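# Charge the charcoal stove and lock its air setting

### The job

Get the charcoal stove ready for roasting: pull its fuel drawer right out, pick every black charcoal brick from the sloped green bin and lay them all flat, in one layer, in the drawer, then push the drawer fully shut. After that turn the air regulator's knob until its white pointer is on the red mark, and then slide the clear guard with the orange tab all the way over the knob. The pale kindling block stays in the bin, and everything else on the table stays where it is.

Things in the scene. Friction and masses are not known exactly. Their poses are not given: they have to be found in the camera images.
- brick1: black charcoal brick, 80 x 42 x 42 mm, about 130 g; origin at its centre, x along its length. Between three and five bricks are present; an absent one has no pose. At the start they lie in the lanes of the bin, lengthwise up the slope (z square to the sloped floor)
- brick2: black charcoal brick, 80 x 42 x 42 mm, about 130 g; origin at its centre, x along its length. Between three and five bricks are present; an absent one has no pose. At the start they lie in the lanes of the bin, lengthwise up the slope (z square to the sloped floor)
- brick3: black charcoal brick, 80 x 42 x 42 mm, about 130 g; origin at its centre, x along its length. Between three and five bricks are present; an absent one has no pose. At the start they lie in the lanes of the bin, lengthwise up the slope (z square to the sloped floor)
- brick4: black charcoal brick, 80 x 42 x 42 mm, about 130 g; origin at its centre, x along its length. Between three and five bricks are present; an absent one has no pose. At the start they lie in the lanes of the bin, lengthwise up the slope (z square to the sloped floor)
- brick5: black charcoal brick, 80 x 42 x 42 mm, about 130 g; origin at its centre, x along its length. Between three and five bricks are present; an absent one has no pose. At the start they lie in the lanes of the bin, lengthwise up the slope (z square to the sloped floor)
- kindling: pale wooden kindling block with two darker stripes, 80 x 42 x 42 mm like the bricks, in the upper end of one lane of the bin; origin at its centre, x along its length; it must stay in the bin
- bin_floor (a point): middle of the sloped floor of the green bin, 34 mm above the table. Level frame: x points away from the robot, y left. Floor 222 mm long (x) by 290 mm wide (y), rising away from the robot at 0.2 rad; walls 22 mm and two lane dividers 20 mm high, these at y = +-49.5 mm; three 93 mm lanes. The bin may stand left or right of the regulator
- drawer_in (a point): centre of the fuel drawer's floor, 12 mm above the table; x points towards the stove, y left. Inside 190 mm (x) by 240 mm (y); rim 48 mm above this floor; the front panel (robot side) stands 62 mm above it. It moves with the drawer
- drawer_handle (a point): centre of the wooden handle bar in front of the drawer, 110 mm long along y, 14 x 14 mm in section, 66 mm above the table, 40 mm in front of the drawer's 10 mm thick, 290 mm wide dark front panel; axes as drawer_in; moves with the drawer. The bar's middle is free for a grasp from above
- drawer (a joint): fuel drawer: 0 = fully shut, grows as it is pulled out towards the robot, m (0 to 0.218); starts between 0 and 0.025; right out is 0.2 and more; slides with about 3 N of friction
- stove_mouth (a point): middle of the clay-coloured stove's front face, 60 mm above the table; x points into the stove. The stove is 300 mm wide and 110 mm high (grate bars on it to 120 mm), reaching 230 mm back from here; its opening clears the drawer walls and one layer of bricks. Fixed
- knob (a joint): air regulator knob, rad, 0 to 2.6, grows clockwise seen from above; starts between 0 and 0.3; stays where it is left (0.06 N m of friction)
- knob_grip (a point): middle of the knob's grip bar, on the knob's axis, about 85 mm above the table. The black bar is 54 mm long, 14 mm thick and 30 mm tall (top at 100 mm), along this point's x, which points to the pointer end
- pointer (a point): tip of the knob's white pointer, 33 mm from the knob's axis
- mark (a point): red mark on the white dial, at the same 33 mm radius from the knob's axis: the knob is set when pointer and mark coincide. Always 1.0 to 1.6 rad clockwise from the knob's zero; fixed
- guard_tab (a point): top centre of the orange tab on the clear sliding guard, 140 mm above the table; tab 14 mm thick (x), 56 mm wide (y), 30 mm tall above the guard's roof (roof 90 x 104 mm, top at 110 mm). The guard slides along this point's x, away from the robot, on the grey regulator box (290 x 120 mm, 55 mm high); x points away from the robot towards the knob
- guard (a joint): guard position, m: 0 = clear of the knob, 0.14 = against its stop, right over the knob; about 2 N of friction; starts between 0 and 0.02
- jar: bystander: amber jar, 72 mm wide, 110 mm tall, behind the regulator; origin under its centre
- mug: bystander: white mug, 80 mm wide, 90 mm tall, behind the regulator; origin under its centre
- can: bystander: can 76 mm wide, 120 mm tall, at the right edge; origin under its centre
- brush: bystander: brush lying beyond the can at the right edge; origin under its middle, x along it
- spoon: bystander: spoon lying at the left edge; origin under its middle, x along it
Things that resemble listed ones, but are neither listed nor needed, are in the scene too. What is shaped like the brick1 but yellow is not meant. What is shaped like the brick3 but yellow is not meant.

How it is judged:
On the way, in this order (a step that is already met when the one before it is completed fails the run):
1. the drawer is pulled out (value of joint drawer above 0.17 m), for 0.2 s.
2. every charcoal brick lies flat in the open drawer (value of joint drawer above 0.1 m and x of brick1 in the frame of drawer_in between -0.085 and 0.085 m and y of brick1 in the frame of drawer_in between -0.11 and 0.11 m and z of brick1 in the frame of drawer_in between 0.005 and 0.031 m and x of brick2 in the frame of drawer_in between -0.085 and 0.085 m and y of brick2 in the frame of drawer_in between -0.11 and 0.11 m and z of brick2 in the frame of drawer_in between 0.005 and 0.031 m and x of brick3 in the frame of drawer_in between -0.085 and 0.085 m and y of brick3 in the frame of drawer_in between -0.11 and 0.11 m and z of brick3 in the frame of drawer_in between 0.005 and 0.031 m and x of brick4 in the frame of drawer_in between -0.085 and 0.085 m and y of brick4 in the frame of drawer_in between -0.11 and 0.11 m and z of brick4 in the frame of drawer_in between 0.005 and 0.031 m and x of brick5 in the frame of drawer_in between -0.085 and 0.085 m and y of brick5 in the frame of drawer_in between -0.11 and 0.11 m and z of brick5 in the frame of drawer_in between 0.005 and 0.031 m), for 0.2 s.
3. the drawer is shut (value of joint drawer below 0.008 m), for 0.2 s.
4. the knob's pointer is on the red mark while the guard is still off the knob (horizontal distance between pointer and mark below 0.0055 m and value of joint guard below 0.05 m), for 0.2 s.
5. the guard is all the way over the knob (value of joint guard above 0.132 m), for 0.2 s.
At the end, for the whole second after the job is handed in: All bricks present lie flat in one layer inside the drawer (centres less than 31 mm above its floor) and at rest; drawer shut to within 8 mm; pointer within 5.5 mm of the red mark; guard within 8 mm of its stop; the kindling block in the bin (x of brick1 in the frame of drawer_in between -0.085 and 0.085 m and y of brick1 in the frame of drawer_in between -0.11 and 0.11 m and z of brick1 in the frame of drawer_in between 0.005 and 0.031 m and linear speed of each of brick1, brick2, brick3, brick4, brick5, kindling below 0.03 m/s and x of brick2 in the frame of drawer_in between -0.085 and 0.085 m and y of brick2 in the frame of drawer_in between -0.11 and 0.11 m and z of brick2 in the frame of drawer_in between 0.005 and 0.031 m and x of brick3 in the frame of drawer_in between -0.085 and 0.085 m and y of brick3 in the frame of drawer_in between -0.11 and 0.11 m and z of brick3 in the frame of drawer_in between 0.005 and 0.031 m and x of brick4 in the frame of drawer_in between -0.085 and 0.085 m and y of brick4 in the frame of drawer_in between -0.11 and 0.11 m and z of brick4 in the frame of drawer_in between 0.005 and 0.031 m and x of brick5 in the frame of drawer_in between -0.085 and 0.085 m and y of brick5 in the frame of drawer_in between -0.11 and 0.11 m and z of brick5 in the frame of drawer_in between 0.005 and 0.031 m and value of joint drawer below 0.008 m and horizontal distance between pointer and mark below 0.0055 m and value of joint guard above 0.132 m and x of kindling in the frame of bin_floor between -0.11 and 0.11 m and y of kindling in the frame of bin_floor between -0.145 and 0.145 m and z of kindling in the frame of bin_floor below 0.06 m); the robot touches nothing.
It fails at once if a bystander (jar, mug, can, brush or spoon) is moved more than 5 cm (distance of any of jar, mug, can, brush, spoon from where it was at the start of the episode above 0.05 m).
It fails at once if the jar, mug or can is tipped over (angle between any of jar, mug, can's own z axis and vertical above 0.6 rad).
Of brick1, brick2, brick3, brick4, brick5 only 3 to 5 are there at a start; the rules pass over those that are not, and their reading is None.
At some moment in a run one of brick1, brick2, brick3, brick4, brick5 may be knocked a few centimetres aside while the robot is not near it.
Once in a run the grip may slacken for a moment while it holds something.
It also fails if it takes over 210 s, if anything falls off the work surface, if the arm or the gripper's body presses on something with over 40 N, if the wrist force passes 120 N, or if a joint passes its speed limit or range.

### The arm

A 7-joint arm with a two-finger parallel gripper is mounted at the origin on the work surface. World frame = base frame: x ahead of the robot, y to its left, z up, the work surface at z = 0. Lengths are in m, angles in rad, forces in N, time in s.
With the tool pointing down it reaches from about 0.4 to 0.85 m from the base axis. Payload 4.5 kg.
Tool frame: the origin (TCP) lies at the very end of the fingers, on their centre line; the grasp point (between the pads) lies behind it (arm.grip_point_offset is the z of the grasp point in the tool frame, in m); z points along the fingers, y is the direction in which the jaws open and shut (so a half turn about z gives the same grasp; the last joint's range is limited). The gripper opens to 88 mm and grips with 3 to 60 N. Pads are 18 mm wide; open, the fingers measure 123 mm over their backs; the gripper's body (75 mm by 187 mm) begins 45 mm behind the grasp point.
Start: joints at [1.337, 0.689, -0.195, 1.565, 0.157, 0.902, -0.215], TCP at [0.165, -0.603, 0.239] pointing down, gripper open.
Joint ranges: [-3.01, 3.01], [-0.46, 2.08], [-1.47, 1.51], [0.13, 2.56], [-1, 4.14], [0.04, 2.09], [-2.66, 2.66]. Speed limits (rad/s): [2.57, 2.57, 3.14, 3.14, 3.14, 3.14, 3.14].

### API

Orientations are given as a 3x3 rotation matrix whose columns are the frame's x, y, z axes.
In Python, from rig import arm, vision, workorder gives the robot as it stands.
- The arm moves only by the tool move_arm, never from a script. Its argument "targets" is a list of rows, each a list of 3 entries, a list of its own where there are three numbers: the opening, from 0 (shut) to 1 (fully open), then the shift along the tool's x, y, z in mm, then the turn, a rotation vector about the tool's x, y, z in degrees. In form: [[grip, [tx, ty, tz], [ax, ay, az]], ...]. A call has 1 to 8 rows; each row shifts and turns the commanded pose from where the row before left it, along the tool's axes as they then stand; what a row does not reach is not made up. A row lasts 1/10 s, in which the tool goes at most 50 mm and 8.59 degrees, less where a joint would pass 70% of its speed; a pose out of reach is approached as far as the arm can. A call with a gripper value outside its range is refused whole. The fingers move at their own pace and stop on an object; "grip_force" is the grip in N (left out, the last holds). Time passes only in rows, so rows that do not move let the fingers close. It gives the time, the measured TCP pose, the force and the opening at its end, in the units of the state.
- arm.get_obs(): the state, without advancing time (a new reading comes with each control period).
- vision.read_camera(name): name is "scene" or "top" or "wrist"; returns a dict with "image" (420x560x3 uint8, red, green, blue), "camera_matrix" (3x3 intrinsics, pixels), "distortion" ([k1, k2, p1, p2, k3] as OpenCV has them; the pictures are not rectified), "R" (3x3) and "t" (3): a world point X has camera coordinates R X + t. Camera axes: x right, y down, z forward; pixel columns grow to the right and rows downward; lengths in m; the calibration is good to about 2 mm. A picture is of the moment at which its call begins. There is no depth.
- workorder.finish_job(): hands the job in, once; it reports no verdict.
The state is a dict: "clock": time; "qpos": joint angles; "joint_velocities": joint speeds; "joint_efforts": joint torques, N m; "eef_pos": TCP position; "tool_rot": TCP orientation; "contact_force": force on the tool from outside, world axes, zero at the start; "moment": the same for the moment, N m; "finger_gap": opening from 0.0 (shut) to 1.0 (fully open).
Only numpy, scipy, OpenCV 4.12 (cv2) and the standard library are available. Lean on these libraries where they do the work, as an engineer would, in place of code of your own. Each camera call takes 0.05 s, during which the arm holds its last target.

## Working session

There is one attempt and no reset: what is moved stays moved. The work goes in short steps, Python scripts to look and compute and a tool call to move; the robot and the scene stay as the last step left them, time stands still between calls to the robot, and variables do not carry over. Pictures are saved under pics/ and viewed, and the job is handed in when it is done.

Besides the shell and the picture viewer there is one more tool, called after ">>>" in YAML: its name, and indented under it one key for each argument. move_arm: Moves the arm, as the interface text tells. Its arguments: {"type":"object","properties":{"targets":{"type":"array","items":{"type":"array"}},"grip_force":{"type":"number"}},"required":["targets"]}

```bash
ls; mkdir -p pics; cat > h.py <<'E'
import numpy as np, cv2
from rig import arm, vision, workorder
def shot(n,f=None):
    d=vision.read_camera(n)
    if f: cv2.imwrite('pics/'+f,d['image'][:,:,::-1])
    return d
def ray(d,px):
    u=cv2.undistortPoints(np.array([[px]],float),np.array(d['camera_matrix']),np.array(d['distortion']))[0,0]
    R=np.array(d['R']);t=np.array(d['t'])
    return -R.T@t, R.T@np.array([u[0],u[1],1.])
def onz(d,px,z):
    o,r=ray(d,px); return o+r*(z-o[2])/r[2]
def proj(d,X):
    R=np.array(d['R']);t=np.array(d['t'])
    p,_=cv2.projectPoints(np.array(X,float).reshape(-1,1,3),cv2.Rodrigues(R)[0],t,np.array(d['camera_matrix']),np.array(d['distortion']))
    return p[:,0]
def tri(d1,p1,d2,p2):
    o1,r1=ray(d1,p1);o2,r2=ray(d2,p2)
    s=np.linalg.lstsq(np.stack([r1,-r2],1),o2-o1,rcond=None)[0]
    a=o1+r1*s[0];b=o2+r2*s[1]; return (a+b)/2,np.linalg.norm(a-b)
E
python3 - <<'E'
from h import *
np.set_printoptions(precision=4,suppress=True)
for n in ['scene','top','wrist']:
    d=shot(n,n+'0.png'); print(n,-np.array(d['R']).T@d['t'],d['camera_matrix'][0],d['distortion'])
o=arm.get_obs(); print(o, arm.grip_point_offset)
E
```

```text
pics
scene [ 1.4261 -0.5256  1.0421] [382.1716   0.     281.2902] [-0.0635  0.      0.      0.      0.    ]
top [0.4258 0.0007 1.4773] [434.2632   0.     288.9196] [-0.0167  0.      0.      0.      0.    ]
wrist [ 0.2457 -0.5805  0.3834] [310.7591   0.     279.0436] [-0.0534  0.      0.      0.      0.    ]
{'clock': 0.15, 'qpos': array([ 1.3368,  0.6898, -0.1945,  1.5661,  0.1573,  0.9025, -0.2151]), 'joint_velocities': array([ 0.0014, -0.0017, -0.    , -0.0036,  0.0007, -0.0004, -0.0018]), 'joint_efforts': array([ -0.0007, -52.7866,  -1.268 , -15.3588,  -0.0525,   0.0039,
         0.0001]), 'eef_pos': array([ 0.1652, -0.6023,  0.2381]), 'tool_rot': array([[ 0.9643,  0.2646, -0.0005],
       [ 0.2646, -0.9643,  0.0013],
       [-0.0001, -0.0014, -1.    ]]), 'contact_force': array([ 0.4309, -0.2975,  0.0407]), 'moment': array([ 0.0247, -0.0227,  0.0113]), 'finger_gap': 1.0051092352338966} -0.0187
```

View pics/top0.png

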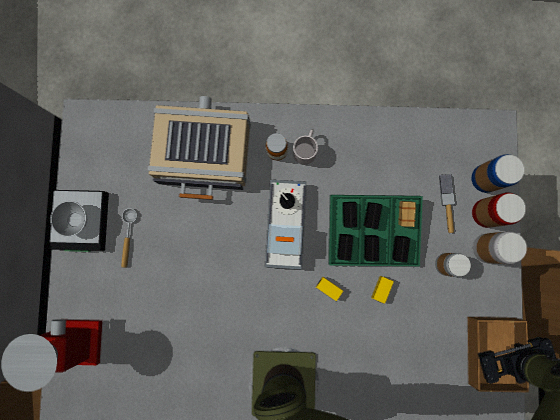

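View pics/scene0.png

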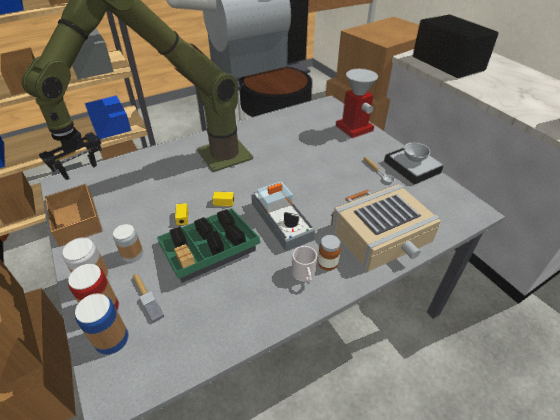

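View pics/wrist0.png

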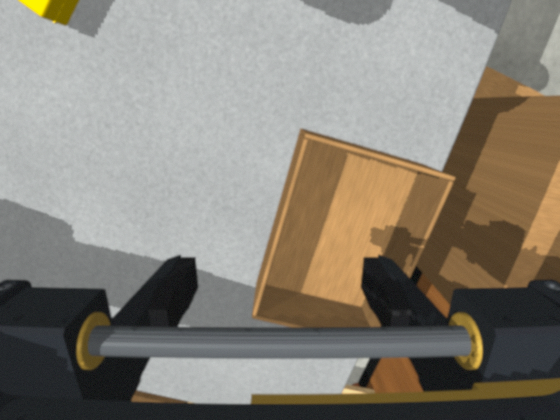

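```bash
python3 - <<'E'
from h import *
d=shot('top'); im=d['image'][:,:,::-1]
a=cv2.resize(im[175:310,255:430],None,fx=4.5,fy=4.4,interpolation=cv2.INTER_CUBIC); cv2.imwrite('pics/c1.png',a)
a=cv2.resize(im[95:210,140:260],None,fx=5,fy=5,interpolation=cv2.INTER_CUBIC); cv2.imwrite('pics/c2.png',a)
np.set_printoptions(precision=4,suppress=True)
print('x dir',onz(d,(300,200),0)-onz(d,(300,210),0))
for n,p,z in [('handle',(196,196),.07),('knob',(288,201),.1),('tab',(285,239),.14),('tabc',(285,239),.13),('mark',(292,190),.06),('binc',(376,230),.034),('b1',(350,213),.07),('b2',(373,215),.07),('b3',(345,246),.06),('b4',(372,247),.06),('b5',(401,248),.06),('k',(408,213),.07)]: print(n,onz(d,p,z))
E
```

```text
x dir [0.0344 0.0007 0.    ]
handle [0.6052 0.3005 0.07  ]
knob [ 0.5925 -0.0002  0.1   ]
tab [0.4698 0.0062 0.14  ]
tabc [0.4702 0.0062 0.13  ]
mark [ 0.6342 -0.0125  0.06  ]
binc [ 0.5105 -0.2956  0.034 ]
b1 [ 0.5618 -0.2031  0.07  ]
b2 [ 0.557  -0.2783  0.07  ]
b3 [ 0.4544 -0.1894  0.06  ]
b4 [ 0.4532 -0.2775  0.06  ]
b5 [ 0.4522 -0.3722  0.06  ]
k [ 0.5664 -0.3927  0.07  ]
```

View pics/c1.png

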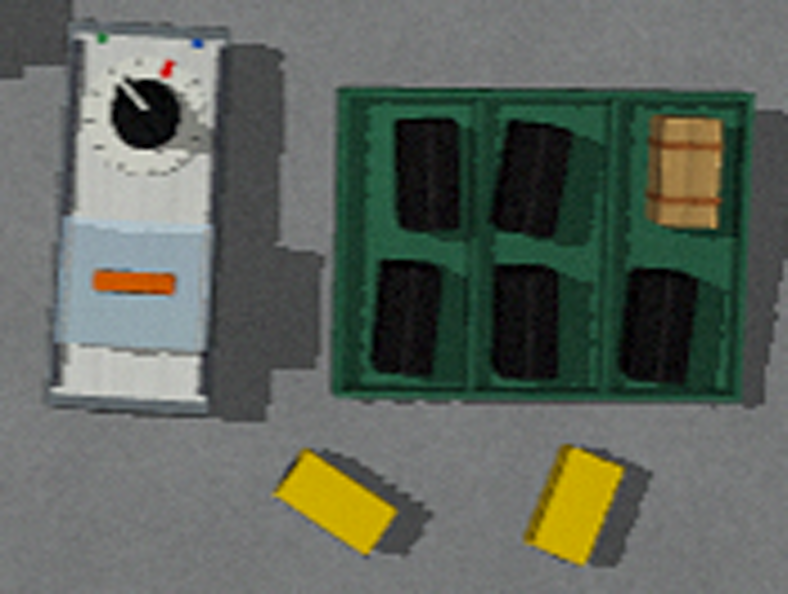

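View pics/c2.png

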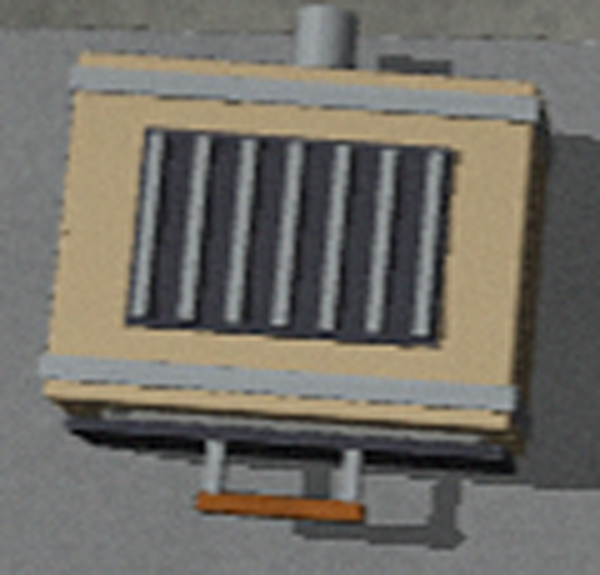

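```bash
cat >> h.py <<'E'
from scipy.spatial.transform import Rotation as Ro
def Rt(psi,tilt=0.0):
    # tool x at yaw psi (rad), z down; tilt: rotate about horizontal axis to the left of psi (nose of z)
    x=np.array([np.cos(psi),np.sin(psi),0]);z=np.array([0,0,-1.]);y=np.cross(z,x)
    R=np.stack([x,y,z],1)
    return Ro.from_rotvec(tilt*y).as_matrix()@R   # rotation about tool y
def plan(p,R):
    o=arm.get_obs(); e=np.array(o['eef_pos']);T=np.array(o['tool_rot'])
    sh=T.T@(np.array(p)-e)*1000; rv=Ro.from_matrix(T.T@R).as_rotvec(degrees=True)
    after=R.T@(np.array(p)-e)*1000
    print('t=%.2f eef'%o['clock'],e.round(4),'gap %.3f'%o['finger_gap'],'F',np.round(o['contact_force'],1))
    print(' shift(now axes)',sh.round(1),' turn',rv.round(2),' shift(after-turn axes)',after.round(1))
E
python3 - <<'E'
from h import *
plan([0.40,-0.29,0.36],Rt(0))
E
```

```text
t=0.20 eef [ 0.1652 -0.6024  0.2382] gap 1.005 F [ 0.3 -0.   0.6]
 shift(now axes) [ 309.  -239.3 -121.5]  turn [-6.000e-02  1.000e-02  1.534e+01]  shift(after-turn axes) [ 234.8 -312.4 -121.8]
```

>>> move_arm:
  targets:
    - [1, [0, 0, -40], [0, 0, 7.7]]
    - [1, [0, 0, -40], [0, 0, 7.6]]
    - [1, [30, -40, 0], [0, 0, 0]]
    - [1, [30, -40, 0], [0, 0, 0]]
    - [1, [30, -40, 0], [0, 0, 0]]
    - [1, [30, -40, 0], [0, 0, 0]]
    - [1, [30, -40, 0], [0, 0, 0]]
    - [1, [30, -40, -20], [0, 0, 0]]

```text
clock: 1.0
eef_pos: [0.3431, -0.3622, 0.3358]
tool_rot: [[1.0, 0.002, -0.003], [0.002, -1.0, 0.004], [-0.003, -0.004, -1.0]]
contact_force: [1.1, 0.1, -0.2]
finger_gap: 1.0
```

>>> move_arm:
  targets:
    - [1, [30, -36, -11], [0, 0, 0]]
    - [1, [30, -36, -10], [0, 0, 0]]
    - [1, [0, 0, 0], [0, 0, 0]]
    - [1, [0, 0, 0], [0, 0, 0]]

```text
clock: 1.4
eef_pos: [0.4036, -0.2925, 0.3584]
tool_rot: [[1.0, 0.004, 0.0], [0.004, -1.0, -0.0], [0.0, 0.0, -1.0]]
contact_force: [-1.1, -1.0, 0.5]
finger_gap: 0.998
```

```bash
python3 - <<'E'
from h import *
plan([0.40,-0.29,0.36],Rt(0))
d=shot('wrist','w1.png')
E
```

```text
t=1.40 eef [ 0.4036 -0.2925  0.3584] gap 0.998 F [-1.1 -1.   0.5]
 shift(now axes) [-3.6 -2.5 -1.6]  turn [ 0.02 -0.01  0.23]  shift(after-turn axes) [-3.6 -2.5 -1.6]
```

View pics/w1.png

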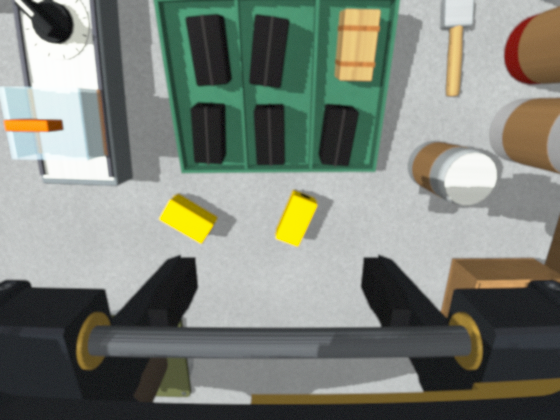

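>>> move_arm:
  targets:
    - [1, [0, -50, 0], [0, 0, 0]]
    - [1, [0, -50, 0], [0, 0, 0]]
    - [1, [0, -50, 0], [0, 0, 0]]
    - [1, [0, -50, 0], [0, 0, 0]]
    - [1, [0, -50, 0], [0, 0, 0]]
    - [1, [10, -40, 0], [0, 0, 0]]
    - [1, [0, 0, 0], [0, 0, 0]]
    - [1, [0, 0, 0], [0, 0, 0]]

```text
clock: 2.25
eef_pos: [0.4125, -0.0046, 0.3579]
tool_rot: [[1.0, -0.0, -0.001], [-0.0, -1.0, -0.001], [-0.001, 0.001, -1.0]]
contact_force: [0.7, -0.4, -0.8]
finger_gap: 0.998
```

```bash
python3 - <<'E'
from h import *
d=shot('wrist','w2.png')
import pickle; pickle.dump(d,open('w2.pkl','wb'))
E
```

>>> move_arm:
  targets:
    - [1, [0, -50, 0], [0, 0, 0]]
    - [1, [0, -50, 0], [0, 0, 0]]
    - [1, [0, -50, 0], [0, 0, 0]]
    - [1, [0, -50, 0], [0, 0, 0]]
    - [1, [0, -50, 0], [0, 0, 0]]
    - [1, [0, -50, 0], [0, 0, 0]]
    - [1, [0, 0, 0], [0, 0, 0]]
    - [1, [0, 0, 0], [0, 0, 0]]

```text
clock: 3.1
eef_pos: [0.4135, 0.2951, 0.3575]
tool_rot: [[1.0, -0.001, -0.001], [-0.001, -1.0, -0.002], [-0.001, 0.002, -1.0]]
contact_force: [-0.1, -1.5, 0.8]
finger_gap: 0.999
```

```bash
python3 - <<'E'
from h import *
d=shot('wrist','w3.png')
import pickle; pickle.dump(d,open('w3.pkl','wb'))
plan([0.45,0.3,0.36],Rt(0))
E
```

```text
t=3.15 eef [0.4137 0.2938 0.3577] gap 1.000 F [-0.3 -0.6  0.1]
 shift(now axes) [36.2 -6.3 -2.4]  turn [ 0.15  0.03 -0.18]  shift(after-turn axes) [36.3 -6.2 -2.3]
```

View pics/w2.png

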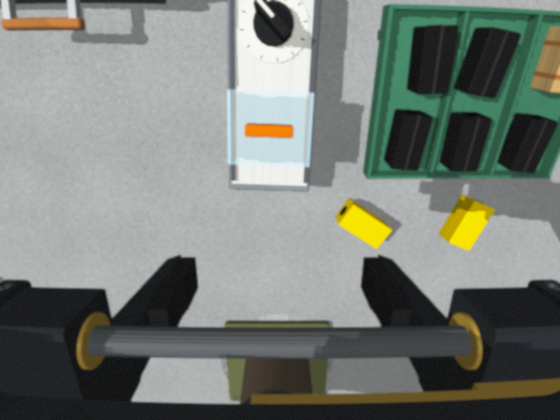

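View pics/w3.png

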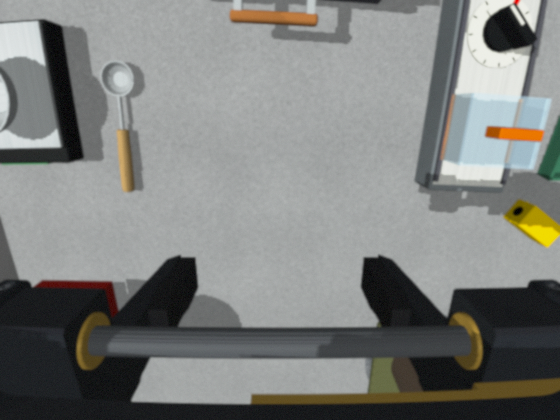

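```bash
cat >> h.py <<'E'
def omask(d,box):
    x0,y0,x1,y1=box
    h=cv2.cvtColor(np.ascontiguousarray(d['image']),cv2.COLOR_RGB2HSV)
    m=cv2.inRange(h,(4,110,70),(22,255,255)); k=np.zeros_like(m);k[y0:y1,x0:x1]=m[y0:y1,x0:x1]; return k
E
python3 - <<'E'
from h import *
import pickle
np.set_printoptions(precision=4,suppress=True)
d=pickle.load(open('w3.pkl','rb'))
m=omask(d,(215,3,340,35)); ys,xs=np.nonzero(m); print(len(xs),xs.min(),xs.max(),ys.min(),ys.max())
r=cv2.minAreaRect(np.stack([xs,ys],1).astype(np.float32)); print(r)
print(onz(d,r[0],.068)); b=cv2.boxPoints(r); print([onz(d,p,.07) for p in b])
P=[onz(d,p,.07) for p in b]
d=pickle.load(open('w2.pkl','rb'))
m=omask(d,(230,115,310,145));ys,xs=np.nonzero(m);r=cv2.minAreaRect(np.stack([xs,ys],1).astype(np.float32)); print('tab',r,[onz(d,p,.135)for p in cv2.boxPoints(r)],onz(d,r[0],.135))
t=shot('top')
m=omask(t,(170,188,225,205));ys,xs=np.nonzero(m);r=cv2.minAreaRect(np.stack([xs,ys],1).astype(np.float32));print('top',r,onz(t,r[0],.07))
E
```

```text
989 230 316 10 25
((273.0055236816406, 16.89502716064453), (86.40672302246094, 12.193649291992188), 3.012787342071533)
[0.6054 0.3017 0.068 ]
[array([0.601 , 0.3556, 0.07  ]), array([0.6147, 0.3543, 0.07  ]), array([0.6093, 0.2481, 0.07  ]), array([0.5956, 0.2485, 0.07  ])]
tab ((268.4713439941406, 130.30255126953125), (47.29127883911133, 12.277885437011719), 2.045408248901367) [array([0.4648, 0.0351, 0.135 ]), array([0.4786, 0.0341, 0.135 ]), array([ 0.4766, -0.0201,  0.135 ]), array([ 0.4628, -0.0197,  0.135 ])] [0.4707 0.0074 0.135 ]
top ((195.50613403320312, 195.8892364501953), (33.17107391357422, 4.049311637878418), 3.1798300743103027) [0.6056 0.3022 0.07  ]
```

```bash
python3 - <<'E'
from h import *
print(arm.get_obs()['qpos'].round(2))
plan([0.605,0.302,0.2],Rt(np.pi/2-.055))
plan([0.605,0.302,0.2],Rt(-np.pi/2-.055))
E
```

```text
[-0.46  0.41 -0.37  1.73  0.17  1.04 -2.47]
t=3.20 eef [0.4138 0.2934 0.3578] gap 1.000 F [0.  0.2 0.9]
 shift(now axes) [191.2  -9.8 157.7]  turn [  0.11   0.12 -87.08]  shift(after-turn axes) [ 19.1 190.4 157.8]
t=3.20 eef [0.4138 0.2934 0.3578] gap 1.000 F [0.  0.2 0.9]
 shift(now axes) [191.2  -9.8 157.7]  turn [ 0.13 -0.11 92.92]  shift(after-turn axes) [ -19.1 -190.4  157.8]
```

>>> move_arm:
  targets:
    - [0.32, [0, 0, 0], [0, 0, -8]]
    - [0.32, [0, 0, 0], [0, 0, -8]]
    - [0.32, [0, 0, 0], [0, 0, -8]]
    - [0.32, [0, 0, 0], [0, 0, -8]]
    - [0.32, [0, 0, 0], [0, 0, -8]]
    - [0.32, [0, 0, 0], [0, 0, -8]]
    - [0.32, [0, 0, 0], [0, 0, -8]]
    - [0.32, [0, 0, 0], [0, 0, -8]]

```text
clock: 4.0
eef_pos: [0.4137, 0.2935, 0.3582]
tool_rot: [[0.437, 0.9, 0.001], [0.9, -0.437, -0.002], [-0.002, 0.001, -1.0]]
contact_force: [-0.5, -1.0, -1.1]
finger_gap: 0.325
```

>>> move_arm:
  targets:
    - [0.32, [0, 0, 0], [0, 0, -8]]
    - [0.32, [0, 0, 0], [0, 0, -8]]
    - [0.32, [0, 0, 0], [0, 0, -7]]
    - [0.32, [5, 46, 20], [0, 0, 0]]
    - [0.32, [5, 46, 20], [0, 0, 0]]
    - [0.32, [5, 46, 40], [0, 0, 0]]
    - [0.32, [4, 46, 40], [0, 0, 0]]
    - [0.32, [0, 0, 0], [0, 0, 0]]

```text
clock: 4.8
eef_pos: [0.5836, 0.2973, 0.2456]
tool_rot: [[0.062, 0.998, -0.006], [0.998, -0.062, -0.009], [-0.01, -0.006, -1.0]]
contact_force: [-0.5, -1.4, -0.9]
finger_gap: 0.322
```

```bash
python3 - <<'E'
from h import *
plan([0.605,0.302,0.057],Rt(np.pi/2-.055))
d=shot('wrist','w4.png')
E
```

```text
t=4.80 eef [0.5836 0.2973 0.2456] gap 0.322 F [-0.5 -1.4 -0.9]
 shift(now axes) [  7.8  22.1 188.4]  turn [-0.32  0.54 -0.39]  shift(after-turn axes) [  5.8  21.1 188.6]
```

View pics/w4.png

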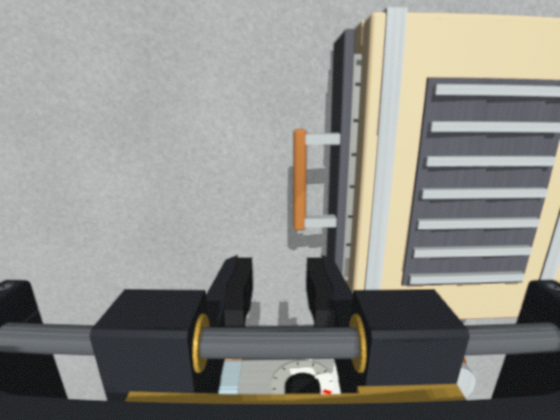

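```bash
python3 - <<'E'
from h import *
np.set_printoptions(precision=4,suppress=True)
d=shot('wrist')
m=omask(d,(285,120,312,240)); ys,xs=np.nonzero(m)
r=cv2.minAreaRect(np.stack([xs,ys],1).astype(np.float32)); print(r)
print(onz(d,r[0],.073)); print(np.array([onz(d,p,.073) for p in cv2.boxPoints(r)]))
plan(list(onz(d,r[0],.073)[:2])+[.057],Rt(np.pi/2-.055))
print(onz(d,(347,130),.074),onz(d,(340,240),.074),onz(d,(368,160),.11))
E
```

```text
((301.5, 181.0), (98.0, 11.0), 90.0)
[0.6049 0.3066 0.073 ]
[[0.6013 0.3574 0.073 ]
 [0.6124 0.3568 0.073 ]
 [0.609  0.2504 0.073 ]
 [0.5968 0.2511 0.073 ]]
t=4.90 eef [0.5803 0.3021 0.2518] gap 0.317 F [-0.9  1.1  0.1]
 shift(now axes) [  6.3  24.9 194.7]  turn [-0.13  0.15 -0.04]  shift(after-turn axes) [  5.8  24.4 194.8]
[0.6525 0.3566 0.074 ] [0.6457 0.2365 0.074 ] [0.6646 0.3318 0.11  ]
```

>>> move_arm:
  targets:
    - [0.32, [1, 12, 0], [0, 0, 0]]
    - [0.32, [1, 12, 40], [0, 0, 0]]
    - [0.32, [0, 0, 50], [0, 0, 0]]
    - [0.32, [0, 0, 40], [0, 0, 0]]
    - [0.32, [0, 0, 0], [0, 0, 0]]
    - [0.32, [0, 0, 0], [0, 0, 0]]

```text
clock: 5.5
eef_pos: [0.604, 0.3065, 0.1258]
tool_rot: [[0.051, 0.999, 0.002], [0.999, -0.051, 0.001], [0.002, 0.002, -1.0]]
contact_force: [-0.5, 0.7, 0.7]
finger_gap: 0.32
```

```bash
python3 - <<'E'
from h import *
plan([0.605,.303,.057],Rt(np.pi/2-.055))
d=shot('wrist','w5.png')
E
```

```text
t=5.50 eef [0.604  0.3065 0.1258] gap 0.320 F [-0.5  0.7  0.7]
 shift(now axes) [-3.5  1.1 68.8]  turn [ 0.09 -0.09  0.21]  shift(after-turn axes) [-3.4  1.2 68.8]
```

View pics/w5.png

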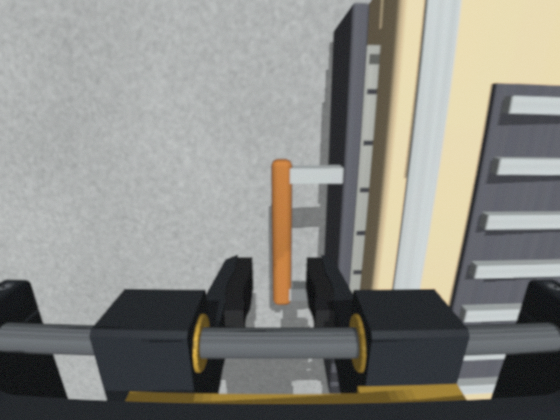

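>>> move_arm:
  targets:
    - [0.32, [0, 1, 30], [0, 0, 0]]
    - [0.32, [0, 0, 25], [0, 0, 0]]
    - [0.32, [0, 0, 14], [0, 0, 0]]
    - [0.32, [0, 0, 0], [0, 0, 0]]
    - [0, [0, 0, 0], [0, 0, 0]]
    - [0, [0, 0, 0], [0, 0, 0]]
    - [0, [0, 0, 0], [0, 0, 0]]
  grip_force: 25

```text
clock: 6.25
eef_pos: [0.6058, 0.307, 0.0562]
tool_rot: [[0.052, 0.999, 0.003], [0.999, -0.052, 0.002], [0.002, 0.003, -1.0]]
contact_force: [-1.0, -0.9, 6.5]
finger_gap: 0.154
```

>>> move_arm:
  targets:
    - [0, [0, -20, 0], [0, 0, 0]]
    - [0, [0, -30, 0], [0, 0, 0]]
    - [0, [0, -30, 0], [0, 0, 0]]
    - [0, [0, -30, 0], [0, 0, 0]]
    - [0, [0, -30, 0], [0, 0, 0]]
    - [0, [0, -30, 0], [0, 0, 0]]
    - [0, [0, -20, 0], [0, 0, 0]]
    - [0, [0, -10, 0], [0, 0, 0]]

```text
clock: 7.05
eef_pos: [0.4056, 0.3163, 0.0561]
tool_rot: [[0.051, 0.999, 0.004], [0.999, -0.051, -0.0], [-0.0, 0.004, -1.0]]
contact_force: [3.4, -2.6, 10.3]
finger_gap: 0.156
```

>>> move_arm:
  targets:
    - [0, [0, 0, 0], [0, 0, 0]]
    - [0, [0, -5, 0], [0, 0, 0]]
    - [0, [0, -5, 0], [0, 0, 0]]
    - [0, [0, 0, 0], [0, 0, 0]]
    - [0, [0, 0, 0], [0, 0, 0]]

```text
clock: 7.55
eef_pos: [0.3965, 0.3167, 0.0561]
tool_rot: [[0.052, 0.999, 0.004], [0.999, -0.052, -0.0], [0.0, 0.004, -1.0]]
contact_force: [-0.1, -3.5, 14.0]
finger_gap: 0.152
```

>>> move_arm:
  targets:
    - [0.32, [0, 0, 0], [0, 0, 0]]
    - [0.32, [0, 0, 0], [0, 0, 0]]
    - [0.32, [0, 0, -20], [0, 0, 0]]
    - [0.32, [0, 0, -50], [0, 0, 0]]
    - [0.32, [0, 0, -50], [0, 0, 0]]
    - [0.32, [0, 0, -50], [0, 0, 0]]
    - [0.32, [0, 0, -50], [0, 0, 0]]
    - [0.32, [0, 0, -50], [0, 0, 0]]

```text
clock: 8.35
eef_pos: [0.3946, 0.3166, 0.3264]
tool_rot: [[0.051, 0.999, -0.0], [0.999, -0.051, 0.0], [0.0, -0.0, -1.0]]
contact_force: [0.8, 0.5, -0.6]
finger_gap: 0.322
```

```bash
python3 - <<'E'
from h import *
d=shot('wrist','w6.png');t=shot('top','t6.png')
cv2.imwrite('pics/t6c.png',cv2.resize(t['image'][95:275,120:430,::-1],None,fx=2.5,fy=2.5,interpolation=cv2.INTER_CUBIC))
plan([0.40,.1,.357],Rt(np.pi))
print(arm.get_obs()['qpos'].round(2))
import pickle; pickle.dump((d,t),open('w6.pkl','wb'))
E
```

```text
t=8.45 eef [0.3968 0.3204 0.3304] gap 0.318 F [ 0.3  0.5 -0.2]
 shift(now axes) [-219.7   14.9  -28.6]  turn [ 8.400e-01 -5.000e-02 -9.296e+01]  shift(after-turn axes) [  -3.2 -220.4  -26.6]
[-0.28  0.5  -0.76  1.77  0.4   1.02 -1.24]
```

View pics/w6.png

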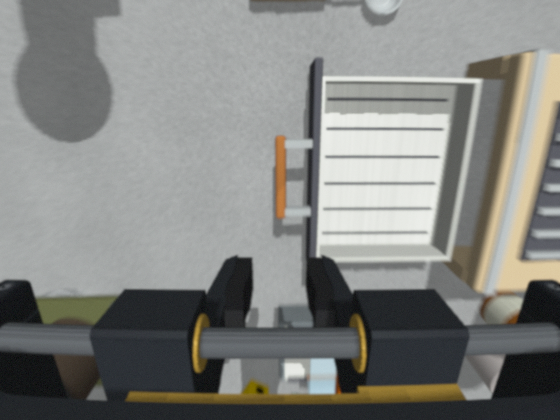

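View pics/t6c.png

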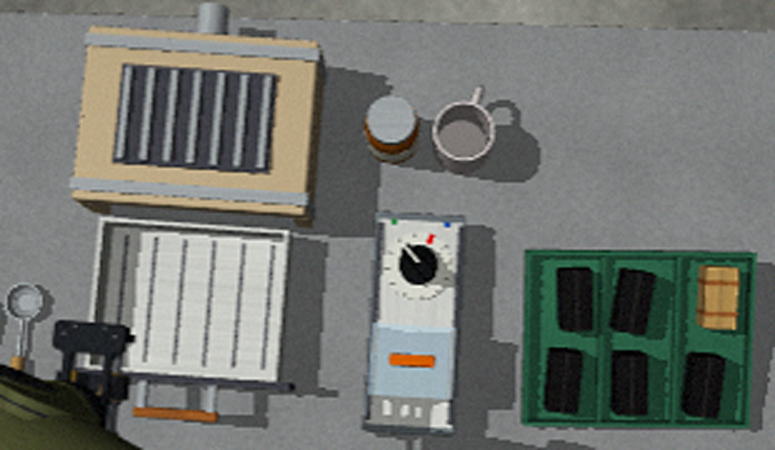

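```bash
python3 - <<'E'
from h import *
import pickle
np.set_printoptions(precision=4,suppress=True)
d,t=pickle.load(open('w6.pkl','rb'))
m=omask(d,(270,125,300,230)); ys,xs=np.nonzero(m)
r=cv2.minAreaRect(np.stack([xs,ys],1).astype(np.float32))
print(onz(d,r[0],.072),np.array([onz(d,p,.073) for p in cv2.boxPoints(r)]))
for n,p,z in [('rim BL',(478,79),.06),('rim BR',(457,258),.06),('rimFL',(325,79),.06),('rimFR',(318,260),.06),('panel L',(320,60),.074),('panelR',(311,262),.074)]: print(n,onz(d,p,z))
for n,p in [('BL',(98,218)),('BR',(290,232)),('FR',(279,382))]:
    print('top',n,onz(t,(120+p[0]/2.5,95+p[1]/2.5),.06))
cv2.imwrite('pics/w6c.png',cv2.resize(d['image'][45:275,270:490,::-1],None,fx=2.5,fy=2.5,interpolation=cv2.INTER_CUBIC))
E
```

```text
[0.3964 0.3138 0.072 ] [[0.3933 0.366  0.073 ]
 [0.4046 0.3654 0.073 ]
 [0.3997 0.2577 0.073 ]
 [0.3874 0.2583 0.073 ]]
rim BL [0.6511 0.4245 0.06  ]
rim BR [0.6548 0.1743 0.06  ]
rimFL [0.4573 0.431  0.06  ]
rimFR [0.4453 0.1831 0.06  ]
panel L [0.4497 0.4512 0.074 ]
panelR [0.4337 0.1878 0.074 ]
top BL [0.6494 0.4263 0.06  ]
top BR [0.637  0.1721 0.06  ]
top FR [0.4397 0.1793 0.06  ]
```

View pics/w6c.png

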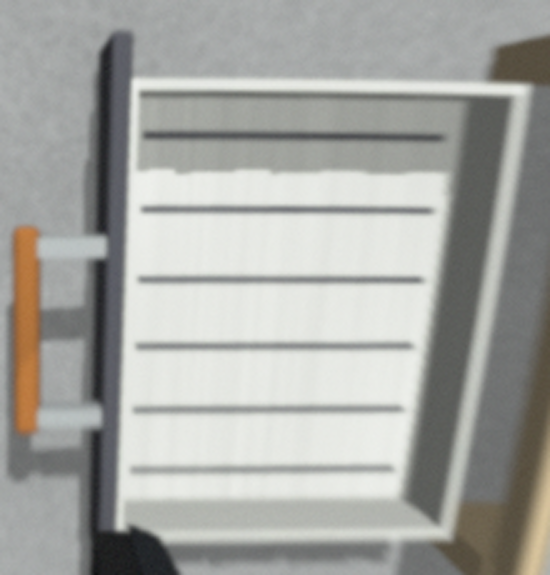

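>>> move_arm:
  targets:
    - [1, [-48, 10, 0], [0, 0, 0]]
    - [1, [-48, 10, 0], [0, 0, 0]]
    - [1, [-48, 10, 0], [0, 0, 0]]
    - [1, [-48, 12, 0], [0, 0, 0]]
    - [1, [-48, 12, 0], [0, 0, 0]]
    - [1, [-48, 14, 0], [0, 0, 0]]
    - [1, [-48, 14, 0], [0, 0, 0]]
    - [1, [-48, 14, 0], [0, 0, 0]]

```text
clock: 9.25
eef_pos: [0.4709, -0.0737, 0.3237]
tool_rot: [[0.051, 0.999, -0.001], [0.999, -0.051, -0.0], [-0.0, -0.001, -1.0]]
contact_force: [1.0, 0.1, -0.6]
finger_gap: 0.997
```

>>> move_arm:
  targets:
    - [1, [-46, 14, -5], [0, 0, 0]]
    - [1, [-46, 14, -5], [0, 0, 0]]
    - [1, [-46, 14, -5], [0, 0, 0]]
    - [1, [-46, 14, -5], [0, 0, 0]]
    - [1, [-38, 30, -5], [0, 0, 0]]
    - [1, [0, 20, 0], [0, 0, -8]]
    - [1, [0, 0, 0], [0, 0, -8]]
    - [1, [0, 0, 0], [0, 0, -8]]

```text
clock: 10.05
eef_pos: [0.5659, -0.2986, 0.3476]
tool_rot: [[-0.365, 0.931, -0.001], [0.931, 0.365, 0.001], [0.002, -0.001, -1.0]]
contact_force: [-0.5, -0.4, -0.8]
finger_gap: 0.996
```

>>> move_arm:
  targets:
    - [1, [0, 0, 0], [0, 0, -8.5]]
    - [1, [0, 0, 0], [0, 0, -8.5]]
    - [1, [0, 0, 0], [0, 0, -8.5]]
    - [1, [0, 0, 0], [0, 0, -8.5]]
    - [1, [0, 0, 0], [0, 0, -8.5]]
    - [1, [0, 0, 0], [0, 0, -8.5]]
    - [1, [0, 0, 0], [0, 0, -8.5]]
    - [1, [0, 0, 0], [0, 0, -8.5]]

```text
clock: 10.85
eef_pos: [0.5654, -0.2987, 0.348]
tool_rot: [[-1.0, 0.01, -0.001], [0.01, 1.0, 0.0], [0.001, 0.0, -1.0]]
contact_force: [-0.8, 0.1, -0.2]
finger_gap: 1.002
```

```bash
python3 - <<'E'
from h import *
print(arm.get_obs()['qpos'].round(2))
plan([0.575,-.29,.36],Rt(np.pi))
E
```

```text
[ 0.92  0.79 -1.11  1.34  0.7   1.42  1.4 ]
t=10.85 eef [ 0.5654 -0.2987  0.348 ] gap 1.002 F [-0.8  0.1 -0.2]
 shift(now axes) [ -9.5   8.8 -12. ]  turn [ 0.01 -0.07 -0.59]  shift(after-turn axes) [ -9.6   8.7 -12. ]
```

```bash
cat > bricks.py <<'E'
from h import *
import pickle,sys
np.set_printoptions(precision=4,suppress=True)
d=shot('wrist',sys.argv[1]+'.png'); pickle.dump(d,open(sys.argv[1]+'.pkl','wb'))
h=cv2.cvtColor(np.ascontiguousarray(d['image']),cv2.COLOR_RGB2HSV)
m=cv2.inRange(h,(0,0,0),(180,255,42)); m=cv2.morphologyEx(m,cv2.MORPH_OPEN,np.ones((5,5)))
n,l,s,c=cv2.connectedComponentsWithStats(m)
im=d['image'][:,:,::-1].copy()
o,_=ray(d,(280,210)); print('cam',o)
for i in range(1,n):
    if 1200<s[i,4]<9000:
        ys,xs=np.nonzero(l==i); r=cv2.minAreaRect(np.stack([xs,ys],1).astype(np.float32))
        print(i,s[i],np.round(r[0],1),np.round(r[1],1),round(r[2],1))
        cv2.polylines(im,[cv2.boxPoints(r).astype(int)],True,(0,0,255),1)
cv2.imwrite('pics/'+sys.argv[1]+'b.png',im)
E
python3 bricks.py w7
```

```text
cam [ 0.4826 -0.298   0.4936]
13 [ 111  258   85   69 3417] [162.7 302.4] [ 50.7 104.5] 44.4
14 [ 363  258   85   69 3493] [395.2 301.9] [103.7  51. ] 46.2
15 [ 413  281  147  109 6086] [481.4 325.8] [ 88.9 166.8] 54.5
```

View pics/w7b.png

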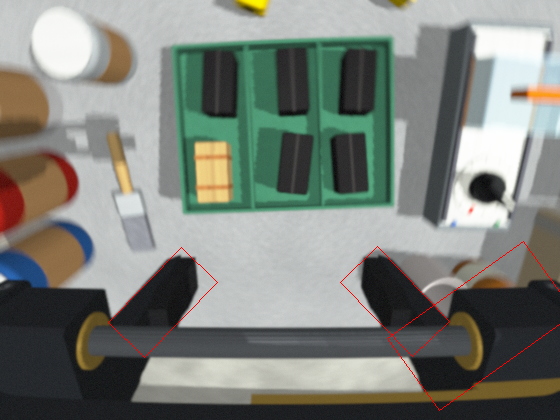

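```bash
python3 - <<'E'
from h import *
import pickle
d=pickle.load(open('w7.pkl','rb'))
h=cv2.cvtColor(np.ascontiguousarray(d['image']),cv2.COLOR_RGB2HSV)
for p in [(290,75),(292,60),(285,160),(300,170),(265,130),(330,100),(312,80)]: print(p,h[p[1],p[0]],d['image'][p[1],p[0]])
cv2.imwrite('pics/w7c.png',cv2.resize(d['image'][30:220,165:405,::-1],None,fx=3.2,fy=3.1,interpolation=cv2.INTER_CUBIC))
E
```

```text
(290, 75) [150   9  54] [54 52 54]
(292, 60) [ 0  9 59] [59 57 57]
(285, 160) [150  11  48] [48 46 48]
(300, 170) [120  11  46] [44 44 46]
(265, 130) [ 76 124 109] [ 56 109  84]
(330, 100) [ 75 119 111] [ 59 111  85]
(312, 80) [ 76 122 111] [ 58 111  86]
```

View pics/w7c.png

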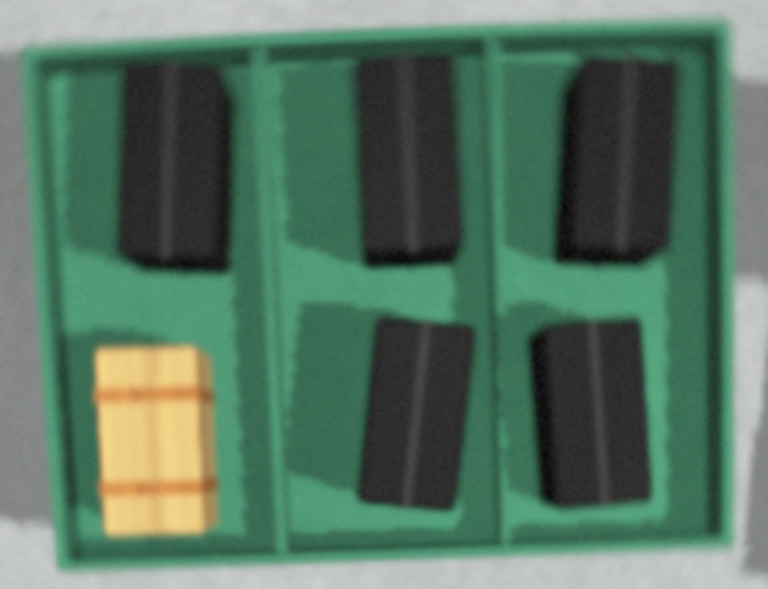

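```bash
cat >> h.py <<'E'
S=0.2
def onplane(d,px,P,n):
    o,r=ray(d,px); return o+r*(n@(P-o))/(n@r)
def cr(p,off=(165,30),f=(3.2,3.1)): return (off[0]+(p[0]+.5)/f[0]-.5,off[1]+(p[1]+.5)/f[1]-.5)
E
python3 - <<'E'
from h import *
import pickle
np.set_printoptions(precision=4,suppress=True)
d=pickle.load(open('w7.pkl','rb'))
c=np.array([.51,-.295,.034]); yaw=0
cor=[(27,52),(728,25),(731,543),(64,565)]
for it in range(6):
    n=np.array([-np.sin(S)*np.cos(yaw),-np.sin(S)*np.sin(yaw),np.cos(S)])
    q=np.array([onplane(d,cr(p),c+.022*n,n) for p in cor])
    m=q.mean(0); c=np.array([*(m-.022*n)[:2],.034])
    e=(q[1]-q[0])/2+(q[2]-q[3])/2; yaw=np.arctan2(-e[0],e[1]) 
print('c',c,'yaw',yaw); print(q, [np.linalg.norm(q[i]-q[(i+1)%4]) for i in range(4)])
n=np.array([-np.sin(S)*np.cos(yaw),-np.sin(S)*np.sin(yaw),np.cos(S)])
for k,(a,b) in dict(A=((402,58),(413,248)),B=((172,66),(165,264)),C=((630,62),(623,248)),D=((427,322),(408,505)),E=((594,322),(605,500)),K=((152,348),(157,535))).items():
    a=onplane(d,cr(a),c+.042*n,n);b=onplane(d,cr(b),c+.042*n,n)
    v=b-a; print(k,'mid top',(a+b)/2,'len',np.linalg.norm(v),'yaw',np.arctan2(v[1],v[0]))
E
```

```text
c [ 0.5108 -0.289   0.034 ] yaw 0.025509414951195117
[[ 0.3997 -0.4401  0.0332]
 [ 0.3919 -0.1447  0.0331]
 [ 0.6134 -0.1384  0.078 ]
 [ 0.6207 -0.4332  0.078 ]] [np.float64(0.29550288529025126), np.float64(0.22608581869285835), np.float64(0.2948463057855501), np.float64(0.2256129223772093)]
A mid top [ 0.4468 -0.2807  0.0639] len 0.07719433702966094 yaw 0.050626105479295906
B mid top [ 0.4502 -0.3774  0.0641] len 0.08076960826126492 yaw -0.06253843413744999
C mid top [ 0.448  -0.1924  0.0646] len 0.07566232822046681 yaw -0.029462418261066648
D mid top [ 0.5523 -0.2774  0.0853] len 0.07754369030315414 yaw -0.1087114339801126
E mid top [ 0.5518 -0.2022  0.0856] len 0.07540627361715732 yaw 0.0759608072405227
K mid top [ 0.5628 -0.3866  0.0869] len 0.07965995278386598 yaw -0.008134347416781238
```

```bash
cat >> h.py <<'E'
BY=0.0255
NB=np.array([-np.sin(S)*np.cos(BY),-np.sin(S)*np.sin(BY),np.cos(S)])
def Rpick(yaw):
    v=np.array([np.cos(yaw),np.sin(yaw),0]); v=v-NB*(v@NB); v/=np.linalg.norm(v)
    x=-v; z=-NB; return np.stack([x,np.cross(z,x),z],1)
BR=dict(A=([.4468,-.2807,.0639],.05),B=([.4502,-.3774,.0641],-.0625),C=([.448,-.1924,.0646],-.0295),D=([.5523,-.2774,.0853],-.1087),E=([.5518,-.2022,.0856],.076))
def pick(k,h,dn=.020):
    t,y=BR[k]; plan(np.array(t)+NB*h if h is not None else np.array(t)-NB*dn,Rpick(y))
DC=np.array([.544,.304]); DT=-.05
def slot(x,y): 
    return DC+np.array([np.cos(DT)*x-np.sin(DT)*y,np.sin(DT)*x+np.cos(DT)*y])
E
python3 - <<'E'
from h import *
pick('A',.06)
E
```

```text
t=10.90 eef [ 0.5654 -0.2989  0.3478] gap 1.005 F [-0.2  0.   0.4]
 shift(now axes) [130.3  17.1 225.3]  turn [  0.   -11.54  -3.17]  shift(after-turn axes) [171.5  25.5 194.8]
```

>>> move_arm:
  targets:
    - [0.75, [22, 3, 37], [0, 0, 0]]
    - [0.75, [22, 3, 37], [0, 0, 0]]
    - [0.75, [22, 3, 37], [0, -2, -1]]
    - [0.75, [22, 3, 37], [0, -4, -1]]
    - [0.75, [22, 3, 36], [0, -5.5, -1]]
    - [0.75, [0, 0, 0], [0, 0, 0]]
    - [0.75, [0, 0, 0], [0, 0, 0]]

```text
clock: 11.6
eef_pos: [0.459, -0.2832, 0.1614]
tool_rot: [[-0.98, -0.033, 0.194], [-0.033, 0.999, 0.003], [-0.194, -0.003, -0.981]]
contact_force: [1.1, -0.2, 0.5]
finger_gap: 0.75
```

```bash
python3 - <<'E'
from h import *
pick('A',.06)
pick('A',None)
print(arm.get_obs()['qpos'].round(2))
shot('wrist','w8.png')
E
```

```text
t=11.60 eef [ 0.459  -0.2832  0.1614] gap 0.750 F [ 1.1 -0.2  0.5]
 shift(now axes) [31.1  3.1 33.3]  turn [-0.08 -0.26 -0.97]  shift(after-turn axes) [31.2  3.6 33.2]
t=11.60 eef [ 0.459  -0.2832  0.1614] gap 0.750 F [ 1.1 -0.2  0.5]
 shift(now axes) [ 30.8   3.2 113.3]  turn [-0.08 -0.26 -0.97]  shift(after-turn axes) [ 31.2   3.6 113.2]
[ 1.11  0.84 -1.    2.03  1.11  0.68  1.03]
```

View pics/w8.png

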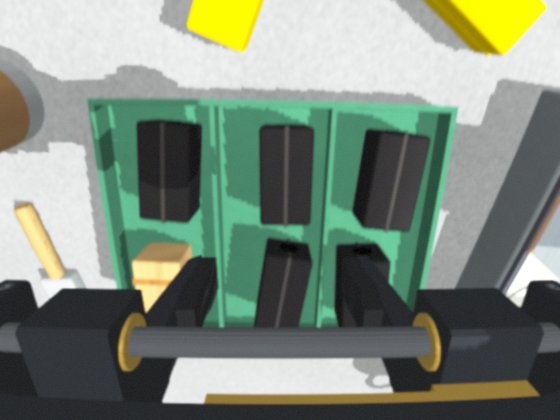

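>>> move_arm:
  targets:
    - [0.75, [16, 2, 18], [0, 0, -1]]
    - [0.75, [15, 1, 18], [0, 0, 0]]
    - [0.75, [0, 0, 10], [0, 0, 0]]
    - [0.75, [0, 0, 0], [0, 0, 0]]
    - [0.75, [0, 0, 0], [0, 0, 0]]

```text
clock: 12.15
eef_pos: [0.4425, -0.2819, 0.1126]
tool_rot: [[-0.978, -0.051, 0.202], [-0.052, 0.999, 0.001], [-0.202, -0.009, -0.979]]
contact_force: [-0.0, 0.6, 0.1]
finger_gap: 0.752
```

```bash
python3 - <<'E'
from h import *
pick('A',None)
shot('wrist','w9.png')
E
```

```text
t=12.15 eef [ 0.4425 -0.2819  0.1126] gap 0.752 F [-0.   0.6  0.1]
 shift(now axes) [ 5.7  1.5 68.6]  turn [-0.22  0.19  0.1 ]  shift(after-turn axes) [ 5.4  1.2 68.6]
```

View pics/w9.png

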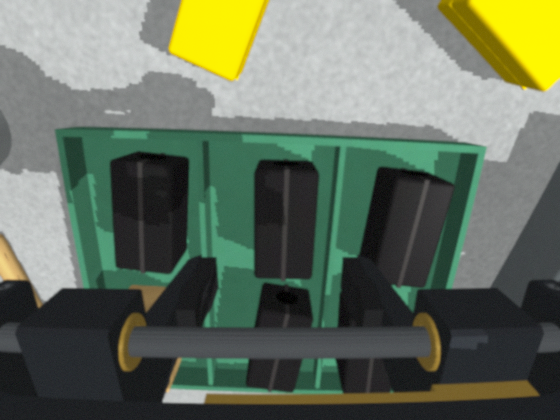

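>>> move_arm:
  targets:
    - [0.75, [5, 1, 25], [0, 0, 0]]
    - [0.75, [0, 0, 25], [0, 0, 0]]
    - [0.75, [0, 0, 12], [0, 0, 0]]
    - [0.75, [0, 0, 5], [0, 0, 0]]
    - [0.75, [0, 0, 0], [0, 0, 0]]
    - [0.75, [0, 0, 0], [0, 0, 0]]

```text
clock: 12.8
eef_pos: [0.4489, -0.2808, 0.0456]
tool_rot: [[-0.978, -0.052, 0.2], [-0.053, 0.999, 0.002], [-0.2, -0.009, -0.98]]
contact_force: [0.1, 0.4, 0.2]
finger_gap: 0.75
```

```bash
python3 - <<'E'
from h import *
pick('A',None)
E
```

```text
t=12.80 eef [ 0.4489 -0.2808  0.0456] gap 0.750 F [0.1 0.4 0.2]
 shift(now axes) [-1.6  0.2  1.7]  turn [-0.19  0.08  0.15]  shift(after-turn axes) [-1.6  0.2  1.7]
```

>>> move_arm:
  targets:
    - [0.75, [-1, 0, 2], [0, 0, 0]]
    - [0.3, [0, 0, 0], [0, 0, 0]]
    - [0.3, [0, 0, 0], [0, 0, 0]]
    - [0.3, [0, 0, 0], [0, 0, 0]]
    - [0.3, [0, 0, -20], [0, 0, 0]]
    - [0.3, [0, 0, -40], [0, 0, 0]]
    - [0.3, [0, 0, -40], [0, 0, 0]]
    - [0.3, [0, 0, -30], [0, 0, 0]]
  grip_force: 40

```text
clock: 13.6
eef_pos: [0.4233, -0.2806, 0.1723]
tool_rot: [[-0.979, -0.053, 0.199], [-0.054, 0.999, 0.002], [-0.199, -0.009, -0.98]]
contact_force: [-0.1, -0.8, -1.0]
finger_gap: 0.475
```

```bash
python3 - <<'E'
from h import *
s=slot(-.046,-.07); print(s)
plan([*s,.14],Rt(np.pi+DT))
shot('wrist','w10.png')
E
```

```text
[0.49455895 0.23638652]
t=13.60 eef [ 0.4233 -0.2806  0.1723] gap 0.475 F [-0.1 -0.8 -1. ]
 shift(now axes) [-91.1 512.7  46.7]  turn [ 0.08 11.47  5.93]  shift(after-turn axes) [-45.3 519.9  32.3]
```

View pics/w10.png

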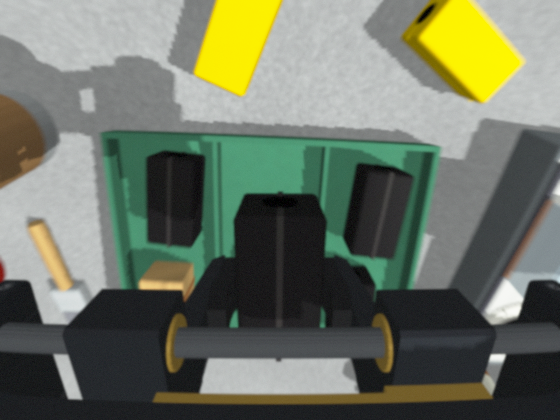

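>>> move_arm:
  targets:
    - [0.3, [0, 0, -40], [0, 0, 0]]
    - [0.3, [0, 20, -20], [0, 6, 3]]
    - [0.3, [0, 40, 0], [0, 5.5, 3]]
    - [0.3, [-7, 48, 0], [0, 0, 0]]
    - [0.3, [-7, 48, 0], [0, 0, 0]]
    - [0.3, [-7, 48, 0], [0, 0, 0]]
    - [0.3, [-7, 48, 0], [0, 0, 0]]
    - [0.3, [-7, 48, 0], [0, 0, 0]]

```text
clock: 14.45
eef_pos: [0.4579, 0.0184, 0.2292]
tool_rot: [[-0.999, 0.052, -0.001], [0.052, 0.999, 0.001], [0.001, 0.001, -1.0]]
contact_force: [1.0, 0.2, -0.5]
finger_gap: 0.468
```

>>> move_arm:
  targets:
    - [0.3, [-7, 48, 0], [0, 0, 0]]
    - [0.3, [-7, 48, 0], [0, 0, 0]]
    - [0.3, [0, 48, 0], [0, 0, 0]]
    - [0.3, [0, 48, 0], [0, 0, 0]]
    - [0.3, [0, 20, 0], [0, 0, 0]]
    - [0.3, [0, 0, 0], [0, 0, 0]]
    - [0.3, [0, 0, 0], [0, 0, 0]]

```text
clock: 15.15
eef_pos: [0.4826, 0.227, 0.2293]
tool_rot: [[-0.999, 0.051, -0.001], [0.051, 0.999, 0.0], [0.001, 0.0, -1.0]]
contact_force: [0.2, -0.8, -1.3]
finger_gap: 0.471
```

```bash
python3 - <<'E'
from h import *
s=slot(-.046,-.07); print(s)
plan([*s,.14],Rt(np.pi+DT))
import pickle
d=shot('wrist','w11.png'); pickle.dump(d,open('w11.pkl','wb'))
E
```

```text
[0.49455895 0.23638652]
t=15.15 eef [0.4826 0.227  0.2293] gap 0.471 F [ 0.2 -0.8 -1.3]
 shift(now axes) [-11.6  10.   89.3]  turn [ 0.01 -0.08 -0.07]  shift(after-turn axes) [-11.4  10.   89.3]
```

View pics/w11.png

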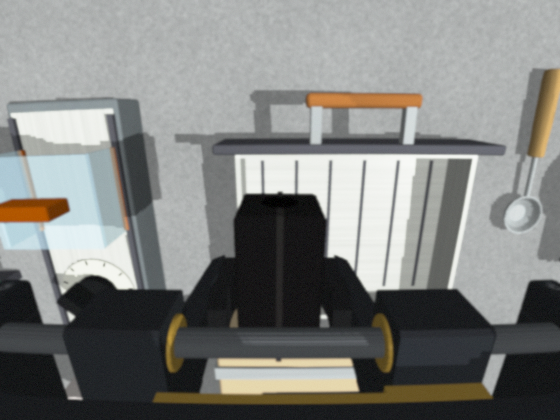

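```bash
python3 - <<'E'
from h import *
import pickle
np.set_printoptions(precision=4,suppress=True)
d=pickle.load(open('w11.pkl','rb'))
print('brick front top',onz(d,(280,196),.2485), 'rimFR',onz(d,(237,155),.06),'rimFL',onz(d,(475,156),.06),'handle',onz(d,(364,99),.071))
print('panel',onz(d,(218,148),.074),onz(d,(500,148),.074))
E
```

```text
brick front top [0.4353 0.2297 0.2485] rimFR [0.4428 0.1865 0.06  ] rimFL [0.4553 0.4307 0.06  ] handle [0.3954 0.3105 0.071 ]
panel [0.4332 0.1709 0.074 ] [0.4459 0.4466 0.074 ]
```

>>> move_arm:
  targets:
    - [0.3, [-9, 5, 30], [0, 0, 0]]
    - [0.3, [-9, 5, 40], [0, 0, 0]]
    - [0.3, [0, 0, 40], [0, 0, 0]]
    - [0.3, [0, 0, 40], [0, 0, 0]]
    - [0.3, [0, 0, 25], [0, 0, 0]]
    - [0.3, [0, 0, 10], [0, 0, 0]]
    - [0.3, [0, 0, 5], [0, 0, 0]]
    - [0.3, [0, 0, 0], [0, 0, 0]]

```text
clock: 16.0
eef_pos: [0.5019, 0.2368, 0.0404]
tool_rot: [[-0.999, 0.053, -0.0], [0.053, 0.999, 0.002], [0.0, 0.002, -1.0]]
contact_force: [0.0, -0.3, -0.2]
finger_gap: 0.469
```

```bash
python3 - <<'E'
from h import *
s=slot(-.046,-.07)+np.array([.007,0]); print(s)
plan([*s,.035],Rt(np.pi+DT))
E
```

```text
[0.50155895 0.23638652]
t=16.00 eef [0.5019 0.2368 0.0404] gap 0.469 F [ 0.  -0.3 -0.2]
 shift(now axes) [ 0.3 -0.4  5.4]  turn [ 0.14 -0.01 -0.17]  shift(after-turn axes) [ 0.3 -0.4  5.4]
```

>>> move_arm:
  targets:
    - [0.3, [0, 0, 4], [0, 0, 0]]
    - [0.3, [0, 0, 0], [0, 0, 0]]
    - [0.62, [0, 0, 0], [0, 0, 0]]
    - [0.62, [0, 0, 0], [0, 0, 0]]
    - [0.62, [0, 0, -20], [0, 0, 0]]
    - [0.62, [0, 0, -50], [0, 0, 0]]
    - [0.62, [0, 0, -50], [0, 0, 0]]
    - [0.62, [0, 0, -50], [0, 0, 0]]

```text
clock: 16.8
eef_pos: [0.501, 0.2369, 0.208]
tool_rot: [[-0.999, 0.051, -0.001], [0.051, 0.999, 0.002], [0.001, 0.002, -1.0]]
contact_force: [1.1, 0.0, 0.1]
finger_gap: 0.619
```

```bash
python3 - <<'E'
from h import *
d=shot('wrist','w12.png')
pick('C',.09)
E
```

```text
t=16.85 eef [0.5038 0.2406 0.2158] gap 0.623 F [0.7 2.1 4.4]
 shift(now axes) [  52.  -437.3   58.1]  turn [ -0.17 -10.93  -1.22]  shift(after-turn axes) [  71.1 -436.2   45. ]
```

View pics/w12.png

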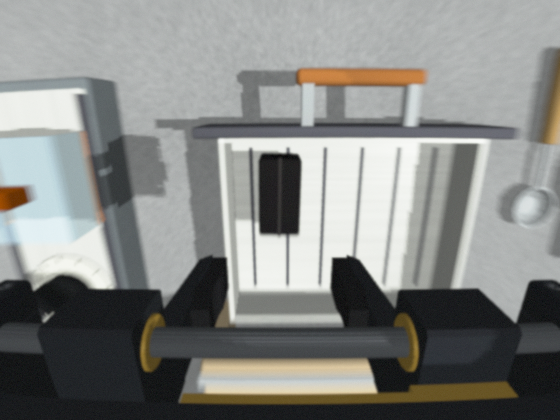

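>>> move_arm:
  targets:
    - [0.75, [0, -20, -30], [0, 0, 0]]
    - [0.75, [5, -48, 0], [0, 0, 0]]
    - [0.75, [5, -48, 0], [0, 0, 0]]
    - [0.75, [5, -48, 0], [0, 0, 0]]
    - [0.75, [5, -48, 0], [0, 0, 0]]
    - [0.75, [5, -48, 0], [0, 0, 0]]
    - [0.75, [5, -48, 0], [0, 0, 0]]
    - [0.75, [5, -48, 0], [0, 0, 0]]

```text
clock: 17.65
eef_pos: [0.4476, -0.1187, 0.2355]
tool_rot: [[-0.999, 0.051, 0.0], [0.051, 0.999, 0.002], [0.0, 0.002, -1.0]]
contact_force: [1.5, -0.1, -0.6]
finger_gap: 0.75
```

>>> move_arm:
  targets:
    - [0.75, [5, -48, 0], [0, 0, 0]]
    - [0.75, [5, -32, 10], [0, -5, 0]]
    - [0.75, [20, 0, 30], [0, -6, -1]]
    - [0.75, [10, 0, 30], [0, 0, 0]]
    - [0.75, [0, 0, 0], [0, 0, 0]]
    - [0.75, [0, 0, 0], [0, 0, 0]]

```text
clock: 18.25
eef_pos: [0.4174, -0.1976, 0.1668]
tool_rot: [[-0.983, 0.039, 0.178], [0.037, 0.999, -0.014], [-0.179, -0.007, -0.984]]
contact_force: [0.1, -0.5, -1.1]
finger_gap: 0.752
```

```bash
cat > look.py <<'E'
from h import *
import sys,pickle
k=sys.argv[1]; f=sys.argv[2]
pick(k,None)
d=shot('wrist'); im=d['image'][:,:,::-1].copy()
t,y=BR[k]; R=Rpick(y); 
for kk,(t,y) in BR.items():
    R=Rpick(y); P=[np.array(t)+a*R[:,0]+b*R[:,1] for a,b in[(.04,.021),(.04,-.021),(-.04,-.021),(-.04,.021)]]
    q=proj(d,P); cv2.polylines(im,[np.round(q).astype(int)],True,(0,0,255) if kk==k else (255,0,0),1)
cv2.imwrite('pics/'+f,im); pickle.dump(d,open(f[:-4]+'.pkl','wb'))
E
python3 look.py C w13.png
```

```text
t=18.25 eef [ 0.4174 -0.1976  0.1668] gap 0.752 F [ 0.1 -0.5 -1.1]
 shift(now axes) [-12.1   7.5 125.9]  turn [-1.13 -1.16 -0.34]  shift(after-turn axes) [ -9.6   4.9 126.3]
```

View pics/w13.png

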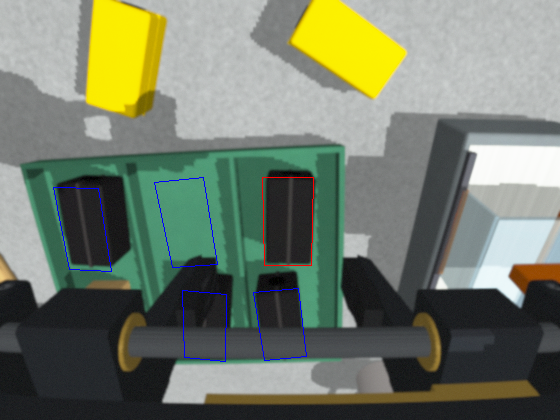

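>>> move_arm:
  targets:
    - [0.75, [-5, 3, 35], [-1.1, -1.1, 0]]
    - [0.75, [-5, 2, 35], [0, 0, 0]]
    - [0.75, [0, 0, 30], [0, 0, 0]]
    - [0.75, [0, 0, 10], [0, 0, 0]]
    - [0.75, [0, 0, 0], [0, 0, 0]]
    - [0.75, [0, 0, 0], [0, 0, 0]]

```text
clock: 18.9
eef_pos: [0.4489, -0.1935, 0.0611]
tool_rot: [[-0.979, 0.037, 0.2], [0.038, 0.999, 0.004], [-0.199, 0.012, -0.98]]
contact_force: [0.4, -0.5, 0.2]
finger_gap: 0.748
```

```bash
python3 look.py C w14.png
```

```text
t=18.90 eef [ 0.4489 -0.1935  0.0611] gap 0.748 F [ 0.4 -0.5  0.2]
 shift(now axes) [ 0.3  1.1 16.4]  turn [-0.05  0.06 -0.41]  shift(after-turn axes) [ 0.2  1.1 16.4]
```

>>> move_arm:
  targets:
    - [0.75, [0, 1, 12], [0, 0, 0]]
    - [0.75, [0, 0, 4], [0, 0, 0]]
    - [0.75, [0, 0, 0], [0, 0, 0]]
    - [0.3, [0, 0, 0], [0, 0, 0]]
    - [0.3, [0, 0, 0], [0, 0, 0]]
    - [0.3, [0, 0, 0], [0, 0, 0]]
    - [0.3, [0, 0, -20], [0, 0, 0]]
    - [0.3, [0, 0, -40], [0, 0, 0]]

```text
clock: 19.75
eef_pos: [0.4373, -0.1924, 0.1016]
tool_rot: [[-0.98, 0.038, 0.193], [0.04, 0.999, 0.007], [-0.193, 0.015, -0.981]]
contact_force: [-1.1, -1.1, -1.1]
finger_gap: 0.474
```

>>> move_arm:
  targets:
    - [0.3, [0, 0, -50], [0, 0, 0]]
    - [0.3, [0, 0, -50], [0, 0, 0]]
    - [0.3, [-20, 20, -20], [0, 5.5, 0]]
    - [0.3, [-20, 40, 0], [0, 6, 0]]
    - [0.3, [-10, 48, 0], [0, 0, 1]]
    - [0.3, [-10, 48, 0], [0, 0, 0]]
    - [0.3, [-8, 48, 0], [0, 0, 0]]
    - [0.3, [-8, 48, 0], [0, 0, 0]]

```text
clock: 20.55
eef_pos: [0.5069, 0.0438, 0.1842]
tool_rot: [[-0.998, 0.06, 0.023], [0.06, 0.998, -0.007], [-0.023, -0.006, -1.0]]
contact_force: [0.4, -0.0, -1.4]
finger_gap: 0.478
```

```bash
python3 - <<'E'
from h import *
s=slot(-.046,0); print(s)
plan([*s,.21],Rt(np.pi+DT))
E
```

```text
[0.49805749 0.30629904]
t=20.55 eef [0.5069 0.0438 0.1842] gap 0.478 F [ 0.4 -0.  -1.4]
 shift(now axes) [ 23.9 261.3 -27.8]  turn [-0.33  1.34 -0.58]  shift(after-turn axes) [ 21.9 261.7 -25.8]
```

>>> move_arm:
  targets:
    - [0.3, [0, 40, -40], [0, 1.3, 0]]
    - [0.3, [5, 48, 0], [0, 0, 0]]
    - [0.3, [5, 48, 0], [0, 0, 0]]
    - [0.3, [5, 48, 0], [0, 0, 0]]
    - [0.3, [5, 48, 0], [0, 0, 0]]
    - [0.3, [2, 30, 0], [0, 0, -0.6]]
    - [0.3, [0, 0, 0], [0, 0, 0]]
    - [0.3, [0, 0, 0], [0, 0, 0]]

```text
clock: 21.35
eef_pos: [0.4991, 0.3003, 0.2178]
tool_rot: [[-0.999, 0.048, 0.0], [0.048, 0.999, -0.007], [-0.0, -0.007, -1.0]]
contact_force: [0.5, -0.6, -0.1]
finger_gap: 0.471
```

```bash
cat > place.py <<'E'
from h import *
import sys
s=slot(float(sys.argv[1]),float(sys.argv[2])); plan([*s,.035],Rt(np.pi+DT))
d=shot('wrist',sys.argv[3]); im=d['image'][:,:,::-1].copy(); o=arm.get_obs(); e=np.array(o['eef_pos']); T=np.array(o['tool_rot'])
# brick nominal top-face in tool frame
q=proj(d,[e+T@np.array([a,b,-.020]) for a,b in[(.04,.021),(.04,-.021)]]); print('nominal front edge px',q.round(1))
h=cv2.cvtColor(np.ascontiguousarray(d['image']),cv2.COLOR_RGB2GRAY); 
col=h[150:260,262:275].mean(1); i=np.argmax(col<75)+150; print('dark starts row',i)
r=onz(d,(279,i),e[2]+.020); print('front edge tool x (mm)',(T.T@(r-e)*1000).round(1))
E
python3 place.py -.046 0 w15.png
```

```text
t=21.35 eef [0.4991 0.3003 0.2178] gap 0.471 F [ 0.5 -0.6 -0.1]
 shift(now axes) [  1.4   7.2 182.8]  turn [-0.39  0.02  0.1 ]  shift(after-turn axes) [  1.3   6.  182.8]
nominal front edge px [[325.2 214.7]
 [227.1 214.6]]
dark starts row 194
front edge tool x (mm) [ 49.2   1.2 -20. ]
```

View pics/w15.png

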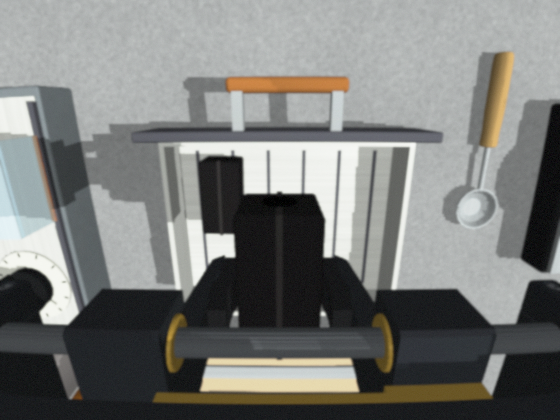

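>>> move_arm:
  targets:
    - [0.3, [1, 6, 30], [-0.4, 0, 0]]
    - [0.3, [1, 0, 40], [0, 0, 0]]
    - [0.3, [0, 0, 40], [0, 0, 0]]
    - [0.3, [0, 0, 40], [0, 0, 0]]
    - [0.3, [0, 0, 20], [0, 0, 0]]
    - [0.3, [0, 0, 6], [0, 0, 0]]
    - [0.3, [0, 0, 0], [0, 0, 0]]

```text
clock: 22.1
eef_pos: [0.4985, 0.305, 0.0419]
tool_rot: [[-0.999, 0.052, 0.0], [0.052, 0.999, 0.0], [-0.0, 0.0, -1.0]]
contact_force: [-0.9, 0.5, -0.8]
finger_gap: 0.478
```

```bash
python3 - <<'E'
from h import *
plan([*slot(-.046,0),.035],Rt(np.pi+DT))
E
```

```text
t=22.10 eef [0.4985 0.305  0.0419] gap 0.478 F [-0.9  0.5 -0.8]
 shift(now axes) [0.5 1.3 6.9]  turn [ 0.01  0.02 -0.09]  shift(after-turn axes) [0.5 1.3 6.9]
```

>>> move_arm:
  targets:
    - [0.3, [1, 1, 5], [0, 0, 0]]
    - [0.3, [0, 0, 1], [0, 0, 0]]
    - [0.3, [0, 0, 0], [0, 0, 0]]
    - [0.6, [0, 0, 0], [0, 0, 0]]
    - [0.6, [0, 0, 0], [0, 0, 0]]
    - [0.6, [0, 0, -20], [0, 0, 0]]
    - [0.6, [0, 0, -50], [0, 0, 0]]
    - [0.6, [0, 0, -50], [0, 0, 0]]

```text
clock: 22.9
eef_pos: [0.4964, 0.3071, 0.1571]
tool_rot: [[-0.999, 0.049, -0.001], [0.049, 0.999, 0.001], [0.001, 0.001, -1.0]]
contact_force: [0.8, 0.1, -0.4]
finger_gap: 0.598
```

>>> move_arm:
  targets:
    - [0.6, [0, 0, -50], [0, 0, 0]]
    - [0.6, [0, 0, -30], [0, 0, 0]]
    - [0.6, [0, 0, 0], [0, 0, 0]]

```text
clock: 23.2
eef_pos: [0.4986, 0.3098, 0.2413]
tool_rot: [[-0.999, 0.05, 0.008], [0.05, 0.999, 0.008], [-0.008, 0.008, -1.0]]
contact_force: [0.2, 0.8, -0.1]
finger_gap: 0.602
```

```bash
python3 - <<'E'
from h import *
import pickle
d=shot('wrist','w16.png'); pickle.dump(d,open('w16.pkl','wb'))
pick('B',.09)
cv2.imwrite('pics/w16c.png',cv2.resize(d['image'][70:330,130:440,::-1],None,fx=2.5,fy=2.3,interpolation=cv2.INTER_CUBIC))
E
```

```text
t=23.25 eef [0.4978 0.3083 0.2385] gap 0.596 F [-0.  -0.4 -1.2]
 shift(now axes) [  31.5 -688.9   83. ]  turn [ -0.69 -11.15   0.79]  shift(after-turn axes) [  36.7 -690.3   68. ]
```

View pics/w16c.png

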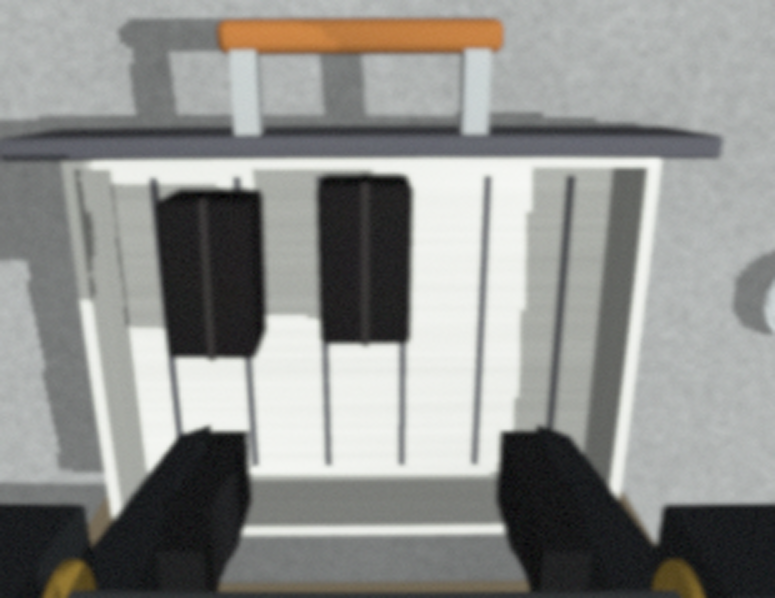

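>>> move_arm:
  targets:
    - [0.75, [3, -48, -15], [0, 0, 0]]
    - [0.75, [3, -48, 0], [0, 0, 0]]
    - [0.75, [3, -48, 0], [0, 0, 0]]
    - [0.75, [3, -48, 0], [0, 0, 0]]
    - [0.75, [3, -48, 0], [0, 0, 0]]
    - [0.75, [3, -48, 0], [0, 0, 0]]
    - [0.75, [3, -48, 0], [0, 0, 0]]
    - [0.75, [3, -48, 0], [0, 0, 0]]

```text
clock: 24.05
eef_pos: [0.4524, -0.0768, 0.2491]
tool_rot: [[-0.999, 0.05, -0.002], [0.05, 0.999, 0.002], [0.002, 0.002, -1.0]]
contact_force: [1.5, -0.4, -0.9]
finger_gap: 0.753
```

>>> move_arm:
  targets:
    - [0.75, [3, -48, 0], [0, 0, 0]]
    - [0.75, [3, -48, 0], [0, 0, 0]]
    - [0.75, [3, -48, 0], [0, 0, 0]]
    - [0.75, [3, -48, 0], [0, 0, 0]]
    - [0.75, [3, -48, 0], [0, 0, 0]]
    - [0.75, [3, -48, 10], [0, -5.5, 0]]
    - [0.75, [10, -22, 30], [-0.7, -5.5, 0.8]]
    - [0.75, [0, 0, 0], [0, 0, 0]]

```text
clock: 24.85
eef_pos: [0.4042, -0.3867, 0.2022]
tool_rot: [[-0.981, 0.073, 0.18], [0.075, 0.997, 0.007], [-0.179, 0.02, -0.984]]
contact_force: [-1.1, 0.4, -0.6]
finger_gap: 0.755
```

```bash
python3 look.py B w17.png
```

```text
t=24.85 eef [ 0.4042 -0.3867  0.2022] gap 0.755 F [-1.1  0.4 -0.6]
 shift(now axes) [-20.1   9.8 164.2]  turn [ 0.02 -1.07 -0.62]  shift(after-turn axes) [-17.1   9.7 164.5]
```

View pics/w17.png

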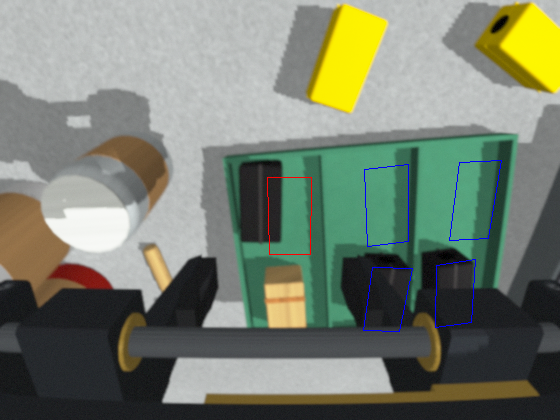

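```bash
python3 - <<'E'
from h import *
import pickle
d=shot('wrist','w18.png'); pickle.dump(d,open('w18.pkl','wb'))
cv2.imwrite('pics/w18c.png',cv2.resize(d['image'][140:260,215:335,::-1],None,fx=5,fy=5,interpolation=cv2.INTER_CUBIC))
E
```

```text
(no output)
```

View pics/w18c.png

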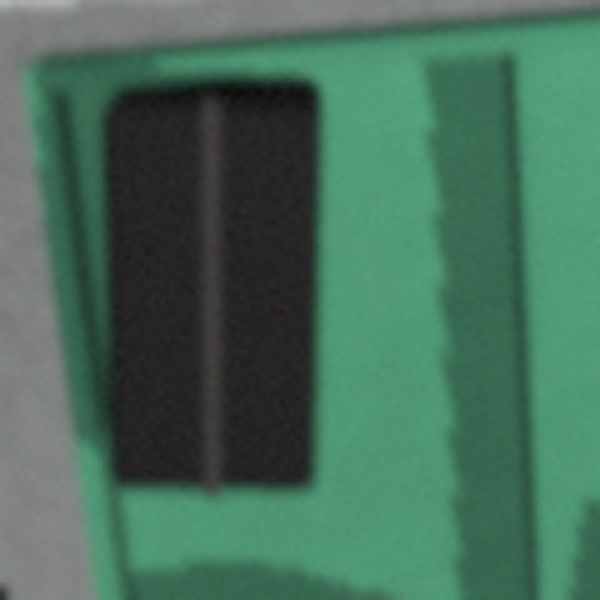

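```bash
python3 - <<'E'
from h import *
import pickle
d=pickle.load(open('w18.pkl','rb')); np.set_printoptions(precision=4,suppress=True)
c=np.array([.5108,-.289,.034])
f=lambda p:onplane(d,cr(p,(215,140),(5,5)),c+.042*NB,NB)
a,b=f((208,90)),f((212,488)); print(a,b,(a+b)/2,np.linalg.norm(a-b),np.arctan2(*(b-a)[1::-1]))
print('w',f((112,300)),f((316,300)))
E
```

```text
[ 0.3959 -0.4019  0.053 ] [ 0.4746 -0.4086  0.0689] [ 0.4352 -0.4052  0.0609] 0.08054849056583423 -0.08495784993887347
w [ 0.4345 -0.4244  0.0607] [ 0.4373 -0.3846  0.0615]
```

```bash
python3 - <<'E'
from h import *
import pickle
np.set_printoptions(precision=4,suppress=True)
d=pickle.load(open('w17.pkl','rb')); t=pickle.load(open('w6.pkl','rb'))[1]
for p in [(40,208),(145,216),(92,170),(92,250)]: print(onz(d,p,.12))
cv2.imwrite('pics/canc.png',cv2.resize(t['image'][240:290,420:490,::-1],None,fx=8,fy=8,interpolation=cv2.INTER_CUBIC))
E
```

```text
[ 0.3935 -0.5714  0.12  ]
[ 0.4076 -0.4901  0.12  ]
[ 0.3667 -0.5183  0.12  ]
[ 0.4358 -0.5443  0.12  ]
```

View pics/canc.png

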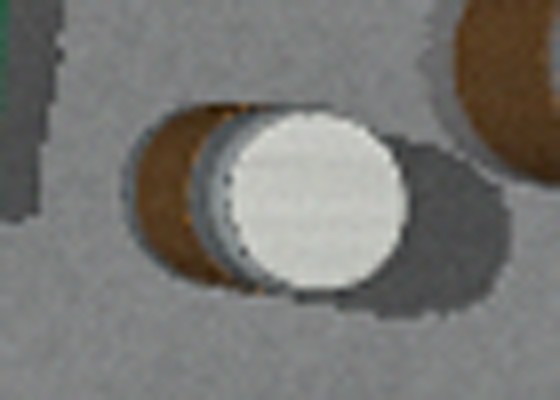

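```bash
sed -i 's/B=(\[.4502,-.3774,.0641\],-.0625)/B=([.4352,-.4052,.0609],-.085)/' h.py; python3 - <<'E'
from h import *
plan([.437,-.443,.049],Rt(np.pi/2)); print(arm.get_obs()['qpos'].round(2))
E
```

```text
t=24.95 eef [ 0.4113 -0.3825  0.2069] gap 0.749 F [ 1.  -0.   1.5]
 shift(now axes) [  0.4 -61.7 159.5]  turn [ 9.01  7.85 85.98]  shift(after-turn axes) [-60.5  25.7 157.9]
[ 1.28  0.75 -0.92  1.9   0.78  0.7   1.47]
```

>>> move_arm:
  targets:
    - [0, [0, 0, 0], [0, 5.5, 0]]
    - [0, [0, 0, 0], [0, 5.5, 0]]
    - [0, [0, 0, 0], [0, 0, 8.4]]
    - [0, [0, 0, 0], [0, 0, 8.4]]
    - [0, [0, 0, 0], [0, 0, 8.4]]
    - [0, [0, 0, 0], [0, 0, 8.4]]
    - [0, [0, 0, 0], [0, 0, 8.4]]
    - [0, [0, 0, 0], [0, 0, 8.4]]

```text
clock: 25.75
eef_pos: [0.4157, -0.3804, 0.2098]
tool_rot: [[-0.588, 0.809, 0.003], [0.809, 0.587, 0.016], [0.012, 0.012, -1.0]]
contact_force: [0.1, -0.1, -0.3]
finger_gap: 0.044
```

>>> move_arm:
  targets:
    - [0, [0, 0, 0], [0, 0, 8.4]]
    - [0, [0, 0, 0], [0, 0, 8.4]]
    - [0, [0, 0, 0], [0, 0, 8.4]]
    - [0, [0, 0, 0], [0, 0, 8.4]]
    - [0, [-30, 12, 0], [0, 0, 2]]
    - [0, [-30, 12, 0], [0, 0, 0]]
    - [0, [0, 0, 0], [0, 0, 0]]
    - [0, [0, 0, 0], [0, 0, 0]]

```text
clock: 26.55
eef_pos: [0.4408, -0.4401, 0.2083]
tool_rot: [[-0.011, 1.0, 0.003], [1.0, 0.011, 0.017], [0.017, 0.003, -1.0]]
contact_force: [0.0, 0.6, -0.6]
finger_gap: 0.008
```

```bash
python3 - <<'E'
from h import *
plan([.437,-.443,.049],Rt(np.pi/2)); shot('wrist','w19.png')
E
```

```text
t=26.55 eef [ 0.4408 -0.4401  0.2083] gap 0.008 F [ 0.   0.6 -0.6]
 shift(now axes) [ -5.6  -4.3 159.2]  turn [ 0.15 -0.99  0.63]  shift(after-turn axes) [ -2.9  -3.8 159.3]
```

View pics/w19.png

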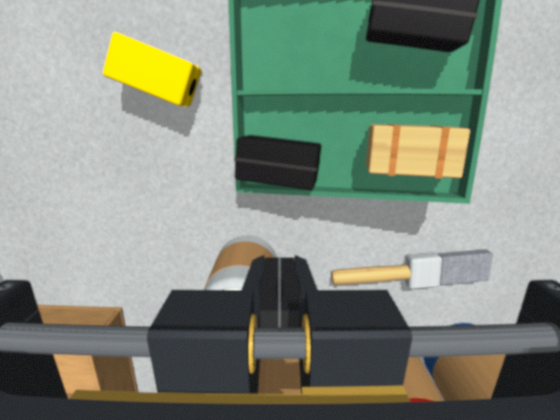

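>>> move_arm:
  targets:
    - [0, [-3, -2, 40], [0, -1, 0]]
    - [0, [-1, -2, 40], [0, 0, 0]]
    - [0, [0, 0, 35], [0, 0, 0]]
    - [0, [0, 0, 20], [0, 0, 0]]
    - [0, [0, 0, 0], [0, 0, 0]]
    - [0, [0, 0, 0], [0, 0, 0]]

```text
clock: 27.2
eef_pos: [0.4362, -0.4445, 0.0739]
tool_rot: [[-0.01, 1.0, 0.003], [1.0, 0.01, -0.001], [-0.001, 0.003, -1.0]]
contact_force: [0.0, -1.0, -0.4]
finger_gap: 0.007
```

```bash
python3 - <<'E'
from h import *
plan([.437,-.443,.049],Rt(np.pi/2)); shot('wrist','w20.png')
E
```

```text
t=27.20 eef [ 0.4362 -0.4445  0.0739] gap 0.007 F [ 0.  -1.  -0.4]
 shift(now axes) [ 1.6  0.8 24.9]  turn [0.15 0.06 0.56]  shift(after-turn axes) [ 1.5  0.8 24.9]
```

View pics/w20.png

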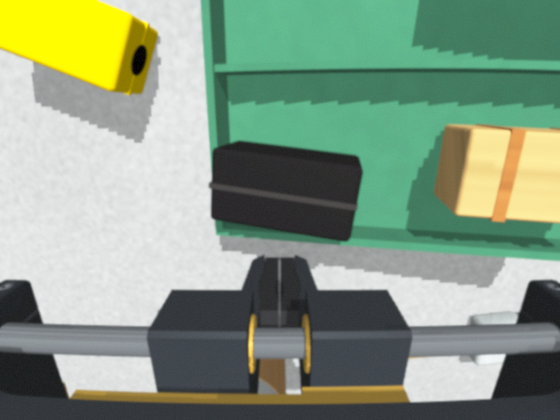

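>>> move_arm:
  targets:
    - [0, [0, 0, 15], [0, 0, 0]]
    - [0, [0, 0, 8], [0, 0, 0]]
    - [0, [0, 0, 0], [0, 0, 0]]
    - [0, [10, 0, 0], [0, 0, 0]]
    - [0, [10, 0, 0], [0, 0, 0]]
    - [0, [10, 0, 0], [0, 0, 0]]
    - [0, [5, 0, 0], [0, 0, 0]]
    - [0, [0, 0, 0], [0, 0, 0]]

```text
clock: 28.05
eef_pos: [0.4355, -0.4093, 0.0503]
tool_rot: [[-0.01, 1.0, 0.002], [1.0, 0.01, -0.001], [-0.001, 0.002, -1.0]]
contact_force: [0.0, -0.5, 0.0]
finger_gap: 0.006
```

```bash
python3 - <<'E'
from h import *
plan([.437,-.41,.049],Rt(np.pi/2)); shot('wrist','w21.png')
E
```

```text
t=28.05 eef [ 0.4355 -0.4093  0.0503] gap 0.006 F [ 0.  -0.5  0. ]
 shift(now axes) [-0.7  1.5  1.3]  turn [0.11 0.05 0.57]  shift(after-turn axes) [-0.7  1.5  1.3]
```

View pics/w21.png

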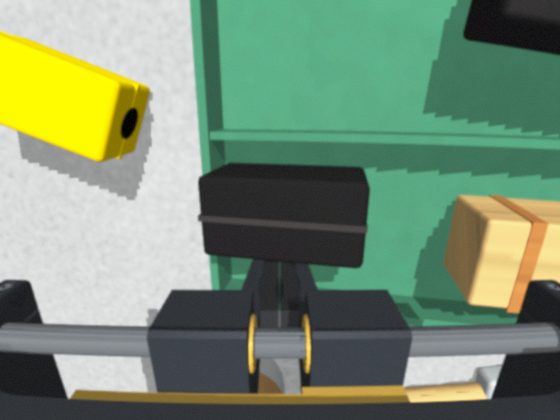

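>>> move_arm:
  targets:
    - [0, [-4, 0, -10], [0, 0, 0]]
    - [0, [0, 0, -40], [0, 0, 0]]
    - [0, [0, 0, -45], [0, 0, 0]]
    - [0.7, [0, 0, -45], [0, 0, -8.4]]
    - [0.75, [0, 0, 0], [0, 0, -8.4]]
    - [0.75, [0, 0, 0], [0, 0, -8.4]]
    - [0.75, [0, 0, 0], [0, 0, -8.4]]
    - [0.75, [0, 0, 0], [0, 0, -8.4]]

```text
clock: 28.9
eef_pos: [0.4345, -0.4156, 0.1911]
tool_rot: [[-0.678, 0.735, 0.003], [0.735, 0.678, -0.003], [-0.004, -0.0, -1.0]]
contact_force: [0.3, -0.7, 1.0]
finger_gap: 0.438
```

>>> move_arm:
  targets:
    - [0.75, [0, 0, 0], [0, 0, -8.4]]
    - [0.75, [0, 0, 0], [0, 0, -8.4]]
    - [0.75, [0, 0, 0], [0, 0, -8.4]]
    - [0.75, [0, 0, 0], [0, 0, -8.4]]
    - [0.75, [0, 0, 0], [0, 0, -8.4]]
    - [0.75, [0, 0, 0], [0, -5.5, -4]]
    - [0.75, [20, 0, 0], [0, -6, 0]]
    - [0.75, [0, 0, 0], [0, 0, 0]]

```text
clock: 29.7
eef_pos: [0.4065, -0.4154, 0.186]
tool_rot: [[-0.981, 0.033, 0.192], [0.031, 0.999, -0.01], [-0.192, -0.004, -0.981]]
contact_force: [-0.6, -0.8, -0.4]
finger_gap: 0.754
```

```bash
python3 - <<'E'
from h import *
import pickle
d=shot('wrist','w22.png'); pickle.dump(d,open('w22.pkl','wb'))
pick('B',None)
cv2.imwrite('pics/w22c.png',cv2.resize(d['image'][110:300,170:400,::-1],None,fx=3,fy=3,interpolation=cv2.INTER_CUBIC))
E
```

```text
t=29.75 eef [ 0.4101 -0.4158  0.1874] gap 0.753 F [ 1.7 -0.6  0.4]
 shift(now axes) [  0.5  12.3 148.8]  turn [-0.95 -0.11  3.3 ]  shift(after-turn axes) [  1.4   9.8 149. ]
```

View pics/w22c.png

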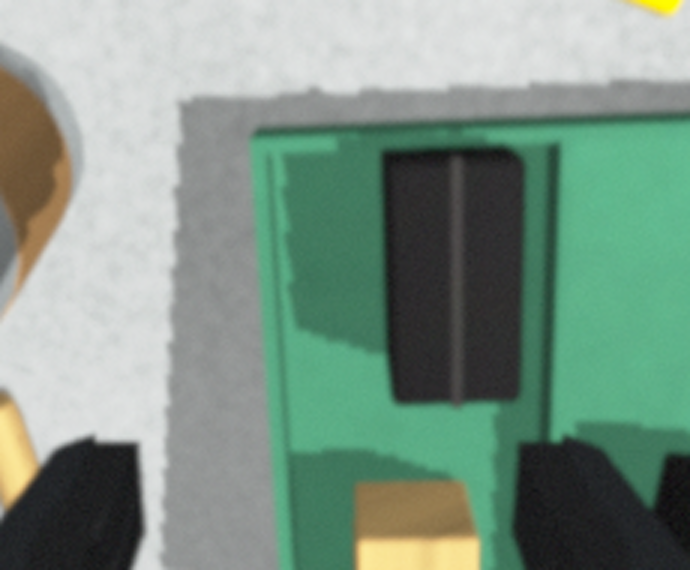

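```bash
python3 - <<'E'
from h import *
import pickle
d=pickle.load(open('w22.pkl','rb')); np.set_printoptions(precision=4,suppress=True)
c=np.array([.5108,-.289,.034])
f=lambda p:onplane(d,cr(p,(170,110),(3,3)),c+.042*NB,NB)
a,b=f((456,155)),f((456,403)); print(a,b,(a+b)/2,np.linalg.norm(a-b),np.arctan2(*(b-a)[1::-1]))
print('w',f((388,280)),f((522,280)))
E
```

```text
[ 0.3951 -0.3781  0.0529] [ 0.473  -0.3772  0.0687] [ 0.4341 -0.3776  0.0608] 0.07953869599481182 0.010684957289040765
w [ 0.4322 -0.3985  0.0604] [ 0.4332 -0.3575  0.0608]
```

```bash
sed -i 's/B=(\[.4352,-.4052,.0609\],-.085)/B=([.4341,-.3776,.0608],.011)/' h.py; python3 look.py B w23.png
```

```text
t=29.75 eef [ 0.4101 -0.4158  0.1874] gap 0.753 F [ 1.7 -0.6  0.4]
 shift(now axes) [  2.4  39.9 148.4]  turn [-0.94 -0.16 -2.31]  shift(after-turn axes) [  1.3  37.5 149. ]
```

>>> move_arm:
  targets:
    - [0.75, [0, 20, 0], [-0.9, 0, -2.3]]
    - [0.75, [1, 18, 25], [0, 0, 0]]
    - [0.75, [0, 0, 40], [0, 0, 0]]
    - [0.75, [0, 0, 35], [0, 0, 0]]
    - [0.75, [0, 0, 25], [0, 0, 0]]
    - [0.75, [0, 0, 5], [0, 0, 0]]
    - [0.75, [0, 0, 0], [0, 0, 0]]
    - [0.75, [0, 0, 0], [0, 0, 0]]

```text
clock: 30.6
eef_pos: [0.4417, -0.376, 0.0619]
tool_rot: [[-0.979, -0.015, 0.203], [-0.015, 1.0, 0.004], [-0.203, 0.001, -0.979]]
contact_force: [0.7, -0.8, 0.2]
finger_gap: 0.751
```

```bash
python3 look.py B w23.png
```

```text
t=30.60 eef [ 0.4417 -0.376   0.0619] gap 0.751 F [ 0.7 -0.8  0.2]
 shift(now axes) [ 7.8 -1.5 19.5]  turn [-0.08  0.26  0.27]  shift(after-turn axes) [ 7.7 -1.5 19.6]
```

View pics/w23.png

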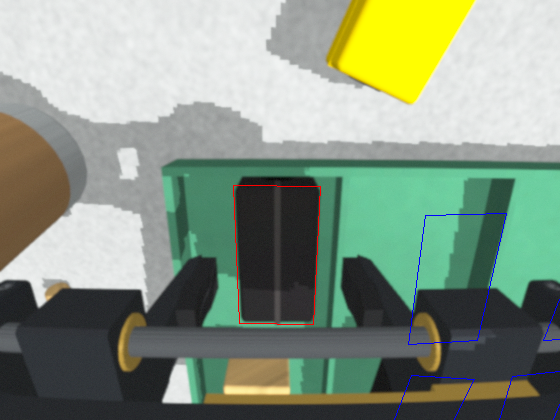

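>>> move_arm:
  targets:
    - [0.75, [6, -1, 12], [0, 0, 0]]
    - [0.75, [0, 0, 7], [0, 0, 0]]
    - [0.75, [0, 0, 0], [0, 0, 0]]
    - [0.3, [0, 0, 0], [0, 0, 0]]
    - [0.3, [0, 0, 0], [0, 0, 0]]
    - [0.3, [0, 0, 0], [0, 0, 0]]
    - [0.3, [0, 0, -20], [0, 0, 0]]
    - [0.3, [0, 0, -40], [0, 0, 0]]

```text
clock: 31.45
eef_pos: [0.4254, -0.3755, 0.0982]
tool_rot: [[-0.98, -0.017, 0.198], [-0.015, 1.0, 0.008], [-0.198, 0.005, -0.98]]
contact_force: [0.1, 0.1, -1.1]
finger_gap: 0.474
```

>>> move_arm:
  targets:
    - [0.3, [0, 0, -50], [0, 0, 0]]
    - [0.3, [0, 0, -50], [0, 0, 0]]
    - [0.3, [0, 10, -40], [0, 5.5, 1]]
    - [0.3, [0, 40, 0], [0, 6, 2]]
    - [0.3, [0, 48, 0], [0, 0, 0]]
    - [0.3, [-5, 48, 0], [0, 0, 0]]
    - [0.3, [-5, 48, 0], [0, 0, 0]]
    - [0.3, [-5, 48, 0], [0, 0, 0]]

```text
clock: 32.25
eef_pos: [0.4197, -0.1344, 0.2384]
tool_rot: [[-0.999, 0.037, 0.002], [0.037, 0.999, 0.007], [-0.002, 0.007, -1.0]]
contact_force: [0.6, 0.2, -1.8]
finger_gap: 0.469
```

```bash
python3 - <<'E'
from h import *
plan([*slot(-.046,.07),.235],Rt(np.pi+DT))
E
```

```text
t=32.25 eef [ 0.4197 -0.1344  0.2384] gap 0.469 F [ 0.6  0.2 -1.8]
 shift(now axes) [-62.9 513.3   6.9]  turn [0.38 0.1  0.75]  shift(after-turn axes) [-56.2 514.1   3.4]
```

>>> move_arm:
  targets:
    - [0.3, [-6, 48, 0], [0.4, 0, 0.7]]
    - [0.3, [-6, 48, 0], [0, 0, 0]]
    - [0.3, [-6, 48, 0], [0, 0, 0]]
    - [0.3, [-6, 48, 0], [0, 0, 0]]
    - [0.3, [-6, 48, 0], [0, 0, 0]]
    - [0.3, [-6, 48, 0], [0, 0, 0]]
    - [0.3, [-6, 48, 0], [0, 0, 0]]
    - [0.3, [-6, 48, 0], [0, 0, 0]]

```text
clock: 33.05
eef_pos: [0.486, 0.2468, 0.2385]
tool_rot: [[-0.999, 0.049, 0.001], [0.049, 0.999, -0.001], [-0.001, -0.001, -1.0]]
contact_force: [1.6, 0.2, -1.0]
finger_gap: 0.475
```

>>> move_arm:
  targets:
    - [0.3, [-6, 48, 0], [0, 0, 0]]
    - [0.3, [0, 48, 0], [0, 0, 0]]
    - [0.3, [0, 20, 0], [0, 0, 0]]
    - [0.3, [0, 0, 0], [0, 0, 0]]
    - [0.3, [0, 0, 0], [0, 0, 0]]

```text
clock: 33.55
eef_pos: [0.4975, 0.3599, 0.238]
tool_rot: [[-0.999, 0.048, 0.001], [0.048, 0.999, -0.002], [-0.001, -0.002, -1.0]]
contact_force: [1.3, -1.1, -0.8]
finger_gap: 0.469
```

```bash
python3 place.py -.046 .07 w24.png
```

```text
t=33.55 eef [0.4975 0.3599 0.238 ] gap 0.469 F [ 1.3 -1.1 -0.8]
 shift(now axes) [ -3.   16.9 203. ]  turn [-0.11  0.06  0.09]  shift(after-turn axes) [ -3.2  16.5 203. ]
nominal front edge px [[326.1 214.6]
 [227.9 214.5]]
dark starts row 192
front edge tool x (mm) [ 50.    0.8 -20.1]
```

View pics/w24.png

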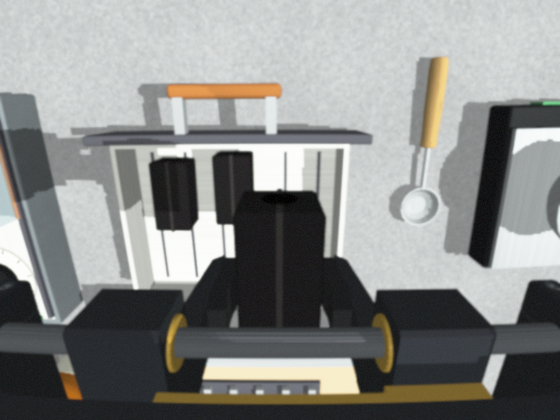

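>>> move_arm:
  targets:
    - [0.3, [-2, 8, 30], [0, 0, 0]]
    - [0.3, [-2, 8, 40], [0, 0, 0]]
    - [0.3, [0, 0, 40], [0, 0, 0]]
    - [0.3, [0, 0, 40], [0, 0, 0]]
    - [0.3, [0, 0, 35], [0, 0, 0]]
    - [0.3, [0, 0, 10], [0, 0, 0]]
    - [0.3, [0, 0, 0], [0, 0, 0]]
    - [0.3, [0, 0, 0], [0, 0, 0]]

```text
clock: 34.4
eef_pos: [0.504, 0.3767, 0.0452]
tool_rot: [[-0.999, 0.05, 0.003], [0.05, 0.999, 0.002], [-0.003, 0.002, -1.0]]
contact_force: [-0.7, 0.6, -0.8]
finger_gap: 0.474
```

```bash
python3 - <<'E'
from h import *
plan([*slot(-.044,.07),.035],Rt(np.pi+DT))
E
```

```text
t=34.40 eef [0.504  0.3767 0.0452] gap 0.474 F [-0.7  0.6 -0.8]
 shift(now axes) [ 0.4 -0.6 10.2]  turn [ 0.1   0.18 -0.  ]  shift(after-turn axes) [ 0.4 -0.6 10.2]
```

>>> move_arm:
  targets:
    - [0.3, [0, -1, 6], [0, 0, 0]]
    - [0.3, [0, 0, 3], [0, 0, 0]]
    - [0.3, [0, 0, 0], [0, 0, 0]]
    - [0.59, [0, 0, 0], [0, 0, 0]]
    - [0.59, [0, 0, 0], [0, 0, 0]]
    - [0.59, [0, 0, -20], [0, 0, 0]]
    - [0.59, [0, 0, -50], [0, 0, 0]]
    - [0.59, [0, 0, -50], [0, 0, 0]]

```text
clock: 35.2
eef_pos: [0.502, 0.375, 0.155]
tool_rot: [[-0.999, 0.048, -0.001], [0.048, 0.999, -0.002], [0.001, -0.002, -1.0]]
contact_force: [1.1, 1.4, 0.1]
finger_gap: 0.586
```

>>> move_arm:
  targets:
    - [0.6, [0, 0, -50], [0, 0, 0]]
    - [0.6, [0, 0, -40], [0, 0, 0]]
    - [0.6, [0, -20, 0], [0, 0, 0]]
    - [0.6, [0, 0, 0], [0, 0, 0]]

```text
clock: 35.6
eef_pos: [0.5026, 0.3534, 0.2456]
tool_rot: [[-0.999, 0.051, 0.004], [0.051, 0.999, -0.002], [-0.004, -0.002, -1.0]]
contact_force: [0.4, -1.2, -0.7]
finger_gap: 0.599
```

```bash
python3 - <<'E'
from h import *
import pickle
d=shot('wrist','w25.png'); pickle.dump(d,open('w25.pkl','wb'))
pick('E',.12)
E
```

```text
t=35.65 eef [0.5021 0.3541 0.2444] gap 0.597 F [0.5 0.6 0.2]
 shift(now axes) [ -53.9 -554.8   42.3]  turn [ -0.24 -11.35  -7.27]  shift(after-turn axes) [  25.4 -556.8   42.7]
```

View pics/w25.png

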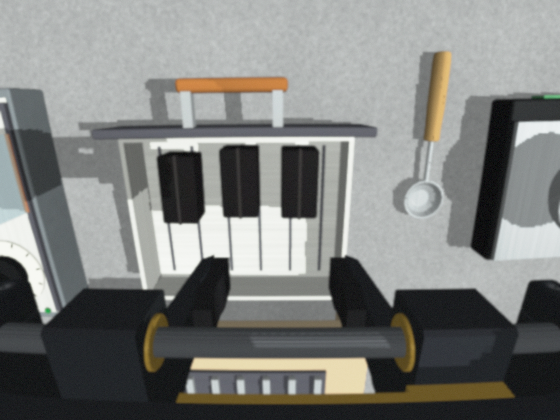

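>>> move_arm:
  targets:
    - [0.7, [-3, -48, -10], [0, 0, 0]]
    - [0.7, [-3, -48, 0], [0, 0, 0]]
    - [0.7, [-3, -48, 0], [0, 0, 0]]
    - [0.7, [-3, -48, 0], [0, 0, 0]]
    - [0.7, [-3, -48, 0], [0, 0, 0]]
    - [0.7, [-3, -48, 0], [0, 0, 0]]
    - [0.7, [-3, -48, 0], [0, 0, 0]]
    - [0.7, [-3, -48, 0], [0, 0, 0]]

```text
clock: 36.45
eef_pos: [0.5064, -0.0305, 0.2535]
tool_rot: [[-0.999, 0.048, -0.0], [0.048, 0.999, 0.001], [0.0, 0.001, -1.0]]
contact_force: [0.8, -0.2, 0.2]
finger_gap: 0.696
```

>>> move_arm:
  targets:
    - [0.7, [-3, -48, 0], [0, 0, 0]]
    - [0.7, [-3, -48, 0], [0, -3, -3]]
    - [0.7, [-3, -48, 0], [0, -4, -2]]
    - [0.7, [5, -22, 10], [0, -4.4, -2]]
    - [0.7, [5, 0, 20], [0, 0, 0]]
    - [0.7, [0, 0, 0], [0, 0, 0]]
    - [0.7, [0, 0, 0], [0, 0, 0]]

```text
clock: 37.15
eef_pos: [0.508, -0.1945, 0.2235]
tool_rot: [[-0.977, -0.074, 0.198], [-0.075, 0.997, 0.006], [-0.198, -0.008, -0.98]]
contact_force: [-0.2, 0.3, 0.3]
finger_gap: 0.7
```

```bash
python3 look.py E w26.png
```

```text
t=37.15 eef [ 0.508  -0.1945  0.2235] gap 0.700 F [-0.2  0.3  0.3]
 shift(now axes) [-14.9  -9.8 163.8]  turn [ 0.08 -0.01 -0.11]  shift(after-turn axes) [-14.9  -9.6 163.8]
```

View pics/w26.png

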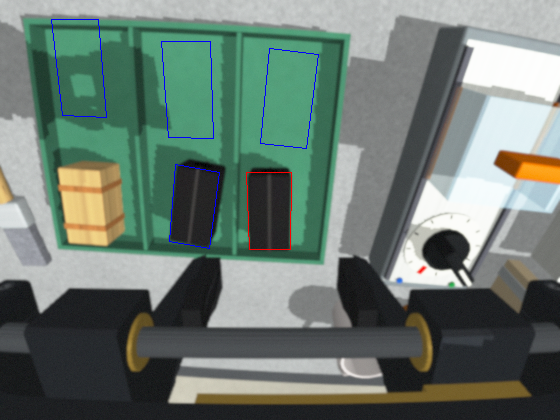

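>>> move_arm:
  targets:
    - [0.7, [-8, -5, 35], [0, 0, 0]]
    - [0.7, [-7, -5, 40], [0, 0, 0]]
    - [0.7, [0, 0, 40], [0, 0, 0]]
    - [0.7, [0, 0, 30], [0, 0, 0]]
    - [0.7, [0, 0, 0], [0, 0, 0]]
    - [0.7, [0, 0, 0], [0, 0, 0]]

```text
clock: 37.8
eef_pos: [0.5529, -0.2028, 0.0858]
tool_rot: [[-0.977, -0.074, 0.2], [-0.075, 0.997, 0.005], [-0.2, -0.01, -0.98]]
contact_force: [1.2, 0.3, 0.3]
finger_gap: 0.702
```

```bash
python3 look.py E w27.png
```

```text
t=37.80 eef [ 0.5529 -0.2028  0.0858] gap 0.702 F [1.2 0.3 0.3]
 shift(now axes) [ 1.1  0.7 20. ]  turn [-0.01  0.1  -0.08]  shift(after-turn axes) [ 1.1  0.7 20. ]
```

View pics/w27.png

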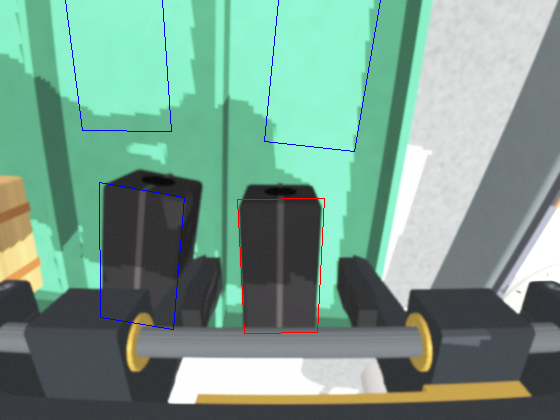

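>>> move_arm:
  targets:
    - [0.63, [1, 1, 0], [0, 0, 0]]
    - [0.63, [0, 0, 10], [0, 0, 0]]
    - [0.63, [0, 0, 9], [0, 0, 0]]
    - [0.63, [0, 0, 0], [0, 0, 0]]
    - [0.3, [0, 0, 0], [0, 0, 0]]
    - [0.3, [0, 0, 0], [0, 0, 0]]
    - [0.3, [0, 0, 0], [0, 0, 0]]
    - [0.3, [0, 0, -20], [0, 0, 0]]

```text
clock: 38.65
eef_pos: [0.5494, -0.2029, 0.0841]
tool_rot: [[-0.978, -0.073, 0.196], [-0.073, 0.997, 0.005], [-0.196, -0.009, -0.981]]
contact_force: [0.4, 1.3, -0.2]
finger_gap: 0.474
```

>>> move_arm:
  targets:
    - [0.3, [0, 0, -40], [0, 0, 0]]
    - [0.3, [0, 0, -50], [0, 0, 0]]
    - [0.3, [0, 0, -50], [0, 0, 0]]
    - [0.3, [0, 10, -20], [0, 5.5, 3.6]]
    - [0.3, [0, 40, 0], [0, 6, 3.6]]
    - [0.3, [5, 48, 0], [0, 0, 0]]
    - [0.3, [5, 48, 0], [0, 0, 0]]
    - [0.3, [5, 48, 0], [0, 0, 0]]

```text
clock: 39.45
eef_pos: [0.5096, -0.0077, 0.2427]
tool_rot: [[-0.999, 0.053, 0.0], [0.053, 0.999, 0.002], [0.0, 0.002, -1.0]]
contact_force: [0.1, 0.5, -1.8]
finger_gap: 0.476
```

```bash
python3 - <<'E'
from h import *
plan([*slot(.048,.058),.235],Rt(np.pi+DT))
E
```

```text
t=39.45 eef [ 0.5096 -0.0077  0.2427] gap 0.476 F [ 0.1  0.5 -1.8]
 shift(now axes) [-65.7 371.2   8.6]  turn [ 0.14 -0.01 -0.16]  shift(after-turn axes) [-66.8 371.1   7.7]
```

>>> move_arm:
  targets:
    - [0.3, [-8, 48, 0], [0, 0, 0]]
    - [0.3, [-8, 48, 0], [0, 0, 0]]
    - [0.3, [-8, 48, 0], [0, 0, 0]]
    - [0.3, [-8, 48, 0], [0, 0, 0]]
    - [0.3, [-8, 48, 0], [0, 0, 0]]
    - [0.3, [-8, 48, 0], [0, 0, 0]]
    - [0.3, [-9, 48, 0], [0, 0, 0]]
    - [0.3, [-9, 30, 0], [0, 0, 0]]

```text
clock: 40.25
eef_pos: [0.5936, 0.3573, 0.2435]
tool_rot: [[-0.999, 0.048, -0.001], [0.048, 0.999, 0.005], [0.001, 0.005, -1.0]]
contact_force: [0.2, -0.1, -1.2]
finger_gap: 0.473
```

>>> move_arm:
  targets:
    - [0.3, [0, 0, 20], [0, 0, 0]]
    - [0.3, [0, 0, 20], [0, 0, 0]]
    - [0.3, [0, 0, 0], [0, 0, 0]]

```text
clock: 40.55
eef_pos: [0.5935, 0.3513, 0.2002]
tool_rot: [[-0.999, 0.051, -0.005], [0.051, 0.999, -0.002], [0.005, -0.002, -1.0]]
contact_force: [0.2, 0.1, -0.7]
finger_gap: 0.477
```

```bash
python3 place.py .048 .058 w28.png
```

```text
t=40.55 eef [0.5935 0.3513 0.2002] gap 0.477 F [ 0.2  0.1 -0.7]
 shift(now axes) [ -1.7   8.7 165.2]  turn [-0.14 -0.27 -0.07]  shift(after-turn axes) [ -0.9   8.3 165.2]
nominal front edge px [[330.4 216.5]
 [230.9 216.4]]
dark starts row 198
front edge tool x (mm) [ 48.   -0.7 -19.9]
```

View pics/w28.png

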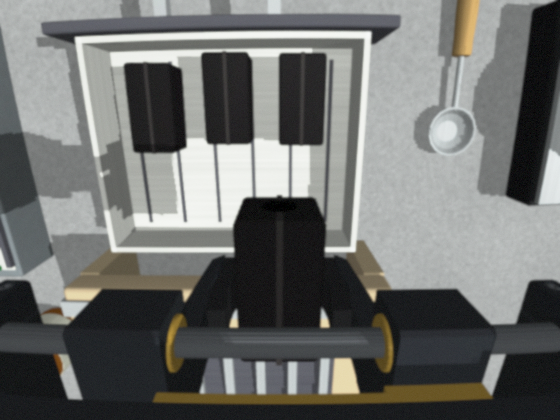

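```bash
python3 - <<'E'
from h import *
import pickle
np.set_printoptions(precision=4,suppress=True)
d=shot('wrist'); 
def loc(p,z):
    w=onz(d,p,z)[:2]-DC; c,s=np.cos(DT),np.sin(DT); return np.array([c*w[0]+s*w[1],-s*w[0]+c*w[1]])*1000
for n,p,z in [('b1 back',(157,151),.054),('b1 front',(148,66),.054),('b2 back',(229,144),.054),('b2 front',(226,55),.054),('b3 back',(303,145),.054),('b3 front',(302,56),.054),('rimback L',(352,247),.06),('rimback R',(117,247),.06),('rim frontL',(368,38),.06),('rimfrontR',(80,42),.06),('floor back',(220,227),.012),('b3 left',(325,100),.054),('b1 right',(128,100),.054)]: print(n,loc(p,z).round(1))
E
```

```text
b1 back [  2.4 -64.9]
b1 front [-72.1 -64.6]
b2 back [-3.5  3.7]
b2 front [-79.8   4.7]
b3 back [-2.3 72.7]
b3 front [-78.6  70.4]
rimback L [ 99.3 124.4]
rimback R [  99.1 -117. ]
rim frontL [-92.1 125.2]
rimfrontR [ -92.3 -119.7]
floor back [ 95.7 -18.4]
b3 left [-42.3  91.7]
b1 right [-43.9 -86.4]
```

>>> move_arm:
  targets:
    - [0.3, [-1, 4, 30], [0, 0, 0]]
    - [0.3, [-1, 4, 40], [0, 0, 0]]
    - [0.3, [0, 0, 40], [0, 0, 0]]
    - [0.3, [0, 0, 35], [0, 0, 0]]
    - [0.3, [0, 0, 10], [0, 0, 0]]
    - [0.3, [0, 0, 0], [0, 0, 0]]
    - [0.3, [0, 0, 0], [0, 0, 0]]

```text
clock: 41.35
eef_pos: [0.5987, 0.3624, 0.0511]
tool_rot: [[-0.999, 0.053, 0.003], [0.053, 0.999, 0.005], [-0.002, 0.005, -1.0]]
contact_force: [0.5, -0.5, -0.3]
finger_gap: 0.469
```

```bash
python3 - <<'E'
from h import *
plan([*slot(.049,.058),.035],Rt(np.pi+DT))
E
```

```text
t=41.35 eef [0.5987 0.3624 0.0511] gap 0.469 F [ 0.5 -0.5 -0.3]
 shift(now axes) [ 2.7 -3.1 16.1]  turn [ 0.31  0.13 -0.16]  shift(after-turn axes) [ 2.7 -3.  16.1]
```

>>> move_arm:
  targets:
    - [0.3, [2, -3, 8], [0, 0, 0]]
    - [0.3, [0, 0, 5], [0, 0, 0]]
    - [0.3, [0, 0, 2], [0, 0, 0]]
    - [0.3, [0, 0, 0], [0, 0, 0]]
    - [0.6, [0, 0, 0], [0, 0, 0]]
    - [0.6, [0, 0, 0], [0, 0, 0]]
    - [0.6, [0, 0, -20], [0, 0, 0]]
    - [0.6, [0, 0, -50], [0, 0, 0]]

```text
clock: 42.15
eef_pos: [0.593, 0.3559, 0.1009]
tool_rot: [[-0.999, 0.051, -0.007], [0.051, 0.999, -0.003], [0.006, -0.003, -1.0]]
contact_force: [1.0, 0.9, -0.3]
finger_gap: 0.6
```

>>> move_arm:
  targets:
    - [0.6, [0, 0, -50], [0, 0, 0]]
    - [0.6, [0, 0, -50], [0, 0, 0]]
    - [0.6, [0, -20, -40], [0, 0, 0]]
    - [0.6, [0, 0, 0], [0, 0, 0]]

```text
clock: 42.55
eef_pos: [0.5971, 0.3383, 0.252]
tool_rot: [[-0.998, 0.055, 0.01], [0.055, 0.998, 0.009], [-0.01, 0.009, -1.0]]
contact_force: [0.3, 0.3, 0.1]
finger_gap: 0.603
```

```bash
python3 - <<'E'
from h import *
import pickle
d=shot('wrist','w29.png')
pick('D',.12)
E
```

```text
t=42.60 eef [0.5959 0.338  0.2484] gap 0.599 F [ 0.   0.4 -0.6]
 shift(now axes) [  34.2 -619.    41.2]  turn [ -0.85 -11.07   3.24]  shift(after-turn axes) [   5.8 -620.7   28.1]
```

View pics/w29.png

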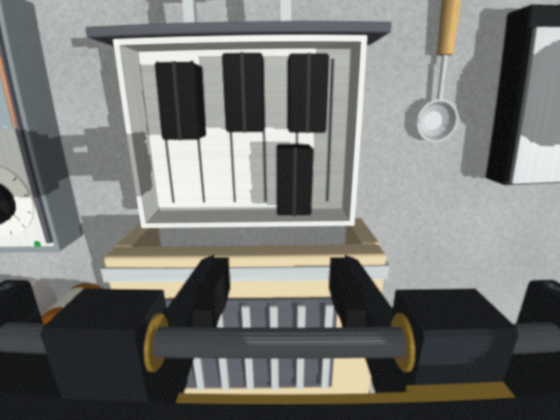

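Four bricks are in the drawer, around (180,100), (243,92), (307,92) and (294,180). D is next.

>>> move_arm:
  targets:
    - [0.7, [0, -48, -10], [0, 0, 0]]
    - [0.7, [0, -48, 0], [0, 0, 0]]
    - [0.7, [0, -48, 0], [0, 0, 0]]
    - [0.7, [0, -48, 0], [0, 0, 0]]
    - [0.7, [0, -48, 0], [0, 0, 0]]
    - [0.7, [0, -48, 0], [0, 0, 0]]
    - [0.7, [0, -48, 0], [0, 0, 0]]
    - [0.7, [0, -48, 0], [0, 0, 0]]

```text
clock: 43.4
eef_pos: [0.5732, -0.0473, 0.2518]
tool_rot: [[-0.999, 0.051, -0.002], [0.051, 0.999, 0.003], [0.002, 0.003, -1.0]]
contact_force: [0.1, -0.8, 0.5]
finger_gap: 0.701
```

>>> move_arm:
  targets:
    - [0.7, [0, -48, 0], [0, 0, 0]]
    - [0.7, [0, -48, 0], [0, 0, 0]]
    - [0.7, [0, -48, 0], [0, -3, 1]]
    - [0.7, [10, -48, 0], [0, -4, 1]]
    - [0.7, [15, -40, 10], [-0.8, -4, 1.2]]
    - [0.7, [15, 0, 10], [0, 0, 0]]
    - [0.7, [0, 0, 0], [0, 0, 0]]
    - [0.7, [0, 0, 0], [0, 0, 0]]

```text
clock: 44.2
eef_pos: [0.5244, -0.2722, 0.2271]
tool_rot: [[-0.976, 0.103, 0.192], [0.106, 0.994, 0.003], [-0.191, 0.023, -0.981]]
contact_force: [1.5, 0.0, 0.4]
finger_gap: 0.7
```

```bash
python3 look.py D w30.png
```

```text
t=44.20 eef [ 0.5244 -0.2722  0.2271] gap 0.700 F [1.5 0.  0.4]
 shift(now axes) [ -0.8  -5.5 164.5]  turn [-0.17 -0.37  0.35]  shift(after-turn axes) [  0.2  -6.  164.5]
```

View pics/w30.png

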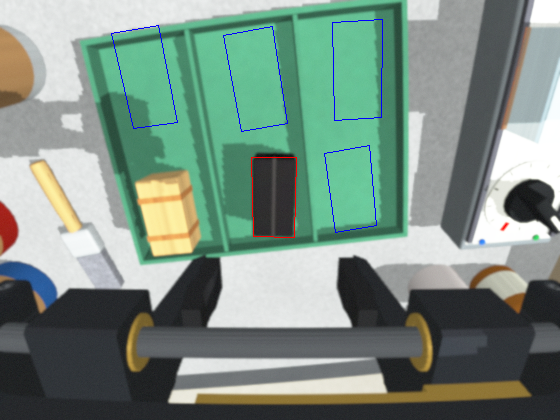

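>>> move_arm:
  targets:
    - [0.7, [0, -5, 40], [0, 0, 0]]
    - [0.7, [0, -1, 40], [0, 0, 0]]
    - [0.7, [0, 0, 40], [0, 0, 0]]
    - [0.7, [0, 0, 25], [0, 0, 0]]
    - [0.7, [0, 0, 0], [0, 0, 0]]
    - [0.7, [0, 0, 0], [0, 0, 0]]

```text
clock: 44.85
eef_pos: [0.5526, -0.2778, 0.0854]
tool_rot: [[-0.976, 0.103, 0.193], [0.105, 0.994, 0.002], [-0.192, 0.022, -0.981]]
contact_force: [-0.6, 0.1, 0.2]
finger_gap: 0.704
```

```bash
python3 look.py D w31.png
```

```text
t=44.85 eef [ 0.5526 -0.2778  0.0854] gap 0.704 F [-0.6  0.1  0.2]
 shift(now axes) [ 0.3  0.5 20. ]  turn [-0.21 -0.3   0.39]  shift(after-turn axes) [ 0.4  0.4 20. ]
```

View pics/w31.png

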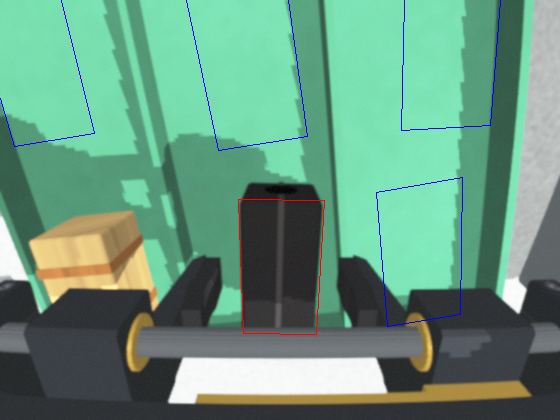

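>>> move_arm:
  targets:
    - [0.68, [0, 0, 10], [0, 0, 0]]
    - [0.68, [0, 0, 9], [0, 0, 0]]
    - [0.68, [0, 0, 0], [0, 0, 0]]
    - [0.3, [0, 0, 0], [0, 0, 0]]
    - [0.3, [0, 0, 0], [0, 0, 0]]
    - [0.3, [0, 0, 0], [0, 0, 0]]
    - [0.3, [0, 0, -20], [0, 0, 0]]
    - [0.3, [0, 0, -40], [0, 0, 0]]

```text
clock: 45.7
eef_pos: [0.541, -0.279, 0.1229]
tool_rot: [[-0.977, 0.105, 0.186], [0.107, 0.994, 0.003], [-0.185, 0.023, -0.983]]
contact_force: [0.2, -0.7, -1.7]
finger_gap: 0.47
```

>>> move_arm:
  targets:
    - [0.3, [0, 0, -50], [0, 0, 0]]
    - [0.3, [0, 0, -50], [0, 0, 0]]
    - [0.3, [0, 10, -20], [0, 5.5, -1.5]]
    - [0.3, [0, 40, 0], [0, 6, -1.5]]
    - [0.3, [0, 48, 0], [0, 0, 0]]
    - [0.3, [0, 48, 0], [0, 0, 0]]
    - [0.3, [0, 48, 0], [0, 0, 0]]
    - [0.3, [-5, 48, 0], [0, 0, 0]]

```text
clock: 46.5
eef_pos: [0.5385, -0.0371, 0.2466]
tool_rot: [[-0.999, 0.054, -0.008], [0.053, 0.998, 0.016], [0.009, 0.016, -1.0]]
contact_force: [1.6, -0.7, -1.7]
finger_gap: 0.471
```

```bash
python3 - <<'E'
from h import *
plan([*slot(.052,-.052),.235],Rt(np.pi+DT))
E
```

```text
t=46.50 eef [ 0.5385 -0.0371  0.2466] gap 0.471 F [ 1.6 -0.7 -1.7]
 shift(now axes) [-39.6 288.8  15.8]  turn [ 0.9  -0.52 -0.2 ]  shift(after-turn axes) [-40.5 288.9  11.6]
```

>>> move_arm:
  targets:
    - [0.3, [-7, 48, 0], [0.9, -0.5, 0]]
    - [0.3, [-7, 48, 0], [0, 0, 0]]
    - [0.3, [-7, 48, 0], [0, 0, 0]]
    - [0.3, [-7, 48, 0], [0, 0, 0]]
    - [0.3, [-6, 48, 0], [0, 0, 0]]
    - [0.3, [-6, 47, 20], [0, 0, 0]]
    - [0.3, [0, 0, 20], [0, 0, 0]]
    - [0.3, [0, 0, 0], [0, 0, 0]]

```text
clock: 47.3
eef_pos: [0.5923, 0.2449, 0.2052]
tool_rot: [[-0.999, 0.05, -0.005], [0.05, 0.999, -0.002], [0.005, -0.003, -1.0]]
contact_force: [-0.6, -1.7, -2.1]
finger_gap: 0.481
```

```bash
python3 place.py .051 -.052 w32.png
```

```text
t=47.30 eef [0.5923 0.2449 0.2052] gap 0.481 F [-0.6 -1.7 -2.1]
 shift(now axes) [ -0.6   5.  170.2]  turn [-0.15 -0.26 -0.01]  shift(after-turn axes) [  0.2   4.6 170.2]
nominal front edge px [[326.  217.3]
 [227.  217.1]]
dark starts row 196
front edge tool x (mm) [ 49.3   1.  -19.9]
```

View pics/w32.png

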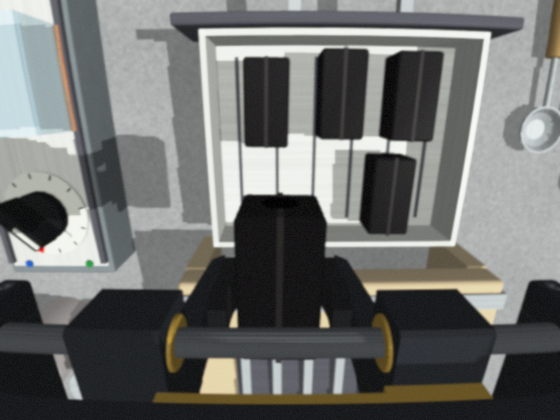

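>>> move_arm:
  targets:
    - [0.3, [-1, 2, 30], [0, 0, 0]]
    - [0.3, [-1, 2, 40], [0, 0, 0]]
    - [0.3, [0, 0, 40], [0, 0, 0]]
    - [0.3, [0, 0, 35], [0, 0, 0]]
    - [0.3, [0, 0, 10], [0, 0, 0]]
    - [0.3, [0, 0, 0], [0, 0, 0]]
    - [0.3, [0, 0, 0], [0, 0, 0]]

```text
clock: 48.05
eef_pos: [0.598, 0.2481, 0.0546]
tool_rot: [[-0.998, 0.055, 0.002], [0.055, 0.998, 0.001], [-0.002, 0.002, -1.0]]
contact_force: [-0.3, -0.3, -0.7]
finger_gap: 0.47
```

```bash
python3 - <<'E'
from h import *
plan([*slot(.051,-.052),.035],Rt(np.pi+DT))
E
```

```text
t=48.05 eef [0.598  0.2481 0.0546] gap 0.470 F [-0.3 -0.3 -0.7]
 shift(now axes) [ 5.8  1.1 19.6]  turn [ 0.09  0.14 -0.3 ]  shift(after-turn axes) [ 5.7  1.2 19.6]
```

>>> move_arm:
  targets:
    - [0.3, [5, 1, 10], [0, 0, 0]]
    - [0.3, [0, 0, 6], [0, 0, 0]]
    - [0.3, [0, 0, 3], [0, 0, 0]]
    - [0.3, [0, 0, 0], [0, 0, 0]]
    - [0.6, [0, 0, 0], [0, 0, 0]]
    - [0.6, [0, 0, 0], [0, 0, 0]]
    - [0.6, [0, 0, -20], [0, 0, 0]]
    - [0.6, [0, 0, -50], [0, 0, 0]]

```text
clock: 48.85
eef_pos: [0.589, 0.2481, 0.1015]
tool_rot: [[-0.999, 0.053, -0.007], [0.053, 0.999, -0.003], [0.007, -0.004, -1.0]]
contact_force: [0.6, 1.3, 0.4]
finger_gap: 0.6
```

>>> move_arm:
  targets:
    - [0.6, [0, 0, -50], [0, 0, 0]]
    - [0.6, [0, 0, -50], [0, 0, 0]]
    - [0.6, [0, 10, -40], [0, 0, 0]]
    - [0.6, [0, 0, 0], [0, 0, 0]]
    - [0.6, [0, 0, 0], [0, 0, 0]]

```text
clock: 49.35
eef_pos: [0.592, 0.2605, 0.2454]
tool_rot: [[-0.999, 0.052, 0.002], [0.052, 0.999, 0.002], [-0.002, 0.002, -1.0]]
contact_force: [-0.5, -0.5, -0.1]
finger_gap: 0.6
```

```bash
python3 - <<'E'
from h import *
import pickle
d=shot('wrist','w33.png'); t=shot('top','t33.png'); pickle.dump((d,t),open('w33.pkl','wb'))
plan([0.36,.31,.25],Rt(np.pi+DT))
cv2.imwrite('pics/t33c.png',cv2.resize(t['image'][95:300,120:430,::-1],None,fx=2.5,fy=2.5,interpolation=cv2.INTER_CUBIC))
E
```

```text
t=49.45 eef [0.5914 0.2588 0.2428] gap 0.599 F [ 0.4  0.3 -0.4]
 shift(now axes) [233.8  38.8  -6.8]  turn [-0.07 -0.11 -0.18]  shift(after-turn axes) [233.7  39.6  -7.2]
```

View pics/w33.png

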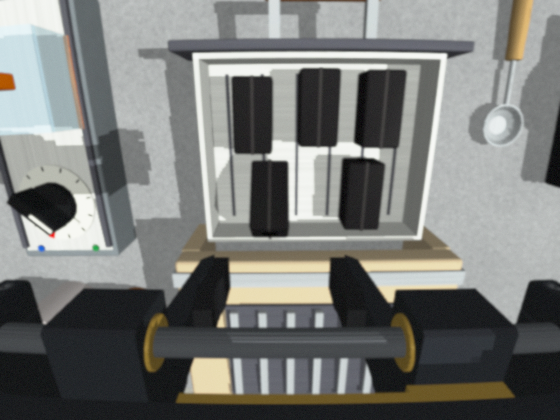

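View pics/t33c.png

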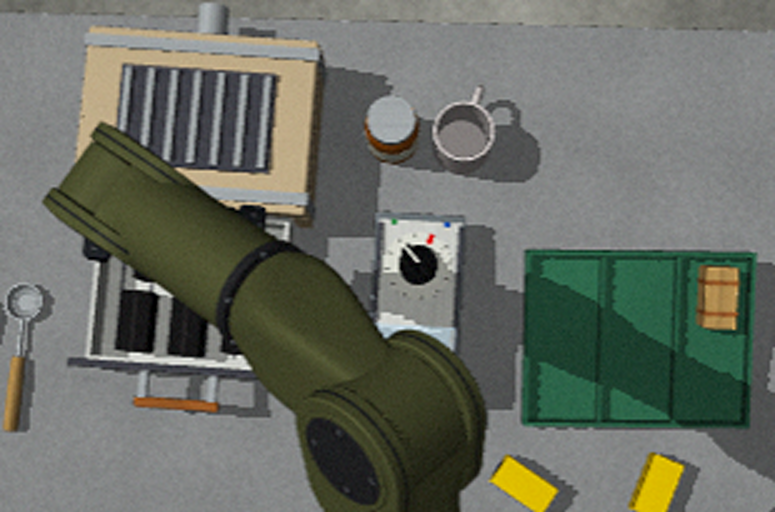

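```bash
python3 - <<'E'
from h import *
import pickle
d,t=pickle.load(open('w33.pkl','rb'))
cv2.imwrite('pics/w33c.png',cv2.resize(d['image'][30:260,170:450,::-1],None,fx=2.8,fy=2.6,interpolation=cv2.INTER_CUBIC))
s=shot('scene','s33.png'); cv2.imwrite('pics/s33c.png',cv2.resize(s['image'][140:290,280:480,::-1],None,fx=4,fy=4,interpolation=cv2.INTER_CUBIC))
E
```

```text
(no output)
```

View pics/w33c.png

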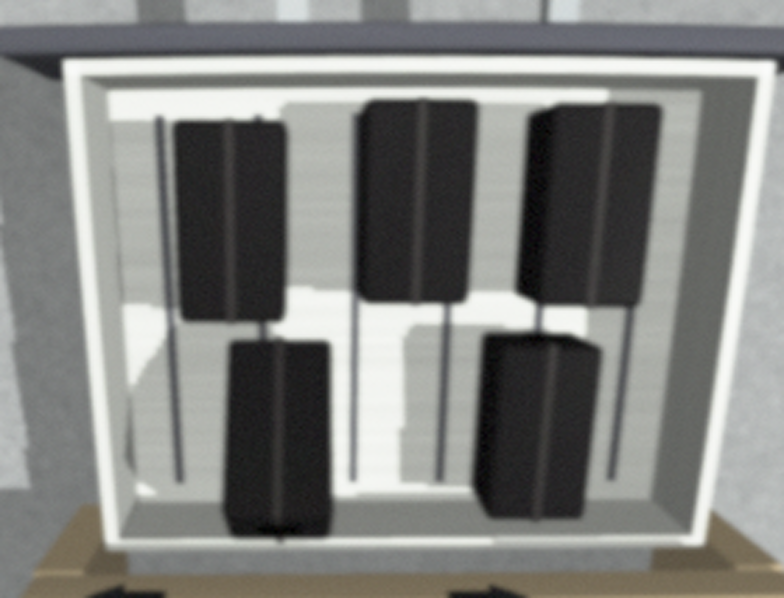

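View pics/s33c.png

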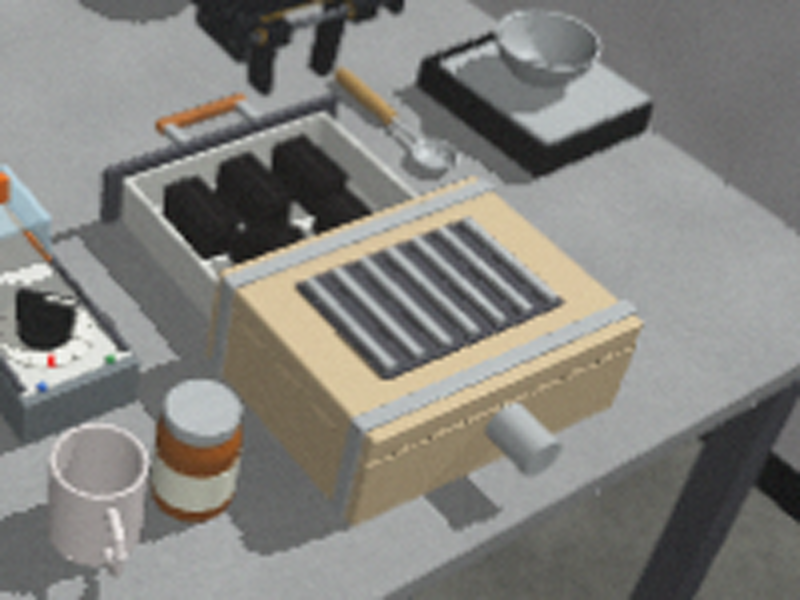

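>>> move_arm:
  targets:
    - [0.6, [-30, -40, 0], [0, 0, 0]]
    - [0.6, [-30, -40, 0], [0, 0, 0]]
    - [0.6, [-30, 0, 0], [0, 0, 0]]
    - [0.6, [0, 0, 0], [0, 0, 0]]
    - [0.6, [0, 0, 0], [0, 0, 0]]

```text
clock: 50.0
eef_pos: [0.6767, 0.1753, 0.2422]
tool_rot: [[-0.999, 0.053, -0.003], [0.053, 0.999, 0.001], [0.003, 0.001, -1.0]]
contact_force: [-1.7, 0.2, 0.2]
finger_gap: 0.601
```

```bash
python3 - <<'E'
from h import *
import pickle
d=shot('wrist','w34.png'); pickle.dump(d,open('w34.pkl','wb'))
cv2.imwrite('pics/w34c.png',cv2.resize(d['image'][0:260,170:480,::-1],None,fx=2.5,fy=2.3,interpolation=cv2.INTER_CUBIC))
plan([0.36,.31,.25],Rt(np.pi+DT))
E
```

```text
t=50.05 eef [0.6761 0.1762 0.2428] gap 0.599 F [0.3 1.2 0.1]
 shift(now axes) [322.6 117.4  -6.2]  turn [ 0.06 -0.17 -0.07]  shift(after-turn axes) [322.4 117.8  -7.2]
```

View pics/w34c.png

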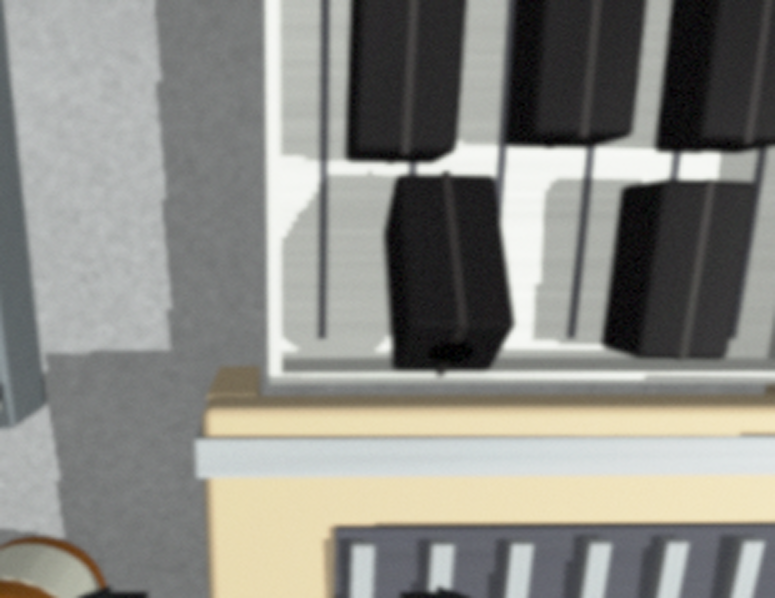

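```bash
python3 - <<'E'
from h import *
import pickle
np.set_printoptions(precision=4,suppress=True)
d1=pickle.load(open('w33.pkl','rb'))[0]; d2=pickle.load(open('w34.pkl','rb'))
for n,a,b in [('back top',(269.6,230.8),(356,145.7)),('front top',(269.6,161.9),(348.4,77.4)),('b1 back',(170+230/2.8,30+320/2.6),(170+405/2.5,155/2.3)),('E back',(170+538/2.8,30+517/2.6),(170+683/2.5,355/2.3)),('hole',(170+281/2.8,30+531/2.6),(170+450/2.5,352/2.3)),('rim back R',(170+112/2.8,30+545/2.6),(170+272/2.5,378/2.3))]:
    print(n,*tri(d1,a,d2,b))
print('panel',onz(d1,(170+250/2.8,30+40/2.6),.074))
E
```

```text
back top [0.6304 0.2495 0.0932] 0.0017756603720223943
front top [0.5666 0.252  0.0469] 0.0010037618760282742
b1 back [0.5561 0.2342 0.0497] 0.0026196039175572293
E back [0.6495 0.3555 0.0532] 0.000317113841362333
hole [0.6403 0.2484 0.0767] 0.0005488447227119424
rim back R [0.651  0.1767 0.0584] 0.0005365465178657516
panel [0.453  0.2499 0.074 ]
```

```bash
python3 - <<'E'
from h import *
import pickle
np.set_printoptions(precision=4,suppress=True)
d1=pickle.load(open('w33.pkl','rb'))[0]; d2=pickle.load(open('w34.pkl','rb'))
print(onz(d2,(170+215/2.5,405/2.3),.11),onz(d2,(170+600/2.5,405/2.3),.11),onz(d2,(170+200/2.5,440/2.3),.112))
print(onz(d1,(195,247),.11))
def Rq(yaw,sl,off=0):
    n=np.array([-np.sin(sl),0,np.cos(sl)]); v=np.array([np.cos(yaw),np.sin(yaw),0]); v-=n*(v@n); v/=np.linalg.norm(v)
    return np.stack([-v,np.cross(-n,-v),-n],1),n
R,n=Rq(-.039,.61)
m=np.array([.5985,.2508,.070])
plan(m+.06*n,R); plan(m-.020*n,R); print(arm.get_obs()['qpos'].round(2))
E
```

```text
[0.6515 0.1557 0.11  ] [0.6589 0.2966 0.11  ] [0.6649 0.1493 0.112 ]
[0.6363 0.1745 0.11  ]
t=50.05 eef [0.6761 0.1762 0.2428] gap 0.599 F [0.3 1.2 0.1]
 shift(now axes) [115.3  68.6 124. ]  turn [ -1.67 -35.07  -0.23]  shift(after-turn axes) [166.   66.8  37.1]
t=50.05 eef [0.6761 0.1762 0.2428] gap 0.599 F [0.3 1.2 0.1]
 shift(now axes) [ 69.4  70.9 189.4]  turn [ -1.67 -35.07  -0.23]  shift(after-turn axes) [166.   66.8 117.1]
[ 0.03  0.89 -0.79  1.29  0.62  1.22  0.74]
```

>>> move_arm:
  targets:
    - [0.68, [39, 23, 10], [0, 0, 0]]
    - [0.68, [38, 23, 10], [0, 0, 0]]
    - [0.68, [38, 23, 10], [-1.6, 0, 0]]
    - [0.68, [0, 0, 0], [0, -7, 0]]
    - [0.68, [0, 0, 0], [0, -7, 0]]
    - [0.68, [0, 0, 0], [0, -7, 0]]
    - [0.68, [0, 0, 0], [0, -7, 0]]
    - [0.68, [0, 0, 0], [0, -7, 0]]

```text
clock: 50.85
eef_pos: [0.5683, 0.2474, 0.213]
tool_rot: [[-0.872, 0.06, 0.486], [0.059, 0.998, -0.017], [-0.486, 0.014, -0.874]]
contact_force: [1.1, -0.8, 0.7]
finger_gap: 0.675
```

>>> move_arm:
  targets:
    - [0.68, [0, 0, 0], [0, 0, 0]]
    - [0.68, [0, 0, 0], [0, 0, 0]]

```text
clock: 51.05
eef_pos: [0.5699, 0.2471, 0.2125]
tool_rot: [[-0.873, 0.061, 0.483], [0.06, 0.998, -0.018], [-0.483, 0.013, -0.875]]
contact_force: [0.4, -0.8, 0.3]
finger_gap: 0.679
```

```bash
cat >> h.py <<'E'
def Rq(yaw,sl):
    n=np.array([-np.sin(sl),0,np.cos(sl)]); v=np.array([np.cos(yaw),np.sin(yaw),0]); v-=n*(v@n); v/=np.linalg.norm(v)
    return np.stack([-v,np.cross(-n,-v),-n],1),n
E
cat > lq.py <<'E'
from h import *
import sys
R,n=Rq(-.039,.61); m=np.array([.5985,.2508,.070])
plan(m-.020*n,R)
d=shot('wrist'); im=d['image'][:,:,::-1].copy()
q=proj(d,[m+a*R[:,0]+b*R[:,1] for a,b in[(.04,.021),(.04,-.021),(-.04,-.021),(-.04,.021)]])
cv2.polylines(im,[np.round(q).astype(int)],True,(0,0,255),1); cv2.imwrite('pics/'+sys.argv[1],im)
E
python3 lq.py w35.png
```

```text
t=51.05 eef [0.5699 0.2471 0.2125] gap 0.679 F [ 0.4 -0.8  0.3]
 shift(now axes) [ 42.    4.1 158.4]  turn [-1.37 -6.   -0.64]  shift(after-turn axes) [ 58.3   0.9 153.2]
```

View pics/w35.png

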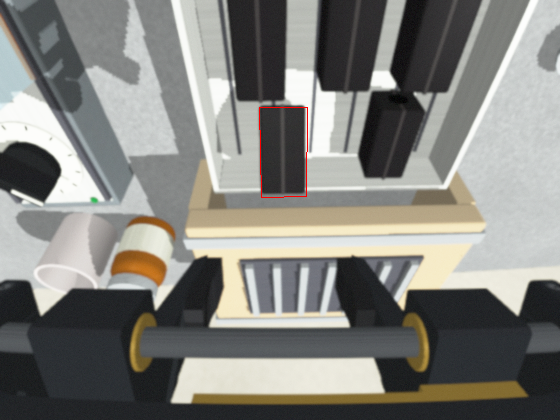

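>>> move_arm:
  targets:
    - [0.68, [0, 0, 0], [-1.4, -6, -0.6]]
    - [0.68, [30, 0, 20], [0, 0, 0]]
    - [0.68, [28, 1, 40], [0, 0, 0]]
    - [0.68, [0, 0, 40], [0, 0, 0]]
    - [0.68, [0, 0, 20], [0, 0, 0]]
    - [0.68, [0, 0, 0], [0, 0, 0]]
    - [0.68, [0, 0, 0], [0, 0, 0]]

```text
clock: 51.8
eef_pos: [0.5887, 0.2452, 0.0801]
tool_rot: [[-0.839, 0.058, 0.54], [0.057, 0.998, -0.018], [-0.54, 0.016, -0.841]]
contact_force: [0.6, 1.1, -0.4]
finger_gap: 0.682
```

```bash
python3 lq.py w36.png
```

```text
t=51.80 eef [0.5887 0.2452 0.0801] gap 0.682 F [ 0.6  1.1 -0.4]
 shift(now axes) [-3.2  6.4 33.7]  turn [-1.15 -2.18 -0.53]  shift(after-turn axes) [-2.   5.7 33.9]
```

View pics/w36.png

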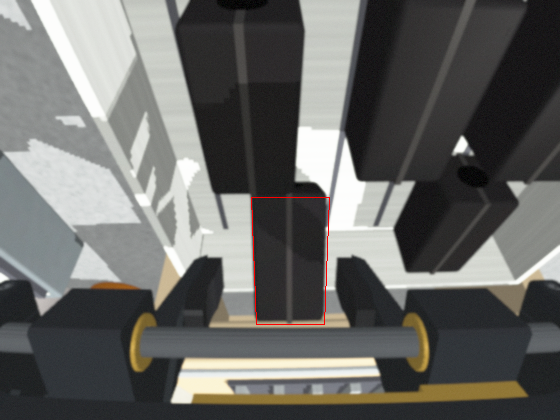

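>>> move_arm:
  targets:
    - [0.68, [-2, 6, 10], [-1, -2, 0]]
    - [0.68, [0, 0, 14], [0, 0, 0]]
    - [0.68, [0, 0, 8], [0, 0, 0]]
    - [0.68, [0, 0, 0], [0, 0, 0]]
    - [0.3, [0, 0, 0], [0, 0, 0]]
    - [0.3, [0, 0, 0], [0, 0, 0]]
    - [0.3, [0, 0, 0], [0, 0, 0]]
    - [0.3, [0, 0, 0], [0, 0, 0]]
  grip_force: 50

```text
clock: 52.65
eef_pos: [0.6084, 0.2513, 0.0551]
tool_rot: [[-0.82, 0.046, 0.571], [0.055, 0.998, -0.002], [-0.57, 0.03, -0.821]]
contact_force: [-0.3, -1.3, 1.2]
finger_gap: 0.472
```

```bash
python3 lq.py w37.png
```

```text
t=52.65 eef [0.6084 0.2513 0.0551] gap 0.472 F [-0.3 -1.3  1.2]
 shift(now axes) [-0.5 -0.5  2.1]  turn [-0.11 -0.11 -0.42]  shift(after-turn axes) [-0.5 -0.5  2.1]
```

>>> move_arm:
  targets:
    - [0.3, [-14, 1, -20], [0, 0, 0]]
    - [0.3, [-20, 1, -30], [0, 0, 0]]
    - [0.3, [-20, 1, -30], [0, 0, 0]]
    - [0.3, [-10, 1, -15], [0, 7, 0]]
    - [0.3, [0, 0, 0], [0, 7, 0]]
    - [0.3, [0, 0, 0], [0, 7, 0]]
    - [0.3, [0, 0, 0], [0, 7, 0]]
    - [0.3, [0, 0, 0], [0, 7, 0]]

```text
clock: 53.5
eef_pos: [0.6058, 0.2319, 0.1528]
tool_rot: [[-0.959, 0.072, 0.273], [0.058, 0.997, -0.057], [-0.276, -0.039, -0.96]]
contact_force: [0.5, -0.9, -1.9]
finger_gap: 0.47
```

>>> move_arm:
  targets:
    - [0.3, [0, 0, 0], [0, 0, 0]]
    - [0.3, [0, 0, 0], [0, 0, 0]]

```text
clock: 53.7
eef_pos: [0.6076, 0.2304, 0.1525]
tool_rot: [[-0.957, 0.077, 0.279], [0.063, 0.996, -0.058], [-0.282, -0.038, -0.959]]
contact_force: [-0.7, -0.8, -2.0]
finger_gap: 0.469
```

```bash
sed -i 's/^DC=.*/DC=np.array([.559,.303]); DT=-.05/' h.py; python3 place.py .045 -.015 w38.png
```

```text
t=53.70 eef [0.6076 0.2304 0.1525] gap 0.469 F [-0.7 -0.8 -2. ]
 shift(now axes) [ 40.8  59.3 108.2]  turn [-2.38 16.37 -1.22]  shift(after-turn axes) [  7.2  55.1 117.5]
nominal front edge px [[329.  212. ]
 [230.4 212.2]]
dark starts row 190
front edge tool x (mm) [ 54.1  -0.3 -36.7]
```

View pics/w38.png

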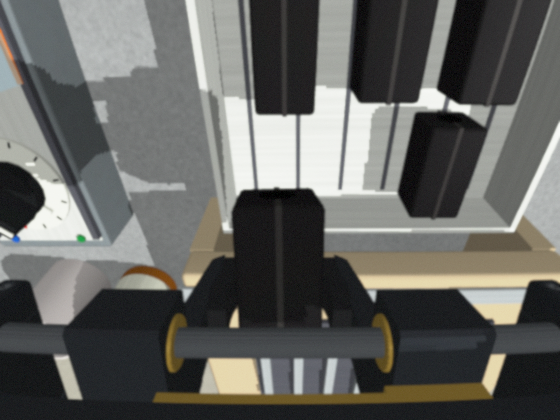

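>>> move_arm:
  targets:
    - [0.3, [-10, 0, -30], [0, 0, 0]]
    - [0.3, [0, 0, 0], [-1.2, 5, -0.6]]
    - [0.3, [0, 10, 0], [-1.2, 5, -0.6]]
    - [0.3, [0, 20, 0], [0, 6, 0]]
    - [0.3, [0, 20, 0], [0, 0, 0]]
    - [0.3, [0, 0, 0], [0, 0, 0]]
    - [0.3, [0, 0, 0], [0, 0, 0]]

```text
clock: 54.45
eef_pos: [0.6098, 0.2821, 0.1835]
tool_rot: [[-0.999, 0.044, 0.005], [0.044, 0.999, -0.005], [-0.005, -0.004, -1.0]]
contact_force: [-0.3, 0.4, -0.6]
finger_gap: 0.477
```

```bash
python3 place.py .045 -.015 w39.png
```

```text
t=54.45 eef [0.6098 0.2821 0.1835] gap 0.477 F [-0.3  0.4 -0.6]
 shift(now axes) [  7.6   4.  148.4]  turn [-0.25  0.31  0.37]  shift(after-turn axes) [  6.8   3.3 148.5]
nominal front edge px [[326.3 214.5]
 [227.9 214.5]]
dark starts row 190
front edge tool x (mm) [ 50.8   0.8 -20.3]
```

View pics/w39.png

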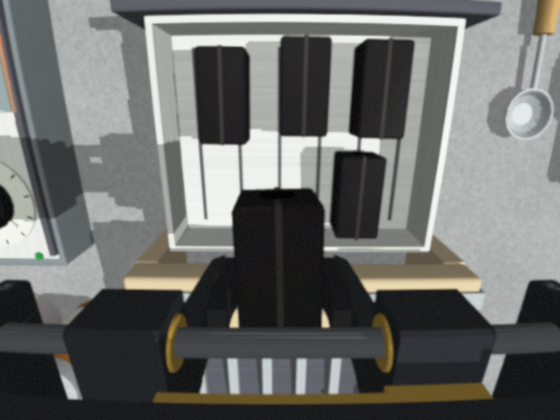

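```bash
cat > meas.py <<'E'
from h import *
import sys,json
np.set_printoptions(precision=4,suppress=True)
d=shot('wrist')
def loc(p,z):
    w=onz(d,p,z)[:2]-DC; c,s=np.cos(DT),np.sin(DT); return np.array([c*w[0]+s*w[1],-s*w[0]+c*w[1]])*1000
for n,p,z in json.loads(sys.argv[1]): print(n,loc(p,z).round(1),onz(d,p,z))
E
python3 meas.py '[["b1 back",[220,144],0.054],["b2 back",[302,135],0.054],["b2 R",[279,90],0.054],["E back",[357,238],0.054],["E right",[333,200],0.054],["rimback",[220,247],0.06],["rimfront",[300,22],0.06],["rimL",[457,60],0.06],["rimR",[152,60],0.06],["b1 left",[250,100],0.054]]'
```

```text
b1 back [  0.3 -71.8] [0.5557 0.2313 0.054 ]
b2 back [-7.6 -0.4] [0.5514 0.303  0.054 ]
b2 R [-44.2 -20.4] [0.5138 0.2848 0.054 ]
E back [88.9 55.4] [0.6505 0.3539 0.054 ]
E right [50.8 29.8] [0.6112 0.3302 0.054 ]
rimback [ 96.4 -76.1] [0.6515 0.2222 0.06  ]
rimfront [-93.8  -4.5] [0.4651 0.3032 0.06  ]
rimL [-69.2 122.4] [0.496  0.4287 0.06  ]
rimR [ -67.1 -122.1] [0.4858 0.1844 0.06  ]
b1 left [-36.2 -44.7] [0.5206 0.2602 0.054 ]
```

>>> move_arm:
  targets:
    - [0.3, [3, 0, 30], [0, 0, 0.4]]
    - [0.3, [3, 0, 40], [0, 0, 0]]
    - [0.3, [0, 0, 40], [0, 0, 0]]
    - [0.3, [0, 0, 12], [0, 0, 0]]
    - [0.3, [0, 0, 0], [0, 0, 0]]
    - [0.3, [0, 0, 0], [0, 0, 0]]

```text
clock: 55.15
eef_pos: [0.6069, 0.2827, 0.064]
tool_rot: [[-0.999, 0.054, 0.007], [0.054, 0.999, -0.0], [-0.007, 0.0, -1.0]]
contact_force: [0.2, 0.9, -0.6]
finger_gap: 0.47
```

```bash
python3 place.py .046 -.018 w40.png
```

```text
t=55.15 eef [0.6069 0.2827 0.064 ] gap 0.470 F [ 0.2  0.9 -0.6]
 shift(now axes) [ 3.1 -0.1 29. ]  turn [ 0.01  0.43 -0.21]  shift(after-turn axes) [ 2.9 -0.1 29. ]
nominal front edge px [[329.4 214.5]
 [230.7 214.6]]
dark starts row 190
front edge tool x (mm) [ 50.9  -0.4 -20.4]
```

View pics/w40.png

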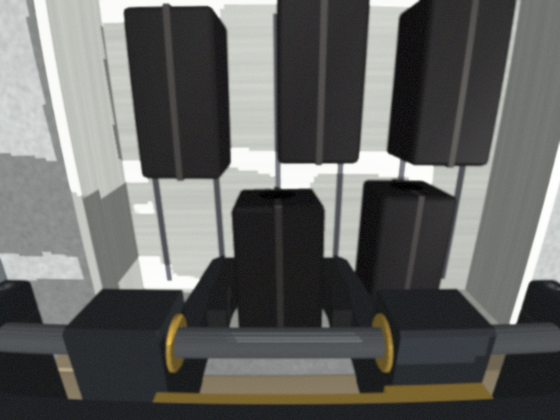

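>>> move_arm:
  targets:
    - [0.3, [2, 0, 10], [0, 0.4, 0]]
    - [0.3, [0, 0, 8], [0, 0, 0]]
    - [0.3, [0, 0, 6], [0, 0, 0]]
    - [0.3, [0, 0, 3], [0, 0, 0]]
    - [0.3, [0, 0, 0], [0, 0, 0]]
    - [0.3, [0, 0, 0], [0, 0, 0]]

```text
clock: 55.8
eef_pos: [0.6044, 0.2816, 0.0358]
tool_rot: [[-0.999, 0.054, -0.001], [0.054, 0.999, -0.002], [0.001, -0.002, -1.0]]
contact_force: [0.4, -1.9, 3.8]
finger_gap: 0.473
```

```bash
python3 place.py .046 -.018 w41.png
```

```text
t=55.80 eef [0.6044 0.2816 0.0358] gap 0.473 F [ 0.4 -1.9  3.8]
 shift(now axes) [0.4 1.1 0.8]  turn [-0.13 -0.06 -0.21]  shift(after-turn axes) [0.4 1.1 0.8]
nominal front edge px [[328.4 213.4]
 [230.1 213.5]]
dark starts row 189
front edge tool x (mm) [ 50.7  -0.1 -19.9]
```

View pics/w41.png

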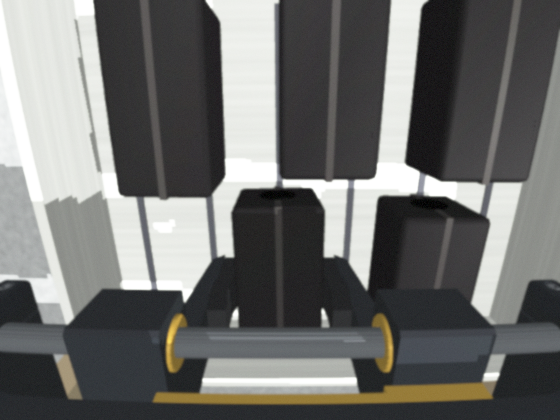

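>>> move_arm:
  targets:
    - [0.56, [0, 0, 0], [0, 0, 0]]
    - [0.56, [0, 0, 0], [0, 0, 0]]
    - [0.56, [0, 0, -15], [0, 0, 0]]
    - [0.56, [0, 0, -40], [0, 0, 0]]
    - [0.56, [0, 0, -50], [0, 0, 0]]
    - [0.56, [0, 0, -50], [0, 0, 0]]
    - [0.56, [0, 0, -50], [0, 0, 0]]
    - [0.56, [0, 0, 0], [0, 0, 0]]

```text
clock: 56.65
eef_pos: [0.6072, 0.2862, 0.2495]
tool_rot: [[-0.999, 0.054, 0.01], [0.054, 0.999, 0.008], [-0.01, 0.009, -1.0]]
contact_force: [0.2, -0.0, -0.5]
finger_gap: 0.56
```

```bash
python3 - <<'E'
from h import *
d=shot('wrist','w42.png')
plan([.35,.315,.25],Rt(np.pi+DT))
E
```

```text
t=56.70 eef [0.6059 0.2846 0.2455] gap 0.557 F [-0.2 -1.2  0.1]
 shift(now axes) [257.1  16.8  -5.8]  turn [ 0.26  0.3  -0.19]  shift(after-turn axes) [257.1  17.6  -4.5]
```

View pics/w42.png

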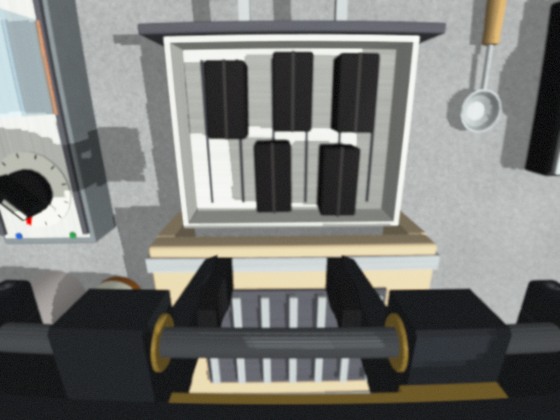

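>>> move_arm:
  targets:
    - [0, [40, 4, 0], [0, 0, 0]]
    - [0, [45, 4, 0], [0, 0, 0]]
    - [0, [45, 4, 0], [0, 0, 0]]
    - [0, [45, 3, 0], [0, 0, 0]]
    - [0, [40, 3, 0], [0, 0, 0]]
    - [0, [35, 0, 0], [0, 0, 0]]
    - [0, [0, 0, 0], [0, 0, 0]]
    - [0, [0, 0, 0], [0, 0, 0]]

```text
clock: 57.5
eef_pos: [0.3553, 0.3134, 0.2404]
tool_rot: [[-0.999, 0.052, -0.002], [0.052, 0.999, -0.002], [0.002, -0.002, -1.0]]
contact_force: [0.6, -0.8, 1.4]
finger_gap: 0.006
```

```bash
python3 - <<'E'
from h import *
d=shot('wrist','w43.png')
plan([.355,.315,.052],Rt(np.pi+DT)); print(arm.get_obs()['qpos'].round(2))
t=shot('top'); m=omask(t,(165,185,225,275));ys,xs=np.nonzero(m);print(len(xs));r=cv2.minAreaRect(np.stack([xs,ys],1).astype(np.float32));print('top',r,onz(t,r[0],.07))
cv2.imwrite('pics/t43.png',t['image'][:,:,::-1])
E
```

```text
t=57.55 eef [0.3563 0.3134 0.2403] gap 0.009 F [-0.5  0.3 -0.4]
 shift(now axes) [  1.1   1.8 188.3]  turn [-0.1  -0.1  -0.22]  shift(after-turn axes) [  1.4   1.5 188.3]
[-0.38  0.56 -0.69  1.99  0.51  0.77  0.15]
138
top ((190.0205841064453, 256.2323303222656), (32.28922653198242, 4.141611576080322), 4.39870548248291) [0.40929476 0.31097124 0.07      ]
```

View pics/t43.png

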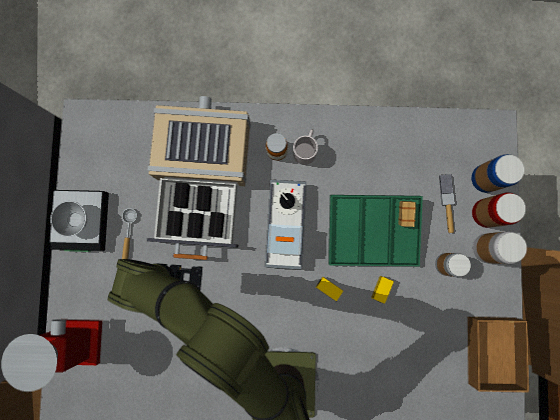

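>>> move_arm:
  targets:
    - [0, [0, -2, 45], [0, 0, 0]]
    - [0, [0, 0, 50], [0, 0, 0]]
    - [0, [0, 0, 50], [0, 0, 0]]
    - [0, [0, 0, 40], [0, 0, 0]]
    - [0, [0, 0, 0], [0, 0, 0]]
    - [0, [0, 0, 0], [0, 0, 0]]

```text
clock: 58.2
eef_pos: [0.3558, 0.3115, 0.0555]
tool_rot: [[-0.999, 0.054, -0.002], [0.054, 0.999, -0.002], [0.002, -0.002, -1.0]]
contact_force: [-0.3, -0.2, 0.4]
finger_gap: 0.003
```

>>> move_arm:
  targets:
    - [0, [-15, 0, 0], [0, 0, 0]]
    - [0, [-15, 0, 0], [0, 0, 0]]
    - [0, [-15, 0, 0], [0, 0, 0]]
    - [0, [-20, 0, 0], [0, 0, 0]]
    - [0, [-20, 0, 0], [0, 0, 0]]
    - [0, [-20, 0, 0], [0, 0, 0]]
    - [0, [-20, 0, 0], [0, 0, 0]]
    - [0, [-20, 0, 0], [0, 0, 0]]

```text
clock: 59.0
eef_pos: [0.4998, 0.3056, 0.0585]
tool_rot: [[-0.999, 0.053, -0.003], [0.053, 0.999, 0.004], [0.003, 0.004, -1.0]]
contact_force: [-4.2, 3.8, -2.9]
finger_gap: 0.006
```

```bash
python3 - <<'E'
from h import *
d=shot('wrist','w44.png')
plan([.594,.303,.052],Rt(np.pi+DT))
E
```

```text
t=59.05 eef [0.5047 0.3042 0.0584] gap 0.004 F [ 4.2  0.  -1.2]
 shift(now axes) [-89.2   3.9   6.6]  turn [ 0.22  0.1  -0.43]  shift(after-turn axes) [-89.2   3.2   6.4]
```

View pics/w44.png

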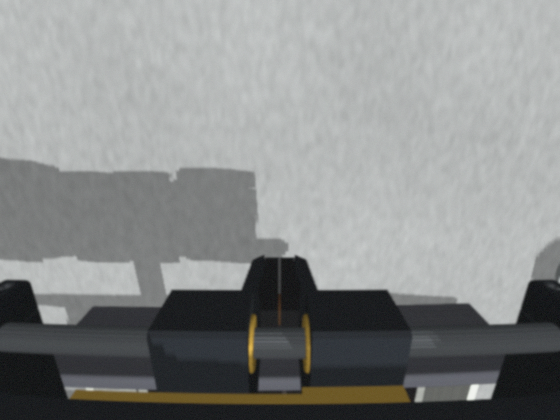

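>>> move_arm:
  targets:
    - [0, [-15, 1, 4], [0, 0, 0]]
    - [0, [-15, 0, 0], [0, 0, 0]]
    - [0, [-15, 0, 0], [0, 0, 0]]
    - [0, [-15, 0, 0], [0, 0, 0]]
    - [0, [-10, 0, 0], [0, 0, 0]]
    - [0, [-8, 0, 0], [0, 0, 0]]
    - [0, [-5, 0, 0], [0, 0, 0]]
    - [0, [0, 0, 0], [0, 0, 0]]

```text
clock: 59.85
eef_pos: [0.5843, 0.2999, 0.0519]
tool_rot: [[-0.999, 0.055, 0.0], [0.055, 0.999, -0.001], [-0.0, -0.001, -1.0]]
contact_force: [-0.1, 0.2, 0.1]
finger_gap: 0.007
```

>>> move_arm:
  targets:
    - [0, [-5, 0, 0], [0, 0, 0]]
    - [0, [0, 0, 0], [0, 0, 0]]
    - [0, [0, 0, 0], [0, 0, 0]]

```text
clock: 60.15
eef_pos: [0.5883, 0.2997, 0.051]
tool_rot: [[-0.999, 0.054, -0.001], [0.054, 0.999, -0.002], [0.001, -0.002, -1.0]]
contact_force: [0.3, -0.2, -0.5]
finger_gap: 0.008
```

>>> move_arm:
  targets:
    - [0, [-4, 0, 0], [0, 0, 0]]
    - [0, [-4, 0, 0], [0, 0, 0]]
    - [0, [0, 0, 0], [0, 0, 0]]

```text
clock: 60.45
eef_pos: [0.5919, 0.2995, 0.051]
tool_rot: [[-0.999, 0.052, -0.009], [0.052, 0.999, -0.004], [0.009, -0.004, -1.0]]
contact_force: [-10.9, -2.2, 8.9]
finger_gap: 0.009
```

```bash
python3 - <<'E'
from h import *
s=shot('scene'); cv2.imwrite('pics/s45.png',cv2.resize(s['image'][140:290,280:480,::-1],None,fx=4,fy=4,interpolation=cv2.INTER_CUBIC))
t=shot('top'); cv2.imwrite('pics/t45.png',cv2.resize(t['image'][95:275,120:320,::-1],None,fx=3.3,fy=3.3,interpolation=cv2.INTER_CUBIC))
E
```

```text
(no output)
```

View pics/t45.png

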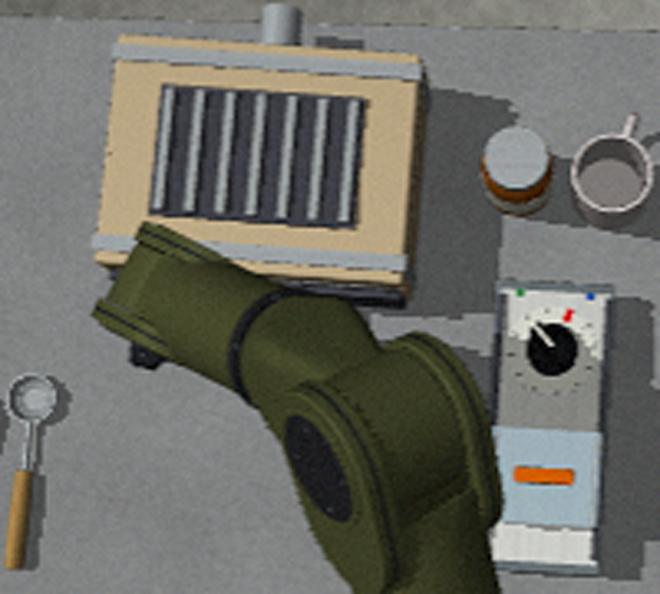

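View pics/s45.png

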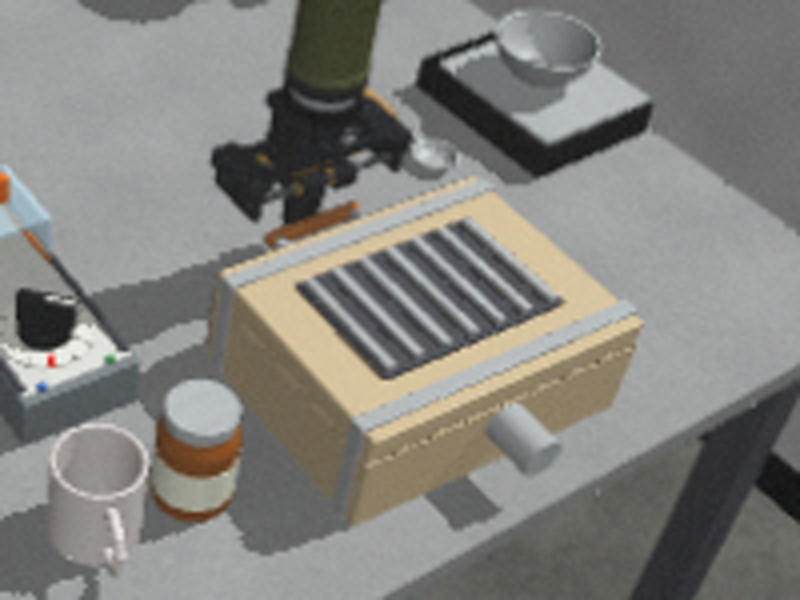

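>>> move_arm:
  targets:
    - [0, [-3, 0, 0], [0, 0, 0]]
    - [0, [0, 0, 0], [0, 0, 0]]
    - [0, [0, 0, 0], [0, 0, 0]]

```text
clock: 60.85
eef_pos: [0.5919, 0.2995, 0.051]
tool_rot: [[-0.999, 0.05, -0.014], [0.05, 0.999, -0.005], [0.014, -0.006, -1.0]]
contact_force: [-16.3, -4.3, 12.0]
finger_gap: 0.009
```

>>> move_arm:
  targets:
    - [0, [10, 0, 0], [0, 0, 0]]
    - [0, [20, 0, 0], [0, 0, 0]]
    - [0, [30, 0, -20], [0, 0, 0]]
    - [0, [0, 0, -50], [0, 0, 0]]
    - [0, [0, 0, -50], [0, 0, 0]]
    - [0, [0, -40, -50], [0, 0, 0]]
    - [0.3, [0, -48, -10], [0, 0, 0]]
    - [0.3, [0, -48, 0], [0, 0, 0]]

```text
clock: 61.65
eef_pos: [0.5347, 0.1759, 0.2232]
tool_rot: [[-0.999, 0.053, 0.005], [0.053, 0.999, 0.001], [-0.005, 0.002, -1.0]]
contact_force: [0.6, -0.9, 0.6]
finger_gap: 0.165
```

>>> move_arm:
  targets:
    - [0.3, [0, -48, 0], [0, 0, 0]]
    - [0.3, [0, -48, 0], [0, 0, 0]]
    - [0.3, [0, 0, 0], [0, 0, 0]]
    - [0.3, [0, 0, 0], [0, 0, 0]]

```text
clock: 62.05
eef_pos: [0.5284, 0.0784, 0.2208]
tool_rot: [[-0.998, 0.057, -0.0], [0.057, 0.998, -0.001], [0.0, -0.001, -1.0]]
contact_force: [-0.1, 0.6, 0.2]
finger_gap: 0.302
```

```bash
python3 - <<'E'
from h import *
import pickle
d=shot('wrist','w46.png'); t=shot('top'); pickle.dump((d,t),open('w46.pkl','wb'))
cv2.imwrite('pics/t46.png',cv2.resize(t['image'][95:275,120:320,::-1],None,fx=3.3,fy=3.3,interpolation=cv2.INTER_CUBIC))
m=omask(t,(165,185,225,275));ys,xs=np.nonzero(m);r=cv2.minAreaRect(np.stack([xs,ys],1).astype(np.float32));print('top handle',onz(t,r[0],.07))
plan([.5,0,.3],Rt(np.pi)); print(arm.get_obs()['qpos'].round(2))
E
```

```text
top handle [0.6099021  0.30218449 0.07      ]
t=62.15 eef [0.5281 0.0815 0.221 ] gap 0.300 F [0.3 0.9 0.4]
 shift(now axes) [ 23.8 -82.8 -79.1]  turn [ 0.03 -0.01 -2.99]  shift(after-turn axes) [ 28.1 -81.5 -79. ]
[ 0.2   0.68 -0.73  1.84  0.59  0.85  0.69]
```

View pics/t46.png

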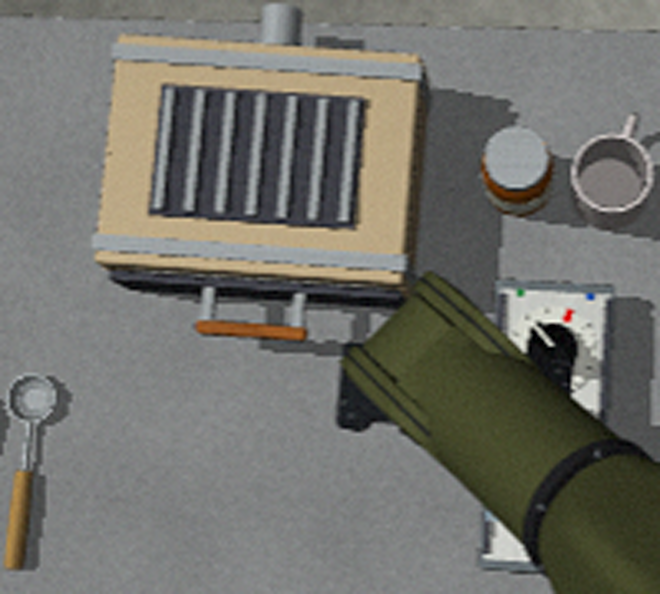

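View pics/w46.png

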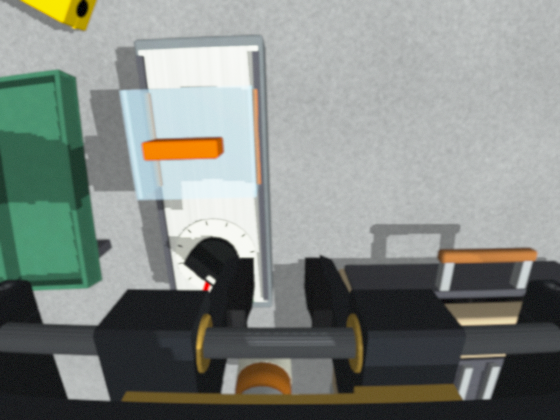

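>>> move_arm:
  targets:
    - [0.3, [-30, -20, -40], [0, 0, -3]]
    - [0.3, [-40, -30, -40], [0, 0, 0]]
    - [0.3, [-40, -30, 0], [0, 0, 0]]
    - [0.3, [-20, 0, 0], [0, 0, 0]]
    - [0.3, [0, 0, 0], [0, 0, 0]]
    - [0.3, [0, 0, 0], [0, 0, 0]]

```text
clock: 62.75
eef_pos: [0.645, 0.0094, 0.2886]
tool_rot: [[-1.0, -0.003, -0.003], [-0.003, 1.0, 0.001], [0.003, 0.001, -1.0]]
contact_force: [-0.5, -0.3, 0.1]
finger_gap: 0.299
```

```bash
python3 - <<'E'
from h import *
import pickle
d=shot('wrist','w47.png'); pickle.dump(d,open('w47.pkl','wb'))
cv2.imwrite('pics/w47c.png',cv2.resize(d['image'][40:250,180:400,::-1],None,fx=3.4,fy=2.8,interpolation=cv2.INTER_CUBIC))
plan([.66,0,.3],Rt(np.pi)); 
E
```

```text
t=62.80 eef [0.6445 0.0092 0.2887] gap 0.300 F [-1.   0.4 -0.9]
 shift(now axes) [-15.4  -9.3 -11.3]  turn [ 0.   -0.17  0.18]  shift(after-turn axes) [-15.5  -9.2 -11.3]
```

View pics/w47.png

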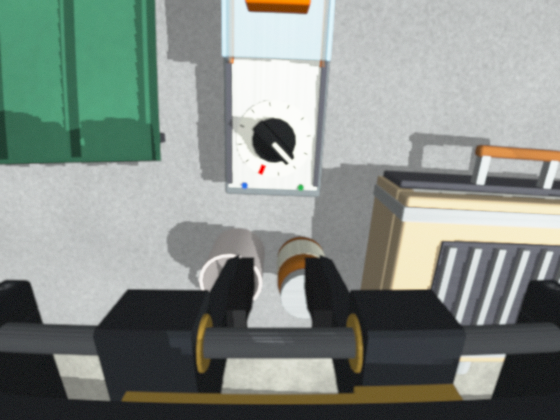

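View pics/w47c.png

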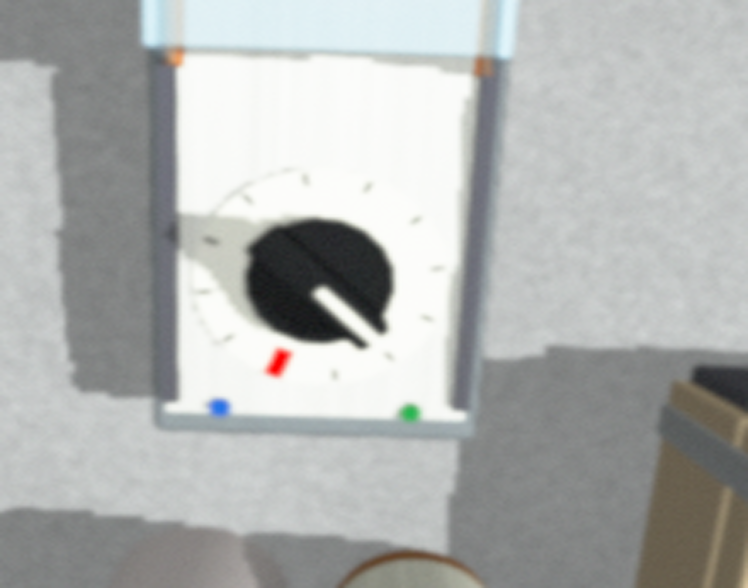

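```bash
python3 - <<'E'
from h import *
import pickle
from scipy.optimize import least_squares
np.set_printoptions(precision=4,suppress=True)
d=pickle.load(open('w47.pkl','rb'))
f=lambda p,z:onz(d,cr(p,(180,40),(3.4,2.8)),z)
T=[(305,180),(367,188),(417,220),(437,268),(428,318),(390,357),(335,375),(225,338),(204,291),(210,240),(248,198)]
Q=np.array([f(p,.057)[:2] for p in T])
s=least_squares(lambda a:np.hypot(Q[:,0]-a[0],Q[:,1]-a[1])-a[2],[.59,0,.04]).x; print('ring',s)
m=f((279,362),.057); print('mark',m,np.hypot(*(m[:2]-s[:2])),np.arctan2(m[1]-s[1],m[0]-s[0]))
for z in (.058,.065,.075,.1):
    a=f((318,293),z);b=f((375,341),z); print(z,a,b,np.arctan2(*(b-a)[1::-1]), 'r',np.hypot(*(b[:2]-s[:2])))
for z in (.057,.07): print('disc',[f(p,z) for p in[(247,280),(393,280),(318,219),(318,342)]])
cv2.imwrite('pics/w47k.png',cv2.resize(d['image'][105:185,235:315,::-1],None,fx=7.5,fy=7.5,interpolation=cv2.INTER_CUBIC))
E
```

```text
ring [0.5981 0.0029 0.0414]
mark [ 0.6331 -0.0118  0.057 ] 0.03800447585182171 -0.39954846493412977
0.058 [0.6032 0.0023 0.058 ] [0.6236 0.0226 0.058 ] 0.7796351998310743 r 0.032258577851022256
0.065 [0.6024 0.0025 0.065 ] [0.6225 0.0223 0.065 ] 0.7796351998310757 r 0.031204995891103426
0.075 [0.6013 0.0026 0.075 ] [0.6209 0.022  0.075 ] 0.7796351998310728 r 0.029714528933110215
0.1 [0.5986 0.0031 0.1   ] [0.6168 0.0211 0.1   ] 0.7796351998310742 r 0.02608177683171559
disc [array([ 0.5978, -0.0225,  0.057 ]), array([0.5977, 0.0286, 0.057 ]), array([0.5727, 0.0024, 0.057 ]), array([0.6243, 0.0022, 0.057 ])]
disc [array([ 0.5966, -0.0214,  0.07  ]), array([0.5965, 0.0279, 0.07  ]), array([0.5724, 0.0027, 0.07  ]), array([0.6221, 0.0025, 0.07  ])]
```

View pics/w47k.png

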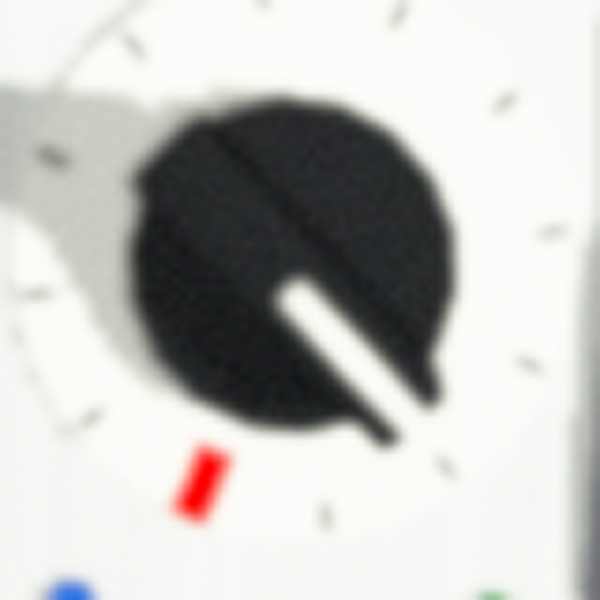

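>>> move_arm:
  targets:
    - [0.3, [23, -3, 20], [0, 0, 0]]
    - [0.3, [23, -3, 20], [0, 0, 0]]
    - [0.3, [0, 0, 20], [0, 0, -8.4]]
    - [0.3, [0, 0, 20], [0, 0, -8.4]]
    - [0.3, [0, 0, 20], [0, 0, -8.4]]
    - [0.3, [0, 0, 20], [0, 0, -8.4]]
    - [0.3, [0, 0, 0], [0, 0, -8.4]]
    - [0.3, [0, 0, 0], [0, 0, 0]]

```text
clock: 63.6
eef_pos: [0.598, 0.0017, 0.1686]
tool_rot: [[-0.742, -0.671, -0.004], [-0.671, 0.742, -0.0], [0.003, 0.002, -1.0]]
contact_force: [0.5, -0.2, -0.5]
finger_gap: 0.302
```

>>> move_arm:
  targets:
    - [0.3, [0, 0, 0], [0, 0, 0]]

```text
clock: 63.7
eef_pos: [0.5989, 0.0016, 0.1696]
tool_rot: [[-0.745, -0.667, -0.001], [-0.667, 0.745, -0.0], [0.001, 0.001, -1.0]]
contact_force: [-0.7, 0.7, 0.1]
finger_gap: 0.303
```

```bash
python3 - <<'E'
from h import *
d=shot('wrist','w48.png'); plan([.598,.003,.077],Rt(np.pi+.735))
E
```

```text
t=63.75 eef [0.5992 0.0013 0.1697] gap 0.307 F [ 0.1 -0.2 -0.1]
 shift(now axes) [-0.3  2.  92.7]  turn [ 0.   -0.07 -0.25]  shift(after-turn axes) [-0.2  2.  92.7]
```

View pics/w48.png

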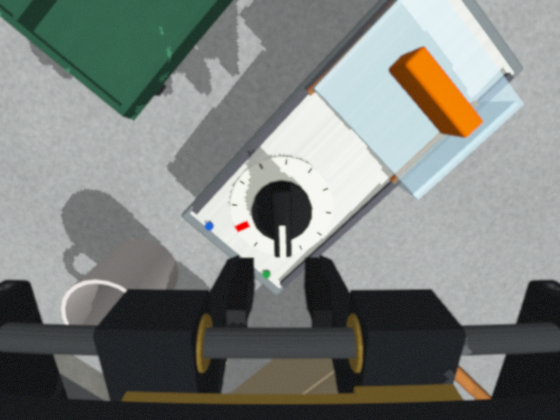

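>>> move_arm:
  targets:
    - [0.3, [0, 2, 30], [0, 0, 0]]
    - [0.3, [0, 0, 30], [0, 0, 0]]
    - [0.3, [0, 0, 20], [0, 0, 0]]
    - [0.3, [0, 0, 11], [0, 0, 0]]
    - [0.3, [0, 0, 0], [0, 0, 0]]
    - [0.3, [0, 0, 0], [0, 0, 0]]

```text
clock: 64.35
eef_pos: [0.5985, 0.0023, 0.079]
tool_rot: [[-0.744, -0.668, -0.0], [-0.668, 0.744, -0.001], [0.001, -0.0, -1.0]]
contact_force: [-0.3, 0.3, -0.3]
finger_gap: 0.3
```

>>> move_arm:
  targets:
    - [0.05, [0, 0, 0], [0, 0, 0]]
    - [0.05, [0, 0, 0], [0, 0, 0]]
    - [0.05, [0, 0, 0], [0, 0, 0]]
  grip_force: 25

```text
clock: 64.65
eef_pos: [0.5978, 0.0032, 0.0792]
tool_rot: [[-0.743, -0.669, -0.001], [-0.669, 0.743, 0.001], [0.0, 0.001, -1.0]]
contact_force: [-3.1, 1.8, 6.6]
finger_gap: 0.159
```

```bash
python3 - <<'E'
from h import *
d=shot('wrist','w49.png'); plan([.598,.003,.077],Rt(np.pi-.40))
E
```

```text
t=64.70 eef [0.5978 0.0032 0.0792] gap 0.157 F [-2.6  1.7  6.1]
 shift(now axes) [ 0.  -0.3  2.2]  turn [ 5.00e-02 -5.00e-02  6.49e+01]  shift(after-turn axes) [-0.3 -0.1  2.2]
```

View pics/w49.png

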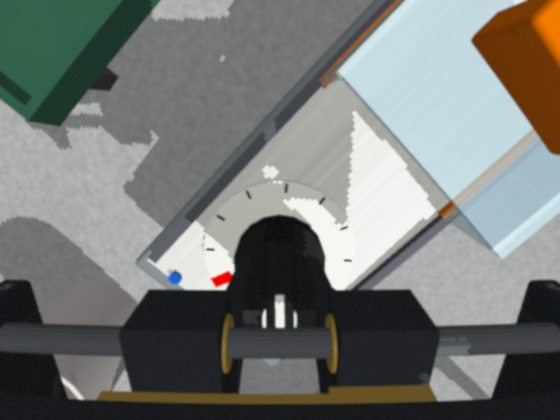

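>>> move_arm:
  targets:
    - [0.05, [0, 0, 0], [0, 0, 6.5]]
    - [0.05, [0, 0, 0], [0, 0, 6.5]]
    - [0.05, [0, 0, 0], [0, 0, 6.5]]
    - [0.05, [0, 0, 0], [0, 0, 6.5]]
    - [0.05, [0, 0, 0], [0, 0, 6.5]]
    - [0.05, [0, 0, 0], [0, 0, 6.5]]
    - [0.05, [0, 0, 0], [0, 0, 6.5]]
    - [0.05, [0, 0, 0], [0, 0, 6.5]]

```text
clock: 65.5
eef_pos: [0.5979, 0.0031, 0.0792]
tool_rot: [[-0.984, 0.178, -0.001], [0.178, 0.984, 0.0], [0.001, 0.0, -1.0]]
contact_force: [-2.9, 2.4, 8.0]
finger_gap: 0.157
```

>>> move_arm:
  targets:
    - [0.05, [0, 0, 0], [0, 0, 6.5]]
    - [0.05, [0, 0, 0], [0, 0, 6.4]]
    - [0.05, [0, 0, 0], [0, 0, 0]]
    - [0.05, [0, 0, 0], [0, 0, 0]]

```text
clock: 65.9
eef_pos: [0.5979, 0.0031, 0.0792]
tool_rot: [[-0.921, 0.389, -0.001], [0.389, 0.921, -0.0], [0.001, -0.0, -1.0]]
contact_force: [-2.6, 1.7, 7.6]
finger_gap: 0.155
```

```bash
python3 - <<'E'
from h import *
d=shot('wrist','w50.png'); plan([.598,.003,.077],Rt(np.pi-.40))
E
```

```text
t=65.95 eef [0.5979 0.0031 0.0792] gap 0.155 F [-3.3  2.2  7.5]
 shift(now axes) [-0.2 -0.1  2.2]  turn [-0.02 -0.06  0.02]  shift(after-turn axes) [-0.2 -0.1  2.2]
```

View pics/w50.png

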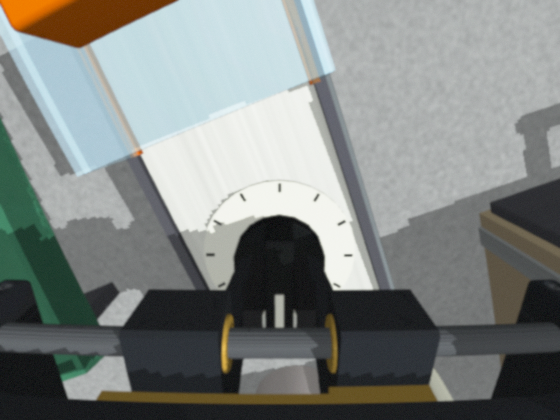

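>>> move_arm:
  targets:
    - [0.3, [0, 0, 0], [0, 0, 0]]
    - [0.3, [0, 0, 0], [0, 0, 0]]
    - [0.3, [0, 0, -20], [0, 0, 0]]
    - [0.3, [0, 0, -50], [0, 0, 0]]
    - [0.3, [0, 0, -50], [0, 0, 0]]
    - [0.3, [0, 0, -50], [0, 0, -8]]
    - [0.3, [-20, 0, -30], [0, 0, -8]]
    - [0.3, [-20, 0, 0], [0, 0, -7]]

```text
clock: 66.75
eef_pos: [0.6403, -0.0057, 0.2837]
tool_rot: [[-1.0, -0.005, 0.008], [-0.005, 1.0, -0.001], [-0.008, -0.001, -1.0]]
contact_force: [0.6, -0.1, 0.6]
finger_gap: 0.302
```

>>> move_arm:
  targets:
    - [0.3, [0, 0, 0], [0, 0, 0]]
    - [0.3, [0, 0, 0], [0, 0, 0]]

```text
clock: 66.95
eef_pos: [0.6366, -0.006, 0.2769]
tool_rot: [[-1.0, 0.002, -0.004], [0.002, 1.0, -0.001], [0.004, -0.001, -1.0]]
contact_force: [-1.1, -0.8, 0.0]
finger_gap: 0.299
```

```bash
python3 - <<'E'
from h import *
import pickle
d=shot('wrist','w51.png'); pickle.dump(d,open('w51.pkl','wb')); plan([.648,.009,.29],Rt(np.pi))
c=proj(d,[[.598,.003,.08]])[0].astype(int); print(c)
x,y=c
cv2.imwrite('pics/w51k.png',cv2.resize(d['image'][y-40:y+50,x-45:x+45,::-1],None,fx=6.6,fy=6.6,interpolation=cv2.INTER_CUBIC))
E
```

```text
t=67.00 eef [ 0.6361 -0.0056  0.2768] gap 0.294 F [-0.2  0.4  0.2]
 shift(now axes) [-11.8  14.6 -13.3]  turn [-0.09 -0.25 -0.05]  shift(after-turn axes) [-11.9  14.6 -13.2]
[287 150]
```

View pics/w51k.png

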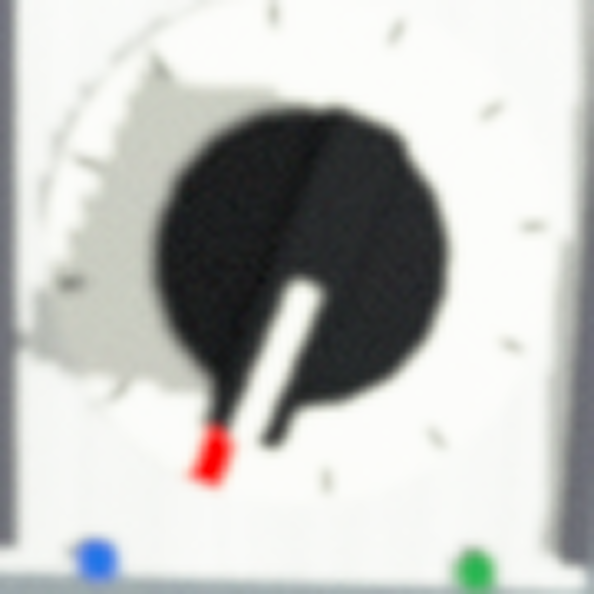

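```bash
python3 - <<'E'
from h import *
import pickle
from scipy.optimize import least_squares
np.set_printoptions(precision=4,suppress=True)
d=pickle.load(open('w51.pkl','rb')); off=(287-45,150-40)
f=lambda p,z:onz(d,cr(p,off,(6.6,6.6)),z)
T=[(273,14),(397,32),(490,110),(533,226),(512,345),(436,437),(327,480),(120,388),(70,283),(90,162),(162,68)]
for z in (.055,.057,.06):
    Q=np.array([f(p,z)[:2] for p in T])
    s=least_squares(lambda a:np.hypot(Q[:,0]-a[0],Q[:,1]-a[1])-a[2],[.59,0,.04]).x
    h=cv2.cvtColor(np.ascontiguousarray(d['image']),cv2.COLOR_RGB2HSV); m=(cv2.inRange(h,(0,150,100),(5,255,255))|cv2.inRange(h,(174,150,100),(180,255,255))); m[:,:off[0]]=0;m[:,off[0]+90:]=0;m[:off[1]]=0;m[off[1]+90:]=0
    ys,xs=np.nonzero(m); c=onz(d,(xs.mean(),ys.mean()),z); print(z,'ring',s,'mark',c,np.hypot(*(c[:2]-s[:2])),np.arctan2(c[1]-s[1],c[0]-s[0]))
for z in (.09,.1,.102):
    a,b=f((308,285),z),f((249,432),z); print(z,a,b,'dir',np.arctan2(*(b-a)[1::-1]),'from axis',np.arctan2(b[1]-s[1],b[0]-s[0]),np.hypot(*(b[:2]-s[:2])))
E
```

```text
0.055 ring [0.598  0.0037 0.041 ] mark [ 0.6343 -0.0124  0.055 ] 0.03974829900051098 -0.41681561271781964
0.057 ring [0.5977 0.0036 0.0408] mark [ 0.6339 -0.0124  0.057 ] 0.03953204644216402 -0.4168156126315743
0.06 ring [0.5974 0.0036 0.0404] mark [ 0.6332 -0.0123  0.06  ] 0.03920766760418398 -0.4168156125074671
0.09 [0.5986 0.0036 0.09  ] [ 0.6227 -0.0059  0.09  ] dir -0.378634032551807 from axis -0.3592389449119872 0.02699493591322979
0.1 [0.5973 0.0034 0.1   ] [ 0.6206 -0.0059  0.1   ] dir -0.37863403255180794 from axis -0.3878019583653746 0.02507490418742501
0.102 [0.597  0.0033 0.102 ] [ 0.6202 -0.0059  0.102 ] dir -0.3786340325518081 from axis -0.3940461468737824 0.024693581461325134
```

>>> move_arm:
  targets:
    - [0, [40, 0, 0], [0, 0, 2]]
    - [0, [48, 2, 0], [0, 0, 0]]
    - [0, [48, 2, 0], [0, 0, 0]]
    - [0, [48, 2, 0], [0, 0, 0]]
    - [0, [30, 2, 0], [0, 0, 0]]
    - [0, [0, 0, 0], [0, 0, 0]]
    - [0, [0, 0, 0], [0, 0, 0]]

```text
clock: 67.7
eef_pos: [0.423, 0.0081, 0.2783]
tool_rot: [[-0.999, 0.034, -0.002], [0.034, 0.999, -0.002], [0.002, -0.002, -1.0]]
contact_force: [0.7, 0.4, 0.0]
finger_gap: 0.005
```

```bash
python3 - <<'E'
from h import *
d=shot('wrist','w52.png'); plan([.425,.009,.118],Rt(np.pi-.035))
t=shot('top');m=omask(t,(265,225,305,255));ys,xs=np.nonzero(m);print(len(xs),onz(t,(xs.mean(),ys.mean()),.138))
E
```

```text
t=67.75 eef [0.424  0.0083 0.2783] gap 0.003 F [0.1 0.2 0. ]
 shift(now axes) [ -1.2   1.  160.3]  turn [-0.07 -0.08 -0.01]  shift(after-turn axes) [ -0.9   0.7 160.3]
0 [nan nan nan]<stdin>:3: RuntimeWarning: Mean of empty slice.
  ret = ret.dtype.type(ret / rcount)
```

>>> move_arm:
  targets:
    - [0, [0, 1, 50], [0, 0, 0]]
    - [0, [0, 0, 50], [0, 0, 0]]
    - [0, [0, 0, 40], [0, 0, 0]]
    - [0, [0, 0, 18], [0, 0, 0]]
    - [0, [0, 0, 0], [0, 0, 0]]
    - [0, [0, 0, 0], [0, 0, 0]]

```text
clock: 68.4
eef_pos: [0.4243, 0.0097, 0.1202]
tool_rot: [[-0.999, 0.034, -0.002], [0.034, 0.999, -0.001], [0.002, -0.001, -1.0]]
contact_force: [0.0, 0.5, 0.7]
finger_gap: 0.004
```

>>> move_arm:
  targets:
    - [0, [-10, 0, 0], [0, 0, 0]]
    - [0, [-12, 0, 0], [0, 0, 0]]
    - [0, [-12, 0, 0], [0, 0, 0]]
    - [0, [-15, 0, 0], [0, 0, 0]]
    - [0, [-15, 0, 0], [0, 0, 0]]
    - [0, [0, 0, 0], [0, 0, 0]]

```text
clock: 69.0
eef_pos: [0.49, 0.007, 0.1215]
tool_rot: [[-0.999, 0.037, 0.002], [0.037, 0.999, 0.0], [-0.002, 0.0, -1.0]]
contact_force: [-0.3, -0.2, 0.0]
finger_gap: 0.003
```

```bash
python3 - <<'E'
from h import *
s=shot('scene'); cv2.imwrite('pics/s53.png',cv2.resize(s['image'][140:290,200:360,::-1],None,fx=4.5,fy=4,interpolation=cv2.INTER_CUBIC)); plan([.595,.003,.118],Rt(np.pi-.035))
E
```

```text
t=69.05 eef [0.4888 0.007  0.1213] gap 0.009 F [0.9 0.5 0.7]
 shift(now axes) [-1.063e+02 -1.000e-01  3.400e+00]  turn [-0.    0.07 -0.07]  shift(after-turn axes) [-106.3   -0.2    3.3]
```

View pics/s53.png

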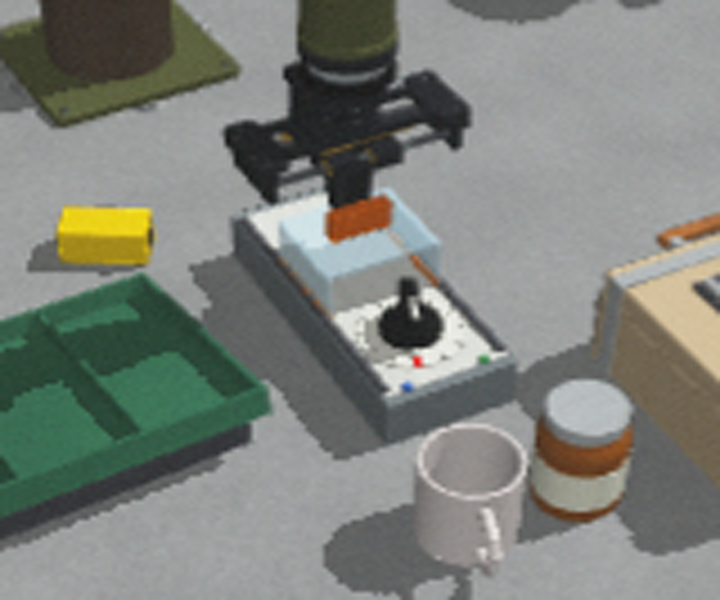

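Guard slides with the push. Continuing.

>>> move_arm:
  targets:
    - [0, [-15, 0, 0], [0, 0, 0]]
    - [0, [-15, 0, 0], [0, 0, 0]]
    - [0, [-15, 0, 0], [0, 0, 0]]
    - [0, [-15, 0, 0], [0, 0, 0]]
    - [0, [-12, 0, 0], [0, 0, 0]]
    - [0, [-10, 0, 0], [0, 0, 0]]
    - [0, [-5, 0, 0], [0, 0, 0]]
    - [0, [0, 0, 0], [0, 0, 0]]

```text
clock: 69.85
eef_pos: [0.5746, 0.0039, 0.1205]
tool_rot: [[-0.999, 0.035, -0.001], [0.035, 0.999, -0.001], [0.001, -0.001, -1.0]]
contact_force: [-0.3, 0.5, 0.0]
finger_gap: 0.008
```

>>> move_arm:
  targets:
    - [0, [-4, 0, 0], [0, 0, 0]]
    - [0, [-3, 0, 0], [0, 0, 0]]
    - [0, [0, 0, 0], [0, 0, 0]]
    - [0, [0, 0, 0], [0, 0, 0]]

```text
clock: 70.25
eef_pos: [0.5802, 0.0038, 0.12]
tool_rot: [[-0.999, 0.034, -0.004], [0.034, 0.999, -0.002], [0.004, -0.002, -1.0]]
contact_force: [-5.4, -0.3, 4.3]
finger_gap: 0.006
```

>>> move_arm:
  targets:
    - [0, [-3, 0, 0], [0, 0, 0]]
    - [0, [-3, 0, 0], [0, 0, 0]]
    - [0, [0, 0, 0], [0, 0, 0]]
    - [0, [0, 0, 0], [0, 0, 0]]

```text
clock: 70.65
eef_pos: [0.5803, 0.0038, 0.1199]
tool_rot: [[-0.999, 0.032, -0.015], [0.032, 0.999, -0.004], [0.015, -0.004, -1.0]]
contact_force: [-19.5, 0.1, 15.6]
finger_gap: 0.003
```

>>> move_arm:
  targets:
    - [0, [12, 0, 0], [0, 0, 0]]
    - [0, [25, 0, 0], [0, 0, 0]]
    - [0, [30, 0, -20], [0, 0, 0]]
    - [0, [0, 0, -50], [0, 0, 0]]
    - [0, [0, 0, -50], [0, 0, 0]]
    - [0, [0, 0, -50], [0, 0, 0]]
    - [0, [0, 0, 0], [0, 0, 0]]

```text
clock: 71.35
eef_pos: [0.5253, 0.0081, 0.2967]
tool_rot: [[-0.999, 0.034, 0.013], [0.034, 0.999, 0.002], [-0.013, 0.002, -1.0]]
contact_force: [1.2, 1.1, -0.3]
finger_gap: 0.002
```

>>> move_arm:
  targets:
    - [0, [-35, -45, 0], [0, 0, 0]]
    - [0, [-40, -45, 0], [0, 0, 0]]
    - [0, [-40, -45, 0], [0, 0, 0]]
    - [0, [-20, -30, 0], [0, 0, 0]]
    - [0, [0, 0, 0], [0, 0, 0]]
    - [0, [0, 0, 0], [0, 0, 0]]

```text
clock: 71.95
eef_pos: [0.6331, -0.1424, 0.2891]
tool_rot: [[-0.999, 0.036, -0.002], [0.036, 0.999, -0.0], [0.002, -0.0, -1.0]]
contact_force: [-0.8, 0.2, 0.4]
finger_gap: 0.01
```

```bash
python3 - <<'E'
from h import *
import pickle
np.set_printoptions(precision=4,suppress=True)
d=shot('wrist','w54.png');t=shot('top','t54.png');s=shot('scene','s54.png'); pickle.dump((d,t,s),open('w54.pkl','wb'))
cv2.imwrite('pics/t54c.png',cv2.resize(t['image'][95:275,120:430,::-1],None,fx=2.5,fy=2.5,interpolation=cv2.INTER_CUBIC))
m=omask(t,(270,190,305,215));ys,xs=np.nonzero(m);print('tab top cam',len(xs),onz(t,(xs.mean(),ys.mean()),.138))
m=omask(t,(165,185,225,275));ys,xs=np.nonzero(m);r=cv2.minAreaRect(np.stack([xs,ys],1).astype(np.float32));print('handle',onz(t,r[0],.07))
print(arm.get_obs()['contact_force'],arm.get_obs()['eef_pos'])
E
```

```text
tab top cam 77 [0.5977 0.0019 0.138 ]
handle [0.61   0.3022 0.07  ]
[ 0.0551 -0.7702  0.1095] [ 0.6325 -0.1401  0.2902]
```

View pics/t54c.png

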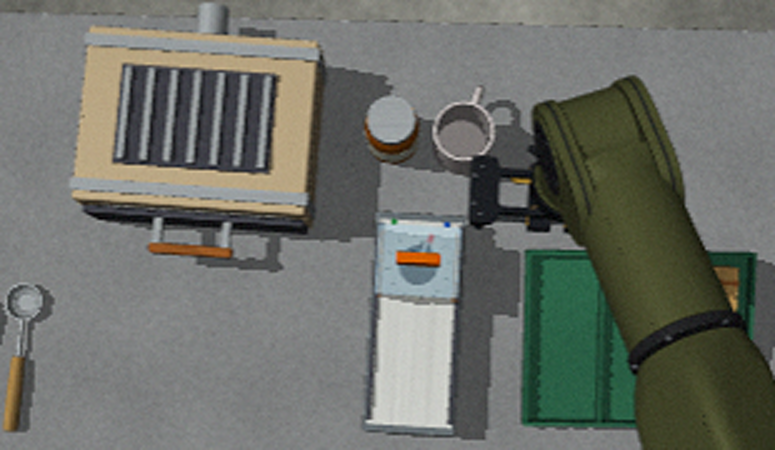

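View pics/w54.png

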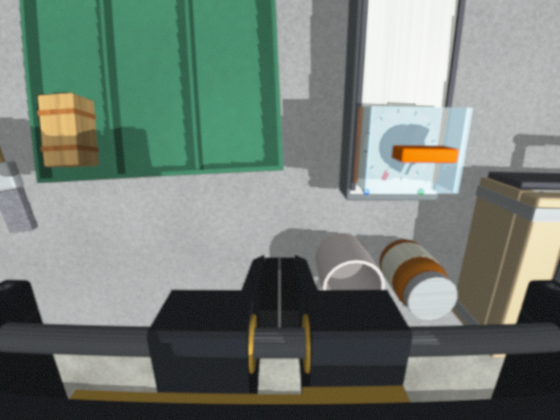

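View pics/s54.png

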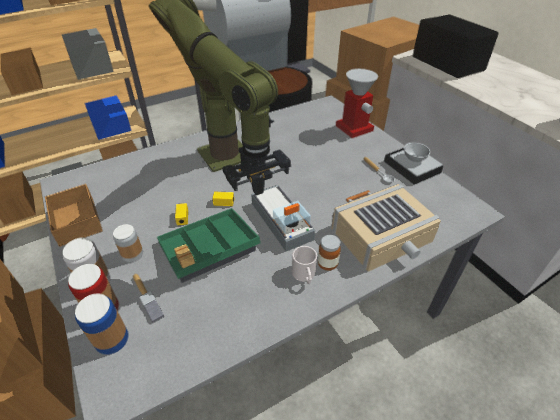

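>>> move_arm:
  targets:
    - [0, [-5, 48, 0], [0, 0, 0]]
    - [0, [-5, 48, 0], [0, 0, 0]]
    - [0, [-4, 48, 0], [0, 0, 0]]
    - [0, [0, 0, 0], [0, 0, 0]]
    - [0, [0, 0, 0], [0, 0, 0]]

```text
clock: 72.6
eef_pos: [0.6512, 0.0043, 0.2904]
tool_rot: [[-1.0, 0.029, -0.001], [0.029, 1.0, -0.001], [0.001, -0.001, -1.0]]
contact_force: [0.8, -0.3, -0.1]
finger_gap: 0.006
```

```bash
python3 - <<'E'
from h import *
d=shot('wrist'); print(arm.get_obs()['eef_pos'],arm.get_obs()['contact_force'])
x,y=proj(d,[[.598,.003,.08]])[0].astype(int); print(x,y)
a=cv2.resize(d['image'][y-45:y+45,x-45:x+45,::-1],None,fx=6.6,fy=6.6,interpolation=cv2.INTER_CUBIC)
ax=np.array([.5977,.0035]); 
for ang,col in((-.38,(0,255,0)),(-.41,(255,0,255))):
    q=proj(d,[[*ax,.1],[*(ax+.033*np.array([np.cos(ang),np.sin(ang)])),.1]]); q=((q-[x-45,y-45]+.5)*6.6).astype(int); cv2.line(a,tuple(map(int,q[0])),tuple(map(int,q[1])),col,1)
cv2.imwrite('pics/w55k.png',a)
E
```

```text
[0.65142478 0.001662   0.29007582] [ 0.5006236  -0.58005464 -0.09029711]
276 135
```

View pics/w55k.png

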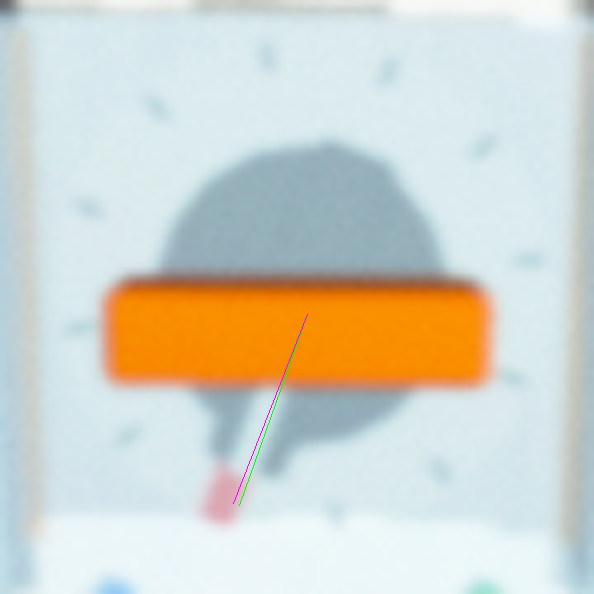

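```bash
python3 - <<'E'
from h import *
print(workorder.finish_job())
E
```

```text
the job is handed in; nothing more can be done
None
```

The job is done and handed in at about 73 s of the 210 s allowed. `finish_job` reported no verdict.

**What I did**
- I pulled the drawer out about 0.21 m and moved all five black bricks from the bin into it. The kindling block stayed in the bin and I left the yellow blocks alone.
- I pushed the drawer shut against its stop, turned the knob about 1.13 rad clockwise to the red mark, and slid the guard to its stop.

**What went wrong on the way**
- The brick in the bin's right-hand lane was knocked against the side wall. The gripper would have been too close to the can there, so I pushed the brick back into the lane before picking it.
- The fifth brick first ended up leaning on the drawer's back rim and pushed the drawer in about 15 mm. I picked it up again with the tool tilted and laid it flat.

**Last checks**
- **Bricks:** the last view before closing showed all five flat in one layer. I could not look inside once the drawer was shut.
- **Drawer:** pushing with about 16 N moved it no further. The handle ended at x = 0.610 m, against 0.606 m at the start.
- **Knob:** the pointer reads about -0.38 rad and the mark -0.40 to -0.42 rad, roughly 1 mm apart. Through the guard the pointer looks unmoved. The mark's radius measured 38–40 mm, not the stated 33 mm, so I relied on angle only.
- **Guard:** a 19 N push did not move it further. The tab moved 128 mm and now stands over the knob's axis; its exact position relies on having reached the stop.
- **Surroundings:** the bystanders looked unmoved in the final pictures, and the arm is clear of everything.

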